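Clear up and nest the cobbler's pots

TASK

Clear up the pots on the shoe-repair bench. Take the rubber heel out of the wide pan and put it in the tray with the other heels; take the round brush and scrub out the narrowest, tallest pot with three full strokes, each down to the bottom and back up to the mouth, before that pot is nested, and stand the brush back in its stand. Then nest all the pots that are there in size order in the pan, each standing upright and flat on the floor of the next larger one, set down rather than dropped, and leave the other things on the bench alone.

Things in the scene. Friction and masses are not known exactly. Their poses are not given: they have to be found in the camera images.
- pan: wide low pan, the largest of five plain aluminium pots; all the others go into it. Open, round, straight upright walls, outer diameter 168 mm, wall 4 mm, height 46 mm, floor 5 mm thick. Rim: a rolled bead in the top 12 mm, 8 mm thick (inner diameter 160, outer 176 mm), to pinch it by. Loose, upright. Origin: centre of underside. Nested rims stand at least 25 mm apart in height.
- pot1: widest of the four pots that go into the pan; may be absent. Open, round, straight upright walls, outer diameter 138 mm, wall 4 mm, height 66 mm, floor 5 mm thick. Rim: a rolled bead in the top 12 mm, 8 mm thick (inner diameter 130, outer 146 mm), to pinch it by. Loose, upright. Origin: centre of underside.
- pot2: second widest pot; may be absent. Open, round, straight upright walls, outer diameter 110 mm, wall 4 mm, height 86 mm, floor 5 mm thick. Rim: a rolled bead in the top 12 mm, 8 mm thick (inner diameter 102, outer 118 mm), to pinch it by. Loose, upright. Origin: centre of underside.
- pot3: third widest pot; may be absent. Open, round, straight upright walls, outer diameter 84 mm, wall 4 mm, height 106 mm, floor 5 mm thick. Rim: a rolled bead in the top 12 mm, 8 mm thick (inner diameter 76, outer 92 mm), to pinch it by. Loose, upright. Origin: centre of underside.
- pot4: narrowest, tallest pot, the one to brush out. Open, round, straight upright walls, outer diameter 60 mm, wall 4 mm, height 126 mm, floor 5 mm thick. Rim: a rolled bead in the top 12 mm, 8 mm thick (inner diameter 52, outer 68 mm), to pinch it by. Loose, upright. Origin: centre of underside.
- heel: a black rubber boot heel lying flat in the pan at the start: 62 mm long (x), 50 mm wide (y), 24 mm thick, the +x end round and the -x end square, the sides parallel from x = -31 to +6 mm. Loose. Origin: centre of its underside.
- heel_tray: a shallow steel tray for heels, fixed, 110 mm (x) by 150 mm (y), walls 18 mm high and 4 mm thick, floor 4 mm; two other heels, fixed, are stacked (52 mm high in all) in its -y half, its +y half is free. Origin: centre of its underside.
- tray_free (a point): the middle of the free part of the tray's floor (about 100 mm along the tray's x by 75 mm along its y); same axes as the tray.
- brush: a round pot brush, 190 mm long, standing upright in its stand, bristles down: bristle head 38 mm in diameter and 57 mm long at the lower end (stiff, treat as solid), a thin stem, then a wooden handle 21 mm in diameter from 100 to 190 mm. Loose. Origin: centre of the head's lower end; z points up the handle.
- brush_grip (a point): the place to hold the brush, on its axis, 165 mm above the origin.
- brush_stand: the brush's stand, fixed to the bench: a blue cup 72 mm high, straight inside (46 mm wide) up to 55 mm and flared to about 64 mm at the mouth, floor 5 mm. The brush stands upright in it, its end on the floor. Origin: centre of its underside.
- screwdriver: a screwdriver 190 mm long lying on the bench along its x, not part of the job. Origin: its middle.
- hammer: a cobbler's hammer lying on the bench along its y, 230 mm long, not part of the job. Origin: near its middle, on the bench.
- cement_can: a closed can 76 mm in diameter and 110 mm high, not part of the job. Origin: centre of its underside.
- dye_jar: a closed jar 60 mm in diameter and 75 mm high, not part of the job. Origin: centre of its underside.
- nail_box: an open blue box of nails 120 by 85 by 45 mm, not part of the job. Origin: centre of its underside.
- shoe_last: a wooden shoe last about 180 mm long (x), 75 mm wide and 85 mm high, not part of the job. Origin: centre of its underside.
Not all that is in view belongs to the job. What is shaped like the pot4 but red is not meant. Leave any turquoise look-alike of the brush alone.

How it is judged:
By the outcome, as a careful person would: the job done as asked, in the order asked, and still so for the second after the job is handed in, with the robot touching nothing.
Of pot1, pot2, pot3 only 2 to 3 are there at a start; the rules pass over those that are not, and their reading is None.
At some moment in a run one of pot1, pot2, pot3, heel may be knocked a few centimetres aside while the robot is not near it.
It also fails if it takes over 208 s, if anything falls off the work surface, if the arm or the gripper's body presses on something with over 40 N, if the wrist force passes 120 N, or if a joint passes its speed limit or range.

ROBOT

A 7-joint arm with a two-finger parallel gripper is mounted at the origin on the work surface. World frame = base frame: x ahead of the robot, y to its left, z up, the work surface at z = 0. Lengths are in m, angles in rad, forces in N, time in s.
With the tool pointing down it reaches from about 0.425 to 0.875 m from the base axis. Payload 4.7 kg.
Tool frame: the origin (TCP) lies midway between the tips of the shut fingers; the grasp point (between the pads) lies 19 mm behind it; z points along the fingers, x is the direction in which the jaws open and shut, and the axes are right-handed (so a half turn about z gives the same grasp; the last joint's range is limited). The gripper opens to 87 mm and grips with 3 to 60 N. Pads are 19 mm wide; open, the fingers measure 117 mm over their backs; the gripper's body (75 mm by 190 mm) begins 51 mm behind the grasp point.
Start: joints at [-1.325, 0.321, -0.07, 1.45, 0.023, 1.371, -0.057], TCP at [0.149, 0.633, 0.223] pointing down, gripper open.
Joint ranges: [-2.86, 2.86], [-0.3, 2.09], [-1.38, 1.24], [0.06, 2.45], [-1.56, 4.7], [0.09, 2.05], [-2.69, 2.69]. Speed limits (rad/s): [2.57, 2.57, 3.14, 3.14, 3.14, 3.14, 3.14].

INTERFACE

Orientations are given as [roll, pitch, yaw] about the fixed x, y, z axes, in that order (R = Rz(yaw) Ry(pitch) Rx(roll)).
In Python, from cell import env gives the robot as it stands.
- The arm moves only by the tool move_arm, never from a script. Its argument "plan" is a list of rows, each a list of 7 numbers: the shift along the tool's x, y, z in mm, then the turn, a rotation vector about the tool's x, y, z in rad, then the finger opening in mm, from 0 to 87. A call has 1 to 5 rows; each row shifts and turns the pose as measured when the row begins, along the tool's axes as they then stand; what a row does not reach is not made up. A row lasts 1/10 s, in which the tool goes at most 50 mm and 8.59 degrees, less where a joint would pass 70% of its speed; a pose out of reach is approached as far as the arm can. A call is refused whole if a number of a shift passes 50 or a number of a turn 0.15, either way. A call with a gripper value outside its range is refused whole. The fingers move at their own pace and stop on an object; "force" is the grip in N (left out, the last holds). Time passes only in rows, so rows that do not move let the fingers close. It gives the time, the measured TCP pose, the force and the opening at its end, in the units of the state.
- env.observe(): the state, without advancing time (a new reading comes with each control period).
- env.capture(name): name is "side" or "top"; returns a dict with "image" (400x640x3 uint8, red, green, blue), "depth" (400x640 float32, m along the optical axis (not along the pixel's ray), 0 where there is no reading), "intrinsics" (3x3 intrinsics, pixels), "k1" (the pictures are not rectified: a ray, as slopes to the right and down, at radius r is drawn at 1 + k1 r^2 times it, then the intrinsics apply), "position" and "attitude" of the camera in the world. Camera axes: x right, y down, z forward; pixel columns grow to the right and rows downward; lengths in m; the calibration is good to about 2 mm. A picture is of the moment at which its call begins.
- env.finish_job(): hands the job in, once; it reports no verdict.
Trained networks look in a picture, given as the dict that the camera call returned (one of the last four; its "shot" number tells which), for a name from the list of things; names that differ only in an ending like _2 or _b are one class to them, and where a whole thing is asked for, a point or a joint stands for the part that bears it (a point fixed in the world has none). Each returns a list of dicts, best first, with "score" (0 to 1); they miss things now and then, are a little off and sometimes report something else, mostly with a low value. They report only what shows in the picture. A call takes as long as a camera call. They do not tell look-alikes from the thing itself.
- env.silhouettes(picture, name): "region" (400x640 bool, what is visible of it) and "location" ([row, column] in pixels, amid what is visible of it).
- env.tip_of(picture, name): "location" ([row, column] in pixels: a listed point, or the origin of a listed thing).
The state is a dict: "time_s": time; "joint_positions": joint angles; "qd": joint speeds; "effort": joint torques, N m; "tcp_pos": TCP position; "tool_rot": TCP orientation; "contact_force": force on the tool from outside, world axes, zero at the start; "torque": the same for the moment, N m; "width": finger opening in m.
Only numpy, scipy, OpenCV 4.12 (cv2) and the standard library are available. Lean on these libraries where they do the work, as an engineer would, in place of code of your own. Each camera call takes 0.05 s, during which the arm holds its last target.

## Working session

There is one attempt and no reset: what is moved stays moved. The work goes in short steps, Python scripts to look and compute and a tool call to move; the robot and the scene stay as the last step left them, time stands still between calls to the robot, and variables do not carry over. Pictures are saved under pics/ and viewed, and the job is handed in when it is done.

Besides the shell and the picture viewer there is one more tool, called after "Call:" as name(argument=value, ...) on one line, values as JSON. move_arm: Moves the arm, as the interface text tells. Its arguments: {"type":"object","properties":{"plan":{"type":"array","items":{"type":"array","items":{"type":"number"}}},"force":{"type":"number"}},"required":["plan"]}

```bash
ls -la; mkdir -p pics; cat > h.py <<'E'
import numpy as np, cv2
from scipy.spatial.transform import Rotation as R
from cell import env
def save(c,n):
    cv2.imwrite('pics/'+n+'.png',c['image'][:,:,::-1])
def Rm(a):
    a=np.array(a,float)
    return a if a.shape==(3,3) else (R.from_quat(a).as_matrix() if a.size==4 else R.from_euler('xyz',a).as_matrix())
def rays(c,pts):  # pts Nx2 (col,row) -> slopes
    K=np.array(c['intrinsics']);k=c['k1']
    D=np.array([k,0,0,0,0],float)
    return cv2.undistortPoints(np.array(pts,float).reshape(-1,1,2),K,D).reshape(-1,2)
def cloud(c):
    h,w=c['depth'].shape
    u,v=np.meshgrid(np.arange(w),np.arange(h))
    s=rays(c,np.stack([u.ravel(),v.ravel()],1))
    d=c['depth'].ravel()
    P=np.c_[s*d[:,None],d]
    W=P@Rm(c['attitude']).T+np.array(c['position'])
    W[d==0]=np.nan
    return W.reshape(h,w,3)
def onplane(c,col,row,z):
    s=rays(c,[[col,row]])[0]
    d=Rm(c['attitude'])@np.array([s[0],s[1],1]);p=np.array(c['position'])
    return p+d*(z-p[2])/d[2]
def fitcircle(xy):
    A=np.c_[2*xy,np.ones(len(xy))];b=(xy**2).sum(1)
    s=np.linalg.lstsq(A,b,rcond=None)[0]
    return s[:2],np.sqrt(s[2]+s[:2]@s[:2])
E
python3 - <<'E'
from h import *
print(env.observe())
for n in('top','side'):
    c=env.capture(n);save(c,n+'0');print(n,c['position'],c['attitude'],c['k1'],c['intrinsics'],c['shot'])
    np.save(n+'0.npy',c,allow_pickle=True)
    W=cloud(c)
    for o in ['pan','pot1','pot2','pot3','pot4','heel','heel_tray','brush','brush_stand']:
        for r in env.silhouettes(c,o)[:3]:
            print(o,round(r['score'],2),np.round(r['location']),np.round(np.nanmedian(W[r['region']],0),3),r['region'].sum())
    for o in ['tray_free','brush_grip','heel']:
        for r in env.tip_of(c,o)[:2]: print('tip',o,round(r['score'],2),np.round(r['location'],1))
E
```

```text
total 12
drwxr-xr-x  3 agent agent 4096 Dec  7 13:48 .
drwxr-xr-x 23 root  root  4096 Dec  7 13:48 ..
drwxr-xr-x  2 agent agent 4096 Dec  7 13:48 pics
{'time_s': 0.0, 'joint_positions': array([-1.32493704,  0.32184549, -0.07010998,  1.45166928,  0.02261579,
        1.37077226, -0.05692117]), 'qd': array([ 1.55323390e-04,  1.56691915e-05,  1.67629098e-03, -6.67447704e-04,
       -1.75173031e-03, -1.13762837e-03, -1.46703005e-04]), 'effort': array([ 8.70817366e-04, -4.91294324e+01, -4.03561899e-01, -3.12526417e+01,
       -6.40653865e-02,  4.36762290e-02,  1.58365160e-04]), 'tcp_pos': array([0.14921209, 0.63208322, 0.22144997]), 'tool_rot': array([3.14148867e+00, 1.90388064e-03, 1.33907333e+00]), 'contact_force': array([ 0.14832697,  0.14320068, -0.05056561]), 'torque': array([-0.04360558,  0.00011349,  0.0170893 ]), 'width': 0.08718617695238266}
top [0.35851814 0.03031803 1.17111484] [-2.91647898 -0.00521042 -1.66619555] -0.06160470182099718 [[408.16401687   0.         321.07379549]
 [  0.         408.16401687 196.73589359]
 [  0.           0.           1.        ]] 1
pan 0.94 [196. 3
[... 1901 characters left out ...]
.] [ 0.462 -0.464  0.019] 485
pot4 0.91 [187. 391.] [ 0.421 -0.152  0.088] 807
pot4 0.88 [282. 275.] [0.613 0.243 0.025] 2939
pot4 0.72 [149. 396.] [ 0.462 -0.464  0.019] 485
heel 0.81 [214. 312.] [ 0.607 -0.01   0.03 ] 324
heel 0.72 [215. 304.] [ 0.621 -0.015  0.018] 2069
heel 0.35 [214. 256.] [0.803 0.04  0.024] 450
heel_tray 0.75 [148. 398.] [ 0.458 -0.462  0.018] 527
brush 0.65 [331. 331.] [0.426 0.384 0.099] 619
brush 0.62 [378. 294.] [0.468 0.482 0.057] 790
brush 0.41 [148. 396.] [ 0.456 -0.461  0.017] 571
brush_stand 0.69 [356. 329.] [0.422 0.39  0.028] 1230
tip tray_free 0.67 [162.8 397.2]
tip brush_grip 0.72 [314.3 333.6]
tip brush_grip 0.71 [353.8 291.3]
tip heel 0.84 [217.8 314.8]
```

View pics/top0.png

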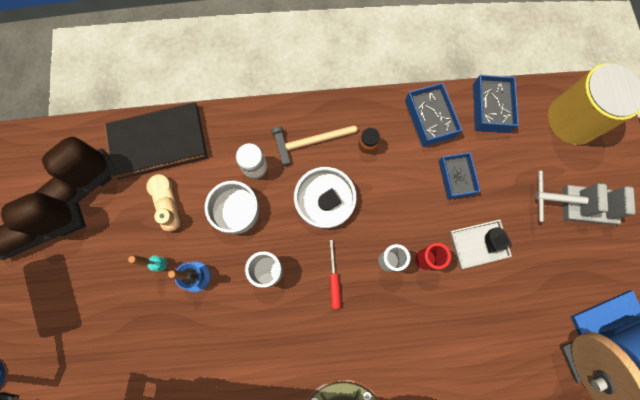

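View pics/side0.png

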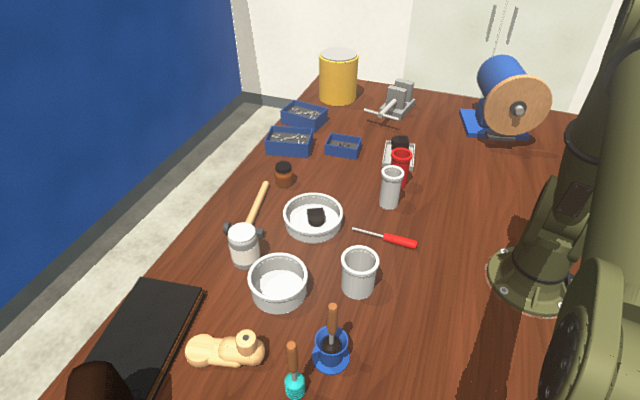

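Top view: the pan is at (321,197) with the black heel in it at (329,200). One wide grey pot is at (232,208), another grey pot at (263,269), and a tall narrow grey pot (pot4) at (397,258). The red look-alike is at (434,257). The brush with the black head stands in the blue stand at (190,276), and the turquoise look-alike is at (150,262). The tray is at (481,244). Next I measure the rims to tell the pots apart.

```bash
cat >> h.py <<'E'
POTS={'pan':(.168,.046),'pot1':(.138,.066),'pot2':(.110,.086),'pot3':(.084,.106),'pot4':(.060,.126)}
def rim(W,xy,name,zb=0,rad=None,verb=True):
    D,H=POTS[name]; ro=D/2+.004
    m=(np.abs(W[...,2]-H-zb)<.007)&(np.hypot(W[...,0]-xy[0],W[...,1]-xy[1])<ro+.02)
    p=W[m][:,:2]
    if len(p)<15: return None
    from scipy.optimize import least_squares
    # rim band centre radius = D/2 ; robust fit w/ fixed radius
    f=lambda c:np.hypot(p[:,0]-c[0],p[:,1]-c[1])-(D/2)
    s=least_squares(f,xy,loss='soft_l1',f_scale=.003)
    c2,r2=fitcircle(p)
    return s.x,len(p),np.sqrt(np.mean(s.fun**2)),c2,r2
E
python3 - <<'E'
from h import *
for n in('top','side'):
    c=np.load(n+'0.npy',allow_pickle=True).item();W=cloud(c)
    print(n,'table z',np.nanmedian(W[300:330,380:450,2]) if n=='top' else np.nanmedian(W[300:340,400:440,2]))
    for xy in [(.626,-.008),(.615,.259),(.428,.178),(.415,-.185)]:
        for k in POTS:
            r=rim(W,xy,k)
            if r: print(xy,k,[np.round(x,4) for x in r])
        m=np.hypot(W[...,0]-xy[0],W[...,1]-xy[1])<.1
        print('max z',np.nanpercentile(W[m][:,2],[95,99]))
    if n=='top':
        z=W[190:210,320:340,2];im=c['image'];
        m=(im.sum(2)<120)&(np.hypot(W[...,0]-.626,W[...,1]+.008)<.075)
        P=W[m];print(m.sum(),np.nanmedian(P,0),np.nanpercentile(P[:,2],[5,50,95]))
    t=W
    i=c['image']
for n,cr in(('top',(180,220,300,345)),):
    c=np.load(n+'0.npy',allow_pickle=True).item()
    im=c['image']
    a=cv2.resize(im[155:240,275:375],None,fx=4,fy=4,interpolation=cv2.INTER_CUBIC)
    b=cv2.resize(im[215:300,435:535],None,fx=4,fy=4,interpolation=cv2.INTER_CUBIC)
    cv2.imwrite('pics/c1.png',np.hstack([a,b])[:,:,::-1])
    a=cv2.resize(im[225:305,100:200],None,fx=4,fy=4,interpolation=cv2.INTER_CUBIC)
    b=cv2.resize(im[225:305,365:465],None,fx=4,fy=4,interpolation=cv2.INTER_CUBIC)
    cv2.imwrite('pics/c2.png',np.hstack([a,b])[:,:,::-1])
E
```

```text
top table z 0.00035961028702247155
(0.626, -0.008) pan [array([ 0.6147, -0.0115]), np.int64(557), np.float64(0.0025), array([ 0.6147, -0.0115]), np.float64(0.0834)]
max z [0.04748526 0.05007307]
(0.615, 0.259) pan [array([0.596 , 0.2359]), np.int64(100), np.float64(0.0101), array([0.6099, 0.2357]), np.float64(0.0776)]
(0.615, 0.259) pot1 [array([0.6074, 0.2518]), np.int64(497), np.float64(0.0025), array([0.6075, 0.2519]), np.float64(0.0691)]
max z [0.06743401 0.069513  ]
(0.428, 0.178) pan [array([0.3582, 0.1804]), np.int64(43), np.float64(0.0204), array([0.4242, 0.1677]), np.float64(0.0397)]
(0.428, 0.178) pot1 [array([0.418 , 0.1357]), np.int64(25), np.float64(0.0044), array([0.425 , 0.1697]), np.float64(0.038)]
(0.428, 0.178) pot2 [array([0.4147, 0.1532]), np.int64(36), np.float64(0.0048), array([0.4249, 0.1697]), np.float64(0.0382)]
(0.428, 0.178) pot3 [array([0.4249, 0.1692]), np.int64(333), np.float64(0.0024), array([0.4249, 0.1692]), np.float64(0.0421)]
max z [0.10572255 0.10860626]
(0.415, -0.185) pan [array([ 0.3466, -0.1944]), np.int64(66), np.float64(0.0134), array([ 0.399
[... 1673 characters left out ...]
np.float64(0.008), array([ 0.4238, -0.2114]), np.float64(0.0633)]
(0.415, -0.185) pot1 [array([ 0.4349, -0.2151]), np.int64(77), np.float64(0.0051), array([ 0.4256, -0.2113]), np.float64(0.063)]
(0.415, -0.185) pot2 [array([ 0.4188, -0.2037]), np.int64(92), np.float64(0.0135), array([ 0.4183, -0.2018]), np.float64(0.0528)]
(0.415, -0.185) pot3 [array([ 0.3989, -0.1825]), np.int64(132), np.float64(0.0148), array([ 0.4154, -0.1908]), np.float64(0.0388)]
(0.415, -0.185) pot4 [array([ 0.4221, -0.1716]), np.int64(192), np.float64(0.0027), array([ 0.4221, -0.172 ]), np.float64(0.0304)]
max z [0.12576647 0.12891627]
  return np.nanmean(a, axis, out=out, keepdims=keepdims)
  return np.nanmean(a, axis, out=out, keepdims=keepdims)
```

View pics/c1.png

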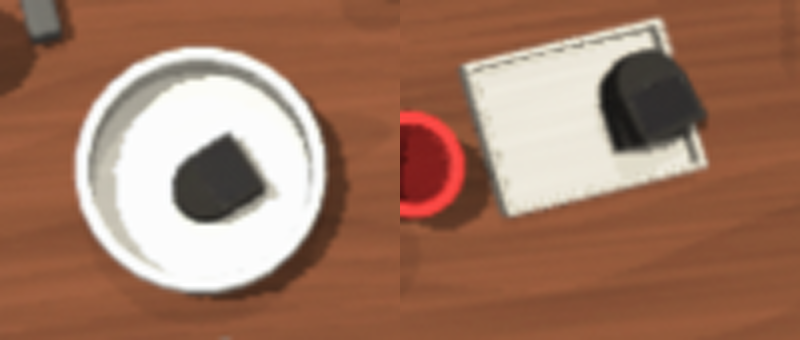

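View pics/c2.png

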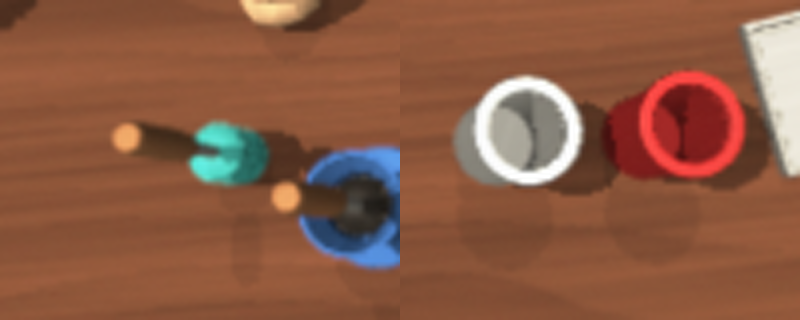

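pot1 fits the wide pot (rim radius 69 mm, height 66) and pot3 the middle one (42 mm, 106). pot4 is the grey tall one (30 mm, 126) and pot2 is absent. The crops confirm three things: the grey pot at (397,258), not the red one, is pot4; the brush is the one in the blue stand, not the free turquoise one; and the heel lies rotated in the pan. Next, the poses of the heel, tray, brush and stand.

```bash
cat > m1.py <<'E'
from h import *
import sys
def heelpose(c,W,pan):
    im=c['image'].astype(int)
    m=(im.max(2)<90)&(np.hypot(W[...,0]-pan[0],W[...,1]-pan[1])<.072)&(W[...,2]>.022)&(W[...,2]<.036)
    P=W[m]
    xy=P[:,:2].astype(np.float32)
    r=cv2.minAreaRect(xy*1000)
    # template fit
    from scipy.optimize import minimize
    return np.round(P.mean(0),4),r,m.sum()
if __name__=='__main__':
  for n,sh in(('top',.0),('side',0)):
    c=np.load(n+'0.npy',allow_pickle=True).item();W=cloud(c)
    print(n,heelpose(c,W,(.615,-.0095)))
    for o in ['tray_free','brush_grip','brush','brush_stand','heel']:
        pass
    # brush handle top
    im=c['image'].astype(int)
    m=(np.hypot(W[...,0]-.425,W[...,1]-.375)<.06)&(W[...,2]>.085)
    P=W[m];print('handle',len(P),P[:,2].max())
    for lo,hi in((.11,.14),(.14,.17),(.17,.19),(.19,.21)):
        q=P[(P[:,2]>lo)&(P[:,2]<hi)]
        if len(q): print(lo,np.round(q.mean(0),4),len(q), np.round(np.ptp(q,axis=0),3))
    m=(np.hypot(W[...,0]-.425,W[...,1]-.375)<.06)&(np.abs(W[...,2]-.072)<.004)&(im[...,2]>im[...,0]+40)
    P=W[m];print('stand rim',len(P),fitcircle(P[:,:2]) if len(P)>5 else '')
    m=(np.hypot(W[...,0]-.44,W[...,1]+.445)<.13)&(im.min(2)>120)&(W[...,2]<.03)&(W[...,2]>-.01)
    P=W[m];r=cv2.minAreaRect((P[:,:2]*1000).astype(np.float32));print('tray',len(P),r)
    m=(np.hypot(W[...,0]-.44,W[...,1]+.445)<.13)&(im.max(2)<90)&(W[...,2]>.035)
    P=W[m];print('stack',len(P),np.round(P.mean(0),3),np.nanmax(P[:,2]))
    m=(np.hypot(W[...,0]-.44,W[...,1]+.25)<.08)&(im[...,0]>im[...,1]+100)&(np.abs(W[...,2]-.126)<.008)
    P=W[m];print('red',len(P),fitcircle(P[:,:2]))
E
python3 m1.py
python3 - <<'E'
import numpy as np
from h import *
# height map of tall stuff
c=np.load('top0.npy',allow_pickle=True).item();d=np.load('side0.npy',allow_pickle=True).item()
P=np.r_[cloud(c).reshape(-1,3),cloud(d).reshape(-1,3)];P=P[~np.isnan(P[:,0])]
P=P[(P[:,0]>.3)&(P[:,0]<.95)&(abs(P[:,1])<.65)&(P[:,2]<.3)]
H=np.zeros((26,52))
for p in P:
    i=int((p[0]-.3)/.025);j=int((p[1]+.65)/.025);H[i,j]=max(H[i,j],p[2])
print('cols y from .65 down to -.65, rows x .3.. (cm)')
for i in range(25,-1,-1): print('%.2f '%(.3+i*.025),' '.join('%2d'%round(100*h) if h>.012 else ' .' for h in H[i,::-1]))
E
```

```text
top (array([ 0.6065, -0.0212,  0.0302]), ((606.1984252929688, -19.120956420898438), (46.84187316894531, 57.481224060058594), 28.182674407958984), np.int64(295))
handle 139 0.19977490711325352
0.11 [0.4259 0.3677 0.1273] 25 [0.015 0.008 0.028]
0.14 [0.4258 0.3684 0.1551] 30 [0.018 0.01  0.027]
0.17 [0.4263 0.3689 0.1805] 30 [0.018 0.013 0.019]
0.19 [0.428  0.3747 0.1951] 51 [0.017 0.018 0.009]
stand rim 137 (array([0.42742908, 0.37498523]), np.float64(0.03222896525306754))
tray 1549 ((442.51800537109375, -446.8978271484375), (113.66166687011719, 162.66160583496094), 7.34683084487915)
stack 397 [ 0.446 -0.479  0.052] 0.05814150844774768
red 260 (array([ 0.41420795, -0.27951036]), np.float64(0.03022041489614222))
side (array([ 0.6072, -0.0132,  0.0307]), ((607.5098876953125, -13.87603759765625), (45.48908233642578, 57.909183502197266), 25.73525619506836), np.int64(207))
handle 327 0.19879404353769203
0.11 [0.4255 0.3849 0.1258] 72 [0.017 0.01  0.03 ]
0.14 [0.4254 0.3845 0.1549] 89 [0.017 0.014 0.03 ]
0.17 [0.4257 0.3837 0.1804] 75 [0.019 0.014 0.02 ]
0.19 [0.4272 0.3793 0.1952] 68 [0.01
[... 3897 characters left out ...]
3 13 13 12 13  .  2  .  .  .  6  5  5  .  .  .  .  .
0.38   .  .  .  .  .  .  .  .  .  .  8  8  .  .  .  .  . 11 11 11 11  .  .  .  .  2  3  2  .  .  . 13 13 13  . 12 13 13 13  .  2  2  2  2  2  2  2  2  .  .  .  .
0.35   .  .  .  .  .  .  .  .  .  .  .  .  .  .  .  .  .  .  .  .  .  .  .  .  .  2  3  2  .  .  .  .  .  .  .  .  .  .  .  .  .  .  .  .  .  .  .  .  .  .  .  .
0.33   .  .  .  .  .  .  .  .  .  .  .  .  .  .  .  .  .  .  .  .  .  .  .  .  .  2  3  2  .  .  .  .  .  .  .  .  .  .  .  .  .  .  .  .  .  .  .  .  .  .  .  .
0.30   .  .  .  .  .  .  .  .  .  .  .  .  .  .  .  .  .  .  .  .  .  .  .  .  .  2  3  .  .  .  .  .  .  .  .  .  .  .  .  .  .  .  .  .  .  .  .  .  .  .  .  .
```

```bash
cat > go.py <<'E'
# usage: go.py x y z yaw opening [n] : work out rows from here to the target (tool down)
from h import *
import sys,json
def plan(x,y,z,yaw,op,n=5,step=48):
    s=env.observe();p=np.array(s['tcp_pos'])*1000;Rc=R.from_euler('xyz',s['tool_rot'])
    g=np.array([x,y,z])*1000
    best=None
    for k in(0,np.pi,-np.pi):   # half turn symmetric
        G=R.from_euler('xyz',[np.pi,0,yaw+k]);a=(Rc.inv()*G).magnitude()
        if best is None or a<best[0]-1e-6: best=(a,G)
    G=best[1];rows=[]
    N=max(int(np.ceil(np.linalg.norm(g-p)/step)),int(np.ceil(best[0]/.145)),1)
    p0=p.copy()
    for i in range(N):
        rv=(Rc.inv()*G).as_rotvec()/(N-i)
        d=Rc.inv().apply((g-p)/(N-i))
        d=np.round(d,0 if N-i>1 else 1);rv=np.round(rv,2)
        rows.append([float(v) for v in d]+[float(v) for v in rv]+[op])
        p=p+Rc.apply(d);Rc=Rc*R.from_rotvec(rv)
    return N,rows
def st():
    s=env.observe();print('t',round(s['time_s'],2),'tcp',np.round(s['tcp_pos'],4),'rot',np.round(s['tool_rot'],3),'F',np.round(s['contact_force'],1),'M',np.round(s['torque'],2),'w',round(s['width']*1000,1),'q',np.round(s['joint_positions'],2))
if __name__=='__main__':
    a=[float(v) for v in sys.argv[1:6]];
    N,r=plan(*a); st();print(N)
    for i in range(0,len(r),5): print(json.dumps(r[i:i+5]).replace('.0,',',').replace('.0]',']'))
E
python3 go.py .45 .3 .32 .47 87; python3 go.py .6105 -.0225 .25 .47 70
```

```text
t 1.3 tcp [0.1493 0.6326 0.2226] rot [ 3.142 -0.     1.339] F [-0.4  0.4 -1. ] M [ 0.05 -0.06  0.04] w 87.3 q [-1.32  0.32 -0.07  1.45  0.02  1.37 -0.06]
10
[[-25, 37, -10, 0, -0, 0.09, 87], [-22, 39, -10, 0, -0, 0.09, 87], [-19, 41, -10, 0, -0, 0.09, 87], [-15, 42, -10, 0, -0, 0.09, 87], [-11, 44, -10, -0, -0, 0.08, 87]]
[[-7, 44, -9, -0, -0, 0.09, 87], [-3, 45, -10, -0, -0, 0.08, 87], [0, 45, -9, -0, -0, 0.09, 87], [4, 44, -10, -0, -0, 0.08, 87], [8.2, 44.2, -9.4, -0, -0, 0.09, 87]]
t 1.3 tcp [0.1493 0.6326 0.2226] rot [ 3.142 -0.     1.339] F [-0.4  0.4 -1. ] M [ 0.05 -0.06  0.04] w 87.3 q [-1.32  0.32 -0.07  1.45  0.02  1.37 -0.06]
17
[[-31, 35, -2, 0, -0, 0.05, 70], [-29, 37, -2, 0, -0, 0.05, 70], [-28, 38, -2, 0, -0, 0.05, 70], [-26, 40, -2, 0, -0, 0.05, 70], [-24, 41, -1, 0, -0, 0.05, 70]]
[[-22, 42, -2, 0, -0, 0.05, 70], [-19, 43, -1, 0, -0, 0.05, 70], [-17, 44, -2, -0, -0, 0.05, 70], [-15, 45, -1, -0, -0, 0.05, 70], [-13, 45, -2, -0, -0, 0.05, 70]]
[[-11, 46, -1, -0, -0, 0.05, 70], [-8, 46, -2, -0, -0, 0.05, 70], [-6, 47, -1, -0, -0, 0.05, 70], [-4, 47, -2, -0, -0, 0.05, 70], [-1, 47, -1, -0, -0, 0.06, 70]]
[[2, 47, -2, -0, -0, 0.05, 70], [3.8, 46.4, -1.4, -0, -0, 0.06, 70]]
```

Call:
move_arm(plan=[[-25, 37, -15, 0, 0, 0.09, 70], [-22, 39, -15, 0, 0, 0.09, 70], [-19, 41, -15, 0, 0, 0.09, 70], [-15, 42, -10, 0, 0, 0.09, 70], [-11, 44, -10, 0, 0, 0.08, 70]])

```text
time_s: 1.8
tcp_pos: [0.2956, 0.4647, 0.2858]
tool_rot: [-3.139, 0.005, 0.898]
contact_force: [-0.3, 0.6, 0.9]
width: 0.0706
```

Call:
move_arm(plan=[[-7, 44, -9, 0, 0, 0.09, 70], [-3, 45, -8, 0, 0, 0.08, 70], [0, 45, 0, 0, 0, 0.09, 70], [4, 44, 0, 0, 0, 0.08, 70], [8, 44, 0, 0, 0, 0.09, 70]])

```text
time_s: 2.3
tcp_pos: [0.4505, 0.2907, 0.3068]
tool_rot: [-3.137, -0.002, 0.451]
contact_force: [0.2, -0.0, -0.8]
width: 0.0701
```

```bash
python3 go.py .6105 -.0225 .15 .47 70
```

```text
t 2.3 tcp [0.4505 0.2907 0.3068] rot [-3.137e+00 -2.000e-03  4.510e-01] F [ 0.2 -0.  -0.8] M [-0.05 -0.    0.01] w 70.1 q [-0.91  0.04  0.3   1.61 -0.02  1.49 -0.16]
9
[[1, 39, 17, -0, -0, -0, 70], [1, 39, 17, -0, -0, -0, 70], [1, 39, 17, -0, -0, -0, 70], [1, 39, 17, -0, -0, -0, 70], [1, 39, 17, -0, -0, -0, 70]]
[[1, 39, 18, -0, -0, -0, 70], [0, 39, 17, -0, -0, -0.01, 70], [0, 40, 18, -0, -0, -0, 70], [0.6, 39.4, 17.2, -0, -0, -0.01, 70]]
```

Call:
move_arm(plan=[[1, 39, 17, 0, 0, 0, 70], [1, 39, 17, 0, 0, 0, 70], [1, 39, 17, 0, 0, 0, 70], [1, 39, 17, 0, 0, 0, 70], [1, 39, 17, 0, 0, 0, 70]])

```text
time_s: 2.8
tcp_pos: [0.5462, 0.1103, 0.2227]
tool_rot: [-3.136, -0.013, 0.447]
contact_force: [0.4, -0.1, -0.2]
width: 0.0701
```

Call:
move_arm(plan=[[1, 39, 18, 0, 0, -0.01, 70], [0, 39, 17, 0, 0, 0, 70], [0, 40, 18, 0, 0, 0, 70], [0.5, 39, 17, 0, 0, -0.01, 70], [0, 0, 0, 0, 0, 0, 70]])

```text
time_s: 3.3
tcp_pos: [0.6193, -0.0421, 0.1479]
tool_rot: [-3.139, -0.012, 0.46]
contact_force: [0.2, -0.4, 0.4]
width: 0.0703
```

```bash
python3 - <<'E'
from h import *
import os
for n in('side','top'):
    c=env.capture(n);save(c,n+'1')
    np.save(n+'1.npy',c,allow_pickle=True)
    W=cloud(c); 
    print(n,rim(W,(.615,-.0095),'pan'))
    from m1 import heelpose
    print(heelpose(c,W,(.615,-.0095)))
E
python3 go.py .6105 -.0225 .05 .47 70
```

```text
side (array([ 0.61544752, -0.00729027]), 559, np.float64(0.0026790391674257896), array([ 0.61552353, -0.00755337]), np.float64(0.08373219649262152))
(array([ 0.6067, -0.0129,  0.0307]), ((607.5407104492188, -14.198921203613281), (44.894989013671875, 57.934879302978516), 21.388547897338867), np.int64(212))
top (array([ 0.61435378, -0.01223852]), 219, np.float64(0.002472274148178826), array([ 0.61461447, -0.01066489]), np.float64(0.08281727314361499))
(array([nan, nan, nan]), ((0.0, 0.0), (0.0, 0.0), 0.0), np.int64(0))
t 3.4 tcp [ 0.6195 -0.036   0.1497] rot [-3.136 -0.016  0.466] F [0.4 1.  0.2] M [-0.04  0.03 -0.01] w 69.9 q [-0.45  0.33  0.58  1.65 -0.2   1.21  0.64]
3
[[-1, -5, 33, -0, -0.01, -0, 70], [-1, -5, 33, -0, -0, -0, 70], [-0.9, -5.5, 33.8, -0.01, -0.01, -0, 70]]m1.py:11: RuntimeWarning: Mean of empty slice.
  return np.round(P.mean(0),4),r,m.sum()
  ret = um.true_divide(
```

View pics/side1.png

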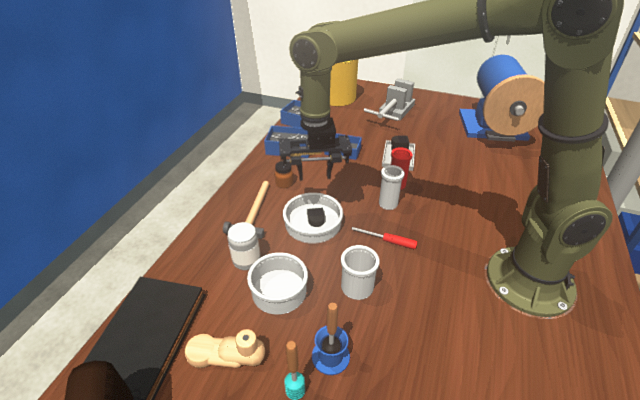

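The gripper is above the pan and nothing has been disturbed; the heel shows at (316,217) in the side view. I use the visible fingertips to check the camera offset.

```bash
cat > calib.py <<'E'
from h import *
def fing(c,tcp,rot,w,zlo=.004,zhi=.03):
    # expected: pads inner face at +-w/2 in tool x, fingers; return cloud of lower finger part in tool coords
    W=cloud(c);Rt=R.from_euler('xyz',rot).as_matrix()
    L=(W.reshape(-1,3)-tcp)@Rt
    m=(abs(L[:,0])<.09)&(abs(L[:,1])<.04)&(L[:,2]>-zhi)&(L[:,2]<.01)
    return L[m]
if __name__=='__main__':
    s=env.observe()
    for n in('side','top'):
        c=np.load(n+'1.npy',allow_pickle=True).item()
        L=fing(c,s['tcp_pos'],s['tool_rot'],s['width'])
        print(n,len(L))
        for sg in(-1,1):
            q=L[L[:,0]*sg>0]*1000
            if len(q): print(sg,len(q),np.round(np.percentile(q,[2,50,98],axis=0),1).tolist())
E
python3 calib.py
```

```text
side 67
-1 38 [[-44.8, -8.4, -29.1], [-39.1, -4.5, -14.0], [-35.6, 15.8, -0.2]]
1 29 [[34.1, -7.2, -28.8], [39.6, -4.3, -13.5], [42.7, -0.9, -1.3]]
top 0
```

Call:
move_arm(plan=[[-1, -5, 33, 0, -0.01, 0, 70], [-1, -5, 33, 0, 0, 0, 70], [-1, -5, 33, -0.01, -0.01, 0, 70], [0, 0, 0, 0, 0, 0, 70]])

```text
time_s: 3.8
tcp_pos: [0.6133, -0.014, 0.0528]
tool_rot: [3.139, -0.005, 0.475]
contact_force: [-0.2, 1.2, -0.1]
width: 0.0701
```

```bash
python3 go.py .6105 -.0225 .009 .47 70; python3 - <<'E'
from h import *
c=env.capture('side');np.save('side2.npy',c,allow_pickle=True)
cv2.imwrite('pics/s2.png',cv2.resize(c['image'][120:270,230:400],None,fx=4,fy=4,interpolation=cv2.INTER_CUBIC)[:,:,::-1])
E
```

```text
t 3.8 tcp [ 0.6133 -0.014   0.0528] rot [ 3.139 -0.005  0.475] F [-0.2  1.2 -0.1] M [-0.06  0.05 -0.05] w 70.1 q [-0.46  0.41  0.54  1.75 -0.24  1.04  0.64]
1
[[-6.6, 6.2, 43.8, 0, -0.01, 0, 70]]
```

View pics/s2.png

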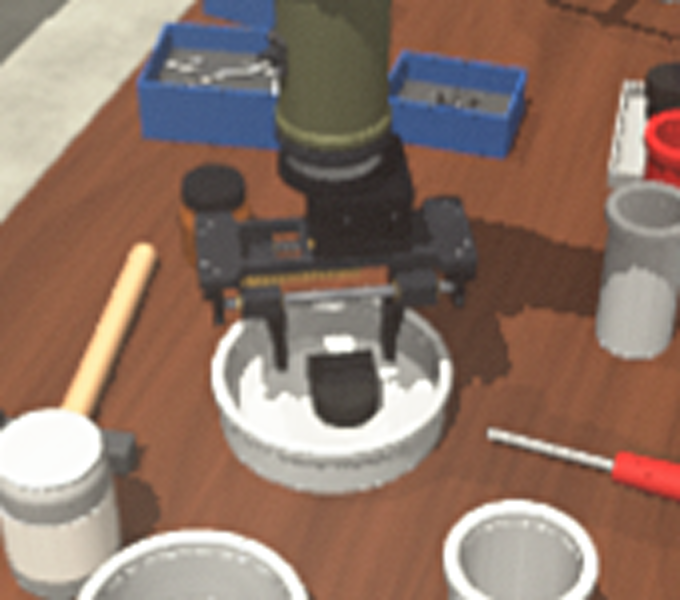

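Call:
move_arm(plan=[[-3, 3, 22, 0, -0.01, 0, 70], [-3, 3, 20, 0, 0, 0, 70], [0, 0, 0, 0, 0, 0, 70]])

```text
time_s: 4.15
tcp_pos: [0.6192, -0.0202, 0.0211]
tool_rot: [3.134, -0.012, 0.478]
contact_force: [-0.1, 0.4, 0.3]
width: 0.0702
```

```bash
python3 go.py .6105 -.0225 .009 .47 70
```

```text
t 4.15 tcp [ 0.6192 -0.0202  0.0211] rot [ 3.134 -0.012  0.478] F [-0.1  0.4  0.3] M [-0.06  0.02  0.04] w 70.2 q [-0.44  0.46  0.53  1.77 -0.27  0.98  0.67]
1
[[-8.9, -2.1, 12, 0.01, -0.01, 0.01, 70]]
```

Call:
move_arm(plan=[[-9, -2, 12, 0.01, -0.01, 0, 70], [0, 0, 0, 0, 0, 0, 70]])

```text
time_s: 4.35
tcp_pos: [0.6127, -0.0219, 0.0126]
tool_rot: [-3.14, -0.007, 0.479]
contact_force: [-0.7, 0.4, -1.0]
width: 0.0697
```

```bash
python3 go.py .6105 -.0225 .009 .47 70
```

```text
t 4.35 tcp [ 0.6127 -0.0219  0.0126] rot [-3.14  -0.007  0.479] F [-0.7  0.4 -1. ] M [-0.11  0.04 -0.04] w 69.7 q [-0.43  0.46  0.52  1.78 -0.28  0.97  0.69]
1
[[-2.3, -0.5, 3.6, -0, -0.01, 0.01, 70]]
```

Call:
move_arm(plan=[[-2, 0, 4, 0, -0.01, 0, 60], [0, 0, 0, 0, 0, 0, 40], [0, 0, 0, 0, 0, 0, 40], [0, 0, 0, 0, 0, 0, 40]], force=25)

```text
time_s: 4.75
tcp_pos: [0.6131, -0.0225, 0.0116]
tool_rot: [-3.141, -0.001, 0.48]
contact_force: [-0.0, -0.3, -0.1]
width: 0.0497
```

```bash
python3 go.py .6105 -.0225 .009 .47 70|head -1
```

```text
t 4.75 tcp [ 0.6131 -0.0225  0.0116] rot [-3.141e+00 -1.000e-03  4.800e-01] F [-0.  -0.3 -0.1] M [-0.06  0.03  0.04] w 49.7 q [-0.43  0.47  0.52  1.77 -0.28  0.97  0.68]
```

```bash
python3 - <<'E'
from h import *
for n,rc in(('top',(244.3,470.1)),('side',(162.8,397.2))):
    c=np.load(n+'0.npy',allow_pickle=True).item()
    print(n,onplane(c,rc[1],rc[0],.004))
    W=cloud(c);im=c['image'].astype(int)
    m=(np.hypot(W[...,0]-.44,W[...,1]+.445)<.13)&(im.min(2)>110)&(W[...,2]<.024)&(W[...,2]>.012)
    P=W[m];print(len(P));
    th=np.radians(7.4);A=np.array([[np.cos(th),np.sin(th)],[-np.sin(th),np.cos(th)]])
    q=(P[:,:2]-[.4425,-.447])@A.T*1000
    print(np.percentile(q,[0,5,50,95,100],axis=0).round(1).tolist())
    m=(np.hypot(W[...,0]-.44,W[...,1]+.445)<.13)&(im.max(2)<90)&(W[...,2]>.03)
    q=(W[m][:,:2]-[.4425,-.447])@A.T*1000
    print('stack',np.percentile(q,[0,5,50,95,100],axis=0).round(1).tolist())
E
python3 go.py .613 -.0225 .16 .35 40
```

```text
top [ 0.44318355 -0.41635108  0.004     ]
247
[[-56.5, -72.0], [-54.2, -68.9], [-4.7, 19.1], [53.9, 79.4], [54.6, 81.5]]
stack [[-31.0, -64.5], [-25.7, -58.2], [-0.7, -31.6], [26.2, -11.9], [31.1, -8.4]]
side [ 0.4375047  -0.39817797  0.004     ]
97
[[-54.6, -68.2], [-53.6, -65.4], [29.8, 25.4], [55.3, 79.6], [56.4, 84.4]]
stack [[-29.6, -62.4], [-24.8, -52.5], [2.4, -19.1], [29.1, -7.0], [33.8, -4.1]]
t 4.75 tcp [ 0.6131 -0.0225  0.0116] rot [-3.141e+00 -1.000e-03  4.800e-01] F [-0.  -0.3 -0.1] M [-0.06  0.03  0.04] w 49.7 q [-0.43  0.47  0.52  1.77 -0.28  0.97  0.68]
4
[[0, -0, -37, -0, -0, 0.03, 40], [0, -0, -37, -0, -0, 0.03, 40], [0, -0, -37, -0, -0, 0.03, 40], [0, -0.2, -37.4, -0, -0, 0.04, 40]]
```

Call:
move_arm(plan=[[0, 0, -37, 0, 0, 0.03, 40], [0, 0, -40, 0, 0, 0.03, 40], [0, 0, -40, 0, 0, 0.03, 40], [0, 0, -40, 0, 0, 0.04, 40], [0, 0, -10, 0, 0, 0, 40]])

```text
time_s: 5.25
tcp_pos: [0.6105, -0.0224, 0.1809]
tool_rot: [-3.139, 0.007, 0.344]
contact_force: [0.3, 0.1, -0.8]
width: 0.0495
```

```bash
python3 go.py .439 -.418 .15 .129 40
```

```text
t 5.25 tcp [ 0.6105 -0.0224  0.1809] rot [-3.139  0.007  0.344] F [ 0.3  0.1 -0.8] M [-0.1  -0.03  0.02] w 49.5 q [-0.51  0.3   0.61  1.62 -0.17  1.28  0.48]
10
[[-29, 31, 3, -0, 0, 0.02, 40], [-29, 32, 3, -0, 0, 0.02, 40], [-28, 33, 3, -0, 0, 0.02, 40], [-28, 33, 3, -0, 0, 0.02, 40], [-27, 34, 3, -0, 0, 0.02, 40]]
[[-26, 34, 3, -0, 0, 0.02, 40], [-25, 35, 4, -0, 0, 0.02, 40], [-25, 35, 3, -0, 0, 0.03, 40], [-24, 36, 4, -0, 0, 0.02, 40], [-23, 36.8, 3.2, -0, 0.01, 0.03, 40]]
```

Call:
move_arm(plan=[[-29, 31, 1, 0, 0, 0.02, 40], [-29, 32, 1, 0, 0, 0.02, 40], [-28, 33, 1, 0, 0, 0.02, 40], [-28, 33, 1, 0, 0, 0.02, 40], [-27, 34, 1, 0, 0, 0.02, 40]])

```text
time_s: 5.75
tcp_pos: [0.5273, -0.216, 0.1753]
tool_rot: [-3.136, 0.002, 0.261]
contact_force: [0.3, -1.0, -0.7]
width: 0.0496
```

Call:
move_arm(plan=[[-26, 34, 3, 0, 0, 0.02, 40], [-25, 35, 4, 0, 0, 0.02, 40], [-25, 35, 3, 0, 0, 0.03, 40], [-22, 32, 10, 0, 0, 0.02, 40], [-15, 25, 10, 0, 0.01, 0.03, 40]])

```text
time_s: 6.25
tcp_pos: [0.4457, -0.4053, 0.1415]
tool_rot: [-3.136, -0.007, 0.137]
contact_force: [1.1, 0.4, -0.6]
width: 0.0498
```

```bash
python3 go.py .439 -.418 .06 .129 40;python3 - <<'E'
from h import *
c=env.capture('side');np.save('side3.npy',c,allow_pickle=True)
cv2.imwrite('pics/s3.png',cv2.resize(c['image'][60:230,300:480],None,fx=4,fy=4,interpolation=cv2.INTER_CUBIC)[:600,:,::-1])
E
```

```text
t 6.25 tcp [ 0.4457 -0.4053  0.1415] rot [-3.136 -0.007  0.137] F [ 1.1  0.4 -0.6] M [-0.09  0.05 -0.03] w 49.8 q [ 0.02  0.35  0.83  1.7  -0.28  1.21  1.06]
2
[[-4, 6, 41, -0, -0, 0, 40], [-4.9, 6.2, 40.4, -0.01, -0.01, 0.01, 40]]
```

View pics/s3.png

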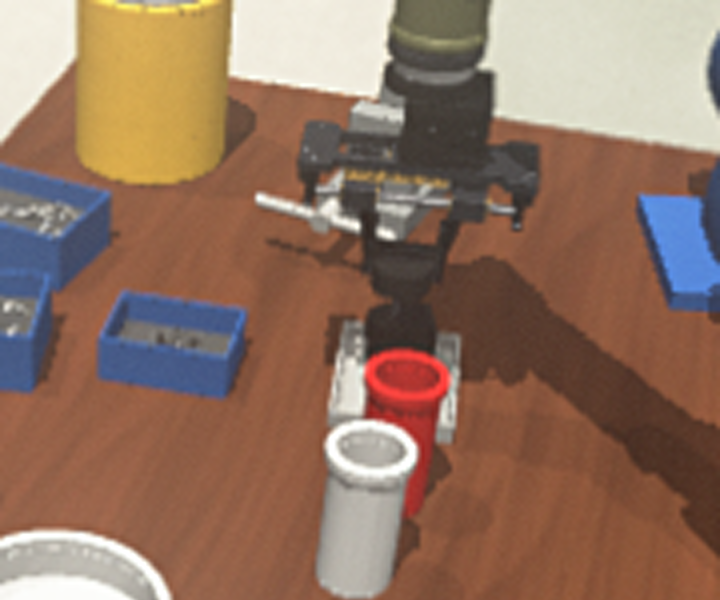

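The heel is held level above the tray, and the pots are undisturbed. Now I lower it.

Call:
move_arm(plan=[[-4, 6, 35, 0, 0, 0, 40], [-4, 5, 35, -0.01, 0, 0, 40], [0, 0, 10, 0, 0, 0, 40], [0, 0, 0, 0, 0, 0, 40]])

```text
time_s: 6.7
tcp_pos: [0.431, -0.4244, 0.0557]
tool_rot: [3.135, 0.0, 0.123]
contact_force: [0.4, -0.1, -0.7]
width: 0.0497
```

```bash
python3 go.py .439 -.418 .016 .129 40;python3 - <<'E'
from h import *
c=env.capture('top');np.save('top3.npy',c,allow_pickle=True)
cv2.imwrite('pics/t3.png',cv2.resize(c['image'][180:320,400:560],None,fx=4,fy=4,interpolation=cv2.INTER_CUBIC)[:600,:,::-1])
E
```

```text
t 6.7 tcp [ 0.431  -0.4244  0.0557] rot [3.135 0.    0.123] F [ 0.4 -0.1 -0.7] M [-0.13  0.08  0.01] w 49.7 q [ 0.09  0.45  0.79  1.78 -0.36  1.06  1.14]
1
[[8.7, -5.6, 39.7, 0.01, 0, -0.01, 40]]
```

View pics/t3.png

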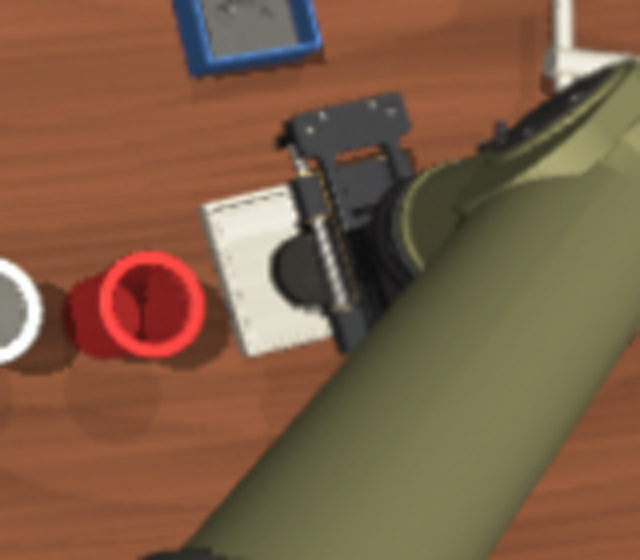

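Call:
move_arm(plan=[[8, -6, 10, 0.01, 0, 0, 40], [0, 0, 15, 0, 0, 0, 40], [0, 0, 5, 0, 0, 0, 40], [0, 0, 0, 0, 0, 0, 40]])

```text
time_s: 7.15
tcp_pos: [0.4438, -0.4163, 0.0277]
tool_rot: [-3.14, -0.006, 0.129]
contact_force: [0.2, -1.0, -0.1]
width: 0.0502
```

```bash
python3 go.py .439 -.418 .012 .129 40
```

```text
t 7.15 tcp [ 0.4438 -0.4163  0.0277] rot [-3.14  -0.006  0.129] F [ 0.2 -1.  -0.1] M [-0.06  0.04  0.04] w 50.2 q [ 0.1   0.49  0.76  1.79 -0.4   1.02  1.15]
1
[[-5.1, 1.1, 15.6, -0, -0.01, -0, 40]]
```

Call:
move_arm(plan=[[-3, 1, 8, 0, 0, 0, 40], [0, 0, 5, 0, 0, 0, 40], [0, 0, 3, 0, 0, 0, 40], [0, 0, 0, 0, 0, 0, 40]])

```text
time_s: 7.55
tcp_pos: [0.441, -0.4182, 0.0109]
tool_rot: [-3.141, -0.007, 0.128]
contact_force: [0.2, -0.0, -0.8]
width: 0.0495
```

Call:
move_arm(plan=[[0, 0, 1.5, 0, 0, 0, 40], [0, 0, 0, 0, 0, 0, 58], [0, 0, 0, 0, 0, 0, 60], [0, 0, -15, 0, 0, 0, 60], [0, 0, -40, 0, 0, 0, 60]])

```text
time_s: 8.05
tcp_pos: [0.4385, -0.4166, 0.0638]
tool_rot: [-3.135, -0.002, 0.128]
contact_force: [1.2, -0.4, 0.6]
width: 0.0599
```

Call:
move_arm(plan=[[0, 0, -50, 0, 0, 0, 87], [0, 0, -50, 0, 0, 0, 87], [0, 0, -50, 0, 0, 0, 87], [0, 0, -30, 0, 0, 0, 87]])

```text
time_s: 8.45
tcp_pos: [0.4367, -0.4183, 0.2522]
tool_rot: [-3.138, -0.003, 0.125]
contact_force: [0.4, -0.3, -0.3]
width: 0.0827
```

```bash
python3 go.py .4 -.08 .32 .5 87; python3 go.py .427 .376 .32 1.57 40
```

```text
t 8.45 tcp [ 0.4367 -0.4183  0.2522] rot [-3.138e+00 -3.000e-03  1.250e-01] F [ 0.4 -0.3 -0.3] M [-0.09 -0.01 -0.01] w 82.7 q [ 0.01  0.28  0.87  1.55 -0.22  1.41  1.02]
8
[[1, -43, -8, -0, -0, -0.05, 87], [3, -42, -8, -0, -0, -0.05, 87], [5, -42, -8, -0, -0, -0.05, 87], [7, -42, -8, -0, -0, -0.04, 87], [9, -42, -9, -0, -0, -0.05, 87]]
[[11, -41, -8, -0, -0, -0.04, 87], [12, -41, -9, -0, -0, -0.05, 87], [14.3, -40, -8.4, -0, -0, -0.04, 87]]
t 8.45 tcp [ 0.4367 -0.4183  0.2522] rot [-3.138e+00 -3.000e-03  1.250e-01] F [ 0.4 -0.3 -0.3] M [-0.09 -0.01 -0.01] w 82.7 q [ 0.01  0.28  0.87  1.55 -0.22  1.41  1.02]
17
[[5, -46, -4, -0, -0, -0.08, 40], [9, -46, -4, -0, -0, -0.09, 40], [13, -45, -4, -0, -0, -0.08, 40], [17, -44, -4, -0, -0, -0.09, 40], [20, -42, -4, -0, -0, -0.08, 40]]
[[24, -40, -4, 0, -0, -0.09, 40], [27, -38, -4, 0, -0, -0.08, 40], [30, -36, -4, 0, -0, -0.09, 40], [33, -33, -4, 0, -0, -0.08, 40], [36, -30, -4, 0, -0, -0.09, 40]]
[[38, -27, -3, 0, -0, -0.08, 40], [41, -23, -4, 0, -0, -0.09, 40], [42, -20, -3, 0, -0, -0.08, 40], [44, -16, -4, 0, -0, -0.09, 40], [45, -12, -3, 0, -0, -0.08, 40]]
[[46, -9, -4, 0, -0, -0.09, 40], [46.8, -4.2, -3.3, 0, -0, -0.08, 40]]
```

```bash
python3 - <<'E'
from h import *
c=env.capture('top');np.save('top4.npy',c,allow_pickle=True);save(c,'t4')
c=env.capture('side');save(c,'s4')
E
python3 go.py .53 -.03 .31 .3 50
```

```text
t 8.55 tcp [ 0.4378 -0.4198  0.2539] rot [-3.141 -0.007  0.125] F [-0.2  0.1 -0.2] M [-0.08 -0.01  0.  ] w 85.1 q [ 0.01  0.28  0.88  1.55 -0.22  1.41  1.02]
9
[[16, -42, -6, 0, -0, -0.02, 50], [16, -41, -6, 0, -0, -0.02, 50], [17, -41, -6, 0, -0, -0.02, 50], [18, -41, -6, 0, -0, -0.02, 50], [19, -40, -6, 0, -0, -0.02, 50]]
[[20, -40, -6, 0, -0, -0.02, 50], [20, -40, -6, 0, -0, -0.02, 50], [21, -39, -7, 0, -0, -0.02, 50], [22.8, -38.4, -6, 0, -0.01, -0.01, 50]]
```

View pics/t4.png

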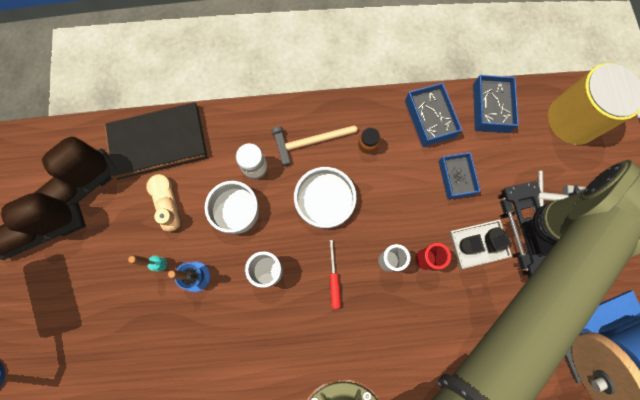

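The pan is empty. The heel lies flat in the free half of the tray at (471,245), beside the stack. Next is the brush.

Call:
move_arm(plan=[[16, -42, -10, 0, 0, -0.02, 50], [16, -41, -10, 0, 0, -0.02, 50], [17, -41, -10, 0, 0, -0.02, 50], [18, -41, -6, 0, 0, -0.02, 50], [19, -40, -6, 0, 0, -0.02, 50]])

```text
time_s: 9.05
tcp_pos: [0.4849, -0.2065, 0.2981]
tool_rot: [3.137, -0.005, 0.208]
contact_force: [1.1, -0.6, 0.3]
width: 0.0554
```

Call:
move_arm(plan=[[20, -40, -6, 0, 0, -0.02, 50], [20, -40, -6, 0, 0, -0.02, 50], [21, -39, -5, 0, 0, -0.02, 50], [20, -38, -5, 0, 0, -0.01, 50]])

```text
time_s: 9.45
tcp_pos: [0.5254, -0.0284, 0.3219]
tool_rot: [3.137, -0.008, 0.279]
contact_force: [0.6, -0.3, 0.8]
width: 0.0502
```

```bash
python3 go.py .427 .376 .30 .3 50
```

```text
t 9.45 tcp [ 0.5254 -0.0284  0.3219] rot [ 3.137 -0.008  0.279] F [ 0.6 -0.3  0.8] M [-0.08 -0.   -0.03] w 50.2 q [-0.54  0.    0.55  1.62 -0.    1.51  0.29]
9
[[2, -46, 2, 0, -0, -0, 50], [2, -46, 2, 0, -0, -0, 50], [2, -46, 2, 0, -0, -0, 50], [2, -46, 2, 0, -0, -0, 50], [2, -46, 2, 0, -0, -0, 50]]
[[2, -46, 3, 0, -0, -0.01, 50], [2, -47, 2, 0, -0, -0, 50], [2, -46, 3, 0, -0, -0.01, 50], [2.5, -46.9, 2.3, 0, -0.01, -0, 50]]
```

Call:
move_arm(plan=[[2, -46, 2, 0, 0, 0, 50], [2, -46, 2, 0, 0, 0, 50], [2, -46, 2, 0, 0, 0, 50], [2, -46, 2, 0, 0, 0, 50], [2, -46, 2, 0, 0, 0, 50]])

```text
time_s: 9.95
tcp_pos: [0.4701, 0.2022, 0.3116]
tool_rot: [3.136, -0.011, 0.275]
contact_force: [1.2, 0.2, 0.8]
width: 0.0503
```

Call:
move_arm(plan=[[2, -46, 3, 0, 0, -0.01, 50], [2, -46, 2, 0, 0, 0, 50], [2, -44, 2, 0, 0, -0.01, 50], [2, -38, 2, 0, 0, 0, 50], [0, 0, 0, 0, 0, 0, 50]])

```text
time_s: 10.45
tcp_pos: [0.4211, 0.3831, 0.3002]
tool_rot: [3.137, -0.009, 0.304]
contact_force: [-0.1, -0.9, 0.8]
width: 0.05
```

```bash
python3 go.py .427 .376 .22 .3 50;  python3 - <<'E'
from h import *
for n in('top','side'):
    c=env.capture(n);np.save(n+'5.npy',c,allow_pickle=True);save(c,n+'5')
    W=cloud(c)
    m=(np.hypot(W[...,0]-.427,W[...,1]-.376)<.02)&(W[...,2]>.19)&(W[...,2]<.206)
    print(n,m.sum(),np.nanmean(W[m],0))
E
```

```text
t 10.45 tcp [0.4211 0.3831 0.3002] rot [ 3.137 -0.009  0.304] F [-0.1 -0.9  0.8] M [-0.12  0.02  0.04] w 50.0 q [-0.93  0.12  0.16  1.55 -0.01  1.48 -0.47]
2
[[1, 4, 40, 0, -0, 0, 50], [1.8, 4.2, 40.3, 0, -0.01, 0, 50]]
top 50 [0.42799576 0.37512598 0.19495343]
side 67 [0.42718286 0.3789226  0.19500221]
```

View pics/side5.png

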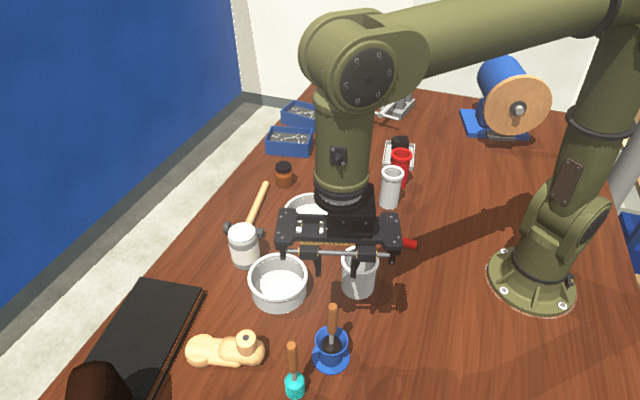

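Call:
move_arm(plan=[[4, 4, 35, 0, 0, 0, 50], [0, 0, 30, 0, 0, 0, 50], [0, 0, 0, 0, 0, 0, 50]])

```text
time_s: 10.85
tcp_pos: [0.4342, 0.3697, 0.2367]
tool_rot: [3.133, -0.015, 0.29]
contact_force: [0.1, -0.3, 0.2]
width: 0.0499
```

```bash
python3 go.py .4275 .377 .215 .3 50
```

```text
t 10.85 tcp [0.4342 0.3697 0.2367] rot [ 3.133 -0.015  0.29 ] F [ 0.1 -0.3  0.2] M [-0.15  0.11  0.03] w 49.9 q [-0.91  0.13  0.17  1.65 -0.01  1.35 -0.46]
1
[[-4.7, -9.1, 21.6, 0.01, -0.01, -0.01, 50]]
```

Call:
move_arm(plan=[[-5, -8, 15, 0.01, -0.01, 0, 50], [0, 0, 0, 0, 0, 0, 50]])

```text
time_s: 11.05
tcp_pos: [0.4286, 0.3741, 0.2227]
tool_rot: [-3.139, -0.006, 0.285]
contact_force: [0.7, -0.3, -0.8]
width: 0.0502
```

```bash
python3 go.py .4275 .377 .151 .3 50
```

```text
t 11.05 tcp [0.4286 0.3741 0.2227] rot [-3.139 -0.006  0.285] F [ 0.7 -0.3 -0.8] M [-0.1   0.09 -0.02] w 50.2 q [-0.91  0.14  0.17  1.67 -0.02  1.33 -0.46]
2
[[-0, -1, 36, -0, -0, -0.01, 50], [-0.7, -1.9, 35.7, -0, -0.01, -0, 50]]
```

Call:
move_arm(plan=[[-1, -3, 15, 0, -0.01, 0, 50], [-1, -3, 15, 0, 0, 0, 50], [-1, -1, 15, 0, 0, 0, 50], [0, 0, 0, 0, 0, 0, 50]])

```text
time_s: 11.45
tcp_pos: [0.4248, 0.3816, 0.177]
tool_rot: [-3.136, 0.001, 0.284]
contact_force: [-0.7, -0.8, 0.4]
width: 0.0503
```

```bash
python3 go.py .4275 .377 .151 .3 50
```

```text
t 11.45 tcp [0.4248 0.3816 0.177 ] rot [-3.136e+00  1.000e-03  2.840e-01] F [-0.7 -0.8  0.4] M [-0.13  0.11  0.02] w 50.3 q [-0.92  0.18  0.16  1.72 -0.03  1.24 -0.46]
1
[[1.4, 5.3, 26, -0.01, 0, -0.02, 50]]
```

Call:
move_arm(plan=[[2, 4, 13, 0, 0, -0.01, 50], [0, 0, 10, 0, 0, 0, 50], [0, 0, 0, 0, 0, 0, 50]])

```text
time_s: 11.75
tcp_pos: [0.4282, 0.3787, 0.1524]
tool_rot: [-3.136, 0.0, 0.296]
contact_force: [-0.2, 0.1, -0.4]
width: 0.0502
```

```bash
python3 go.py .4275 .377 .151 .3 50
```

```text
t 11.75 tcp [0.4282 0.3787 0.1524] rot [-3.136  0.     0.296] F [-0.2  0.1 -0.4] M [-0.07  0.04  0.  ] w 50.2 q [-0.91  0.2   0.16  1.75 -0.04  1.19 -0.44]
1
[[-1.1, 1.4, 1.4, -0.01, 0, -0, 50]]
```

Call:
move_arm(plan=[[-1, 1, 1, 0, 0, 0, 30], [0, 0, 0, 0, 0, 0, 10], [0, 0, 0, 0, 0, 0, 10], [0, 0, 0, 0, 0, 0, 10]], force=40)

```text
time_s: 12.15
tcp_pos: [0.4282, 0.3777, 0.1523]
tool_rot: [-3.135, -0.002, 0.296]
contact_force: [1.4, 0.5, 0.7]
width: 0.0262
```

```bash
python3 go.py .4275 .377 .30 .3 10
```

```text
t 12.15 tcp [0.4282 0.3777 0.1523] rot [-3.135e+00 -2.000e-03  2.960e-01] F [1.4 0.5 0.7] M [-0.07  0.02  0.03] w 26.2 q [-0.91  0.19  0.16  1.75 -0.04  1.19 -0.44]
4
[[-0, -0, -37, -0, -0, -0, 10], [-0, -0, -37, -0, -0, -0, 10], [-0, -0, -37, -0, -0, -0, 10], [-0.6, -0.5, -36.7, -0.01, -0, -0, 10]]
```

Call:
move_arm(plan=[[0, 0, 0, 0, 0, 0, 10], [0, 0, 0, 0, 0, 0, 10], [0, 0, 0, 0, 0, 0, 10]])

```text
time_s: 12.45
tcp_pos: [0.4282, 0.3778, 0.1527]
tool_rot: [-3.135, -0.002, 0.296]
contact_force: [-0.5, -0.3, -1.5]
width: 0.0204
```

Call:
move_arm(plan=[[0, 0, -20, 0, 0, 0, 10], [0, 0, -30, 0, 0, 0, 10], [0, 0, -30, 0, 0, 0, 10], [0, 0, -30, 0, 0, 0, 10], [0, 0, -30, 0, 0, 0, 10]])

```text
time_s: 12.95
tcp_pos: [0.4254, 0.3745, 0.2907]
tool_rot: [-3.141, 0.01, 0.296]
contact_force: [0.9, 0.9, -0.7]
width: 0.0203
```

Call:
move_arm(plan=[[0, 0, -30, 0, 0, 0, 10], [0, 0, 0, 0, 0, 0, 10]])

```text
time_s: 13.15
tcp_pos: [0.427, 0.3757, 0.3266]
tool_rot: [-3.138, 0.003, 0.296]
contact_force: [0.1, 0.1, -0.7]
width: 0.0203
```

```bash
python3 go.py .53 .05 .34 .3 10;  python3 - <<'E'
from h import *
for n in('top','side'):
    c=env.capture(n);np.save(n+'6.npy',c,allow_pickle=True);save(c,n+'6')
    W=cloud(c)
    print(n,rim(W,(.4215,-.1725),'pot4'),rim(W,(.425,.171),'pot3'))
E
```

```text
t 13.15 tcp [0.427  0.3757 0.3266] rot [-3.138e+00  3.000e-03  2.960e-01] F [ 0.1  0.1 -0.7] M [-0.08 -0.04  0.03] w 20.3 q [-0.92  0.12  0.17  1.49 -0.02  1.53 -0.45]
8
[[0, 43, -2, -0, 0, -0, 10], [1, 43, -2, -0, 0, -0, 10], [0, 43, -2, -0, 0, -0, 10], [1, 42, -2, -0, 0, -0, 10], [0, 43, -2, -0, 0, -0, 10]]
[[1, 42, -2, -0, 0, -0, 10], [0, 43, -1, -0, 0, -0, 10], [0.6, 42.5, -1.8, -0, 0, -0, 10]]
top (array([ 0.42091982, -0.17318507]), 253, np.float64(0.002498269238951082), array([ 0.42096609, -0.1732753 ]), np.float64(0.030120363535482392)) (array([0.42476634, 0.16916592]), 334, np.float64(0.00241331386398757), array([0.4248063 , 0.16922718]), np.float64(0.04211694774384866))
side (array([ 0.42217169, -0.17179604]), 184, np.float64(0.002592078931404442), array([ 0.42216446, -0.17206386]), np.float64(0.030193171557009388)) (array([0.42520767, 0.17339784]), 305, np.float64(0.0023244304543800936), array([0.42498037, 0.17322731]), np.float64(0.04178702156177121))
```

View pics/side6.png

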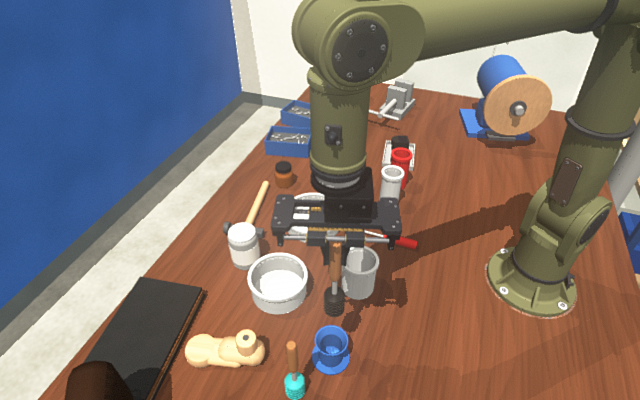

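The brush hangs upright in the gripper at (335,270), the stand at (330,345) is empty, and the turquoise brush is untouched. I move to pot4.

Call:
move_arm(plan=[[0, 43, -3, 0, 0, 0, 10], [1, 43, -3, 0, 0, 0, 10], [0, 43, -2, 0, 0, 0, 10], [1, 42, -2, 0, 0, 0, 10], [0, 43, -2, 0, 0, 0, 10]])

```text
time_s: 13.75
tcp_pos: [0.486, 0.1713, 0.3235]
tool_rot: [3.141, 0.025, 0.313]
contact_force: [1.3, 0.5, -0.9]
width: 0.0203
```

Call:
move_arm(plan=[[1, 42, -2, 0, 0, 0, 10], [0, 43, -1, 0, 0, 0, 10], [0, 42, -1, 0, 0, 0, 10]])

```text
time_s: 14.05
tcp_pos: [0.5247, 0.0452, 0.3223]
tool_rot: [3.141, 0.033, 0.314]
contact_force: [0.9, 0.4, -1.3]
width: 0.0199
```

```bash
python3 go.py .4216 -.1725 .32 .3 10
```

```text
t 14.05 tcp [0.5247 0.0452 0.3223] rot [3.141 0.033 0.314] F [ 0.9  0.4 -1.3] M [ 0.02 -0.06  0.04] w 19.9 q [-0.58  0.04  0.46  1.58 -0.01  1.55  0.19]
6
[[-28, 29, 1, 0, 0.01, 0, 10], [-27, 29, 1, 0, 0, 0, 10], [-28, 29, 1, 0, 0.01, 0, 10], [-27, 29, 1, 0, 0, 0, 10], [-28, 30, 1, 0, 0.01, 0.01, 10]]
[[-26.9, 29.5, 0.4, 0, 0, 0, 10]]
```

Call:
move_arm(plan=[[-28, 29, 0, 0, 0.01, 0, 10], [-27, 29, 0, 0, 0.01, 0, 10], [-28, 29, 0, 0, 0.01, 0, 10], [-27, 29, 0, 0, 0.01, 0, 10], [-20, 23, 0, 0, 0, 0.01, 10]])

```text
time_s: 14.55
tcp_pos: [0.438, -0.1366, 0.3143]
tool_rot: [3.14, 0.008, 0.299]
contact_force: [0.1, -0.2, -0.8]
width: 0.0201
```

Call:
move_arm(plan=[[-10, 12, 0, 0, 0, 0, 10], [0, 0, 0, 0, 0, 0, 10]])

```text
time_s: 14.75
tcp_pos: [0.4287, -0.1552, 0.3122]
tool_rot: [-3.141, 0.011, 0.291]
contact_force: [-0.1, 0.6, -0.9]
width: 0.0202
```

```bash
python3 go.py .4216 -.1725 .31 .3 10
```

```text
t 14.75 tcp [ 0.4287 -0.1552  0.3122] rot [-3.141  0.011  0.291] F [-0.1  0.6 -0.9] M [-0.05 -0.03  0.01] w 20.2 q [-0.43 -0.18  0.63  1.77  0.11  1.53  0.48]
1
[[-11.7, 14.5, 2.3, -0, 0.01, -0.01, 10]]
```

Call:
move_arm(plan=[[-11, 14, 0, 0, 0.01, -0.01, 10], [0, 0, 0, 0, 0, 0, 10]])

```text
time_s: 14.95
tcp_pos: [0.4229, -0.1691, 0.3108]
tool_rot: [-3.14, 0.003, 0.305]
contact_force: [-0.5, -0.3, -0.8]
width: 0.0202
```

```bash
python3 go.py .4216 -.1725 .30 .3 10;  python3 - <<'E'
from h import *
s=env.observe();Rt=R.from_euler('xyz',s['tool_rot']).as_matrix()
for n in('top','side'):
    c=env.capture(n);np.save(n+'7.npy',c,allow_pickle=True);save(c,n+'7')
    W=cloud(c)
    print(n,rim(W,(.4215,-.1725),'pot4'))
    t=s['tcp_pos']
    z0=t[2]-.1475
    for lo,hi in((.0,.05),(.105,.125)):
        m=(np.hypot(W[...,0]-t[0],W[...,1]-t[1])<.035)&(W[...,2]>z0+lo+.004)&(W[...,2]<z0+hi)
        P=W[m]
        if len(P): print(lo,len(P),np.round(P.mean(0),4),np.round(P.min(0),4),np.round(P.max(0),4))
c=np.load('side7.npy',allow_pickle=True).item()
cv2.imwrite('pics/s7.png',cv2.resize(c['image'][70:220,310:480],None,fx=4,fy=4,interpolation=cv2.INTER_CUBIC)[:,:,::-1])
c=np.load('top7.npy',allow_pickle=True).item()
cv2.imwrite('pics/t7.png',cv2.resize(c['image'][200:320,340:500],None,fx=4,fy=4,interpolation=cv2.INTER_CUBIC)[:,:,::-1])
E
```

```text
t 14.95 tcp [ 0.4229 -0.1691  0.3108] rot [-3.14e+00  3.00e-03  3.05e-01] F [-0.5 -0.3 -0.8] M [-0.13  0.04 -0.02] w 20.2 q [-0.41 -0.19  0.64  1.78  0.11  1.52  0.52]
1
[[-2.2, 2.8, 10.8, -0, 0, 0.01, 10]]
top (array([ 0.42092731, -0.17288338]), 168, np.float64(0.002410136810719484), array([ 0.42084228, -0.17267434]), np.float64(0.029966168553434654))
0.0 61 [ 0.4173 -0.1567  0.1912] [ 0.4031 -0.1736  0.1695] [ 0.4412 -0.1504  0.2132]
0.105 5 [ 0.4211 -0.1607  0.2809] [ 0.4169 -0.1623  0.2764] [ 0.425  -0.159   0.2872]
side (array([ 0.42209202, -0.17124044]), 190, np.float64(0.002868754721484456), array([ 0.42208821, -0.17170212]), np.float64(0.030190997475036382))
0.0 173 [ 0.4221 -0.1527  0.1919] [ 0.4042 -0.1723  0.1675] [ 0.4443 -0.1431  0.2131]
0.105 36 [ 0.4236 -0.159   0.2808] [ 0.4141 -0.1668  0.2725] [ 0.4339 -0.1533  0.2877]
```

View pics/s7.png

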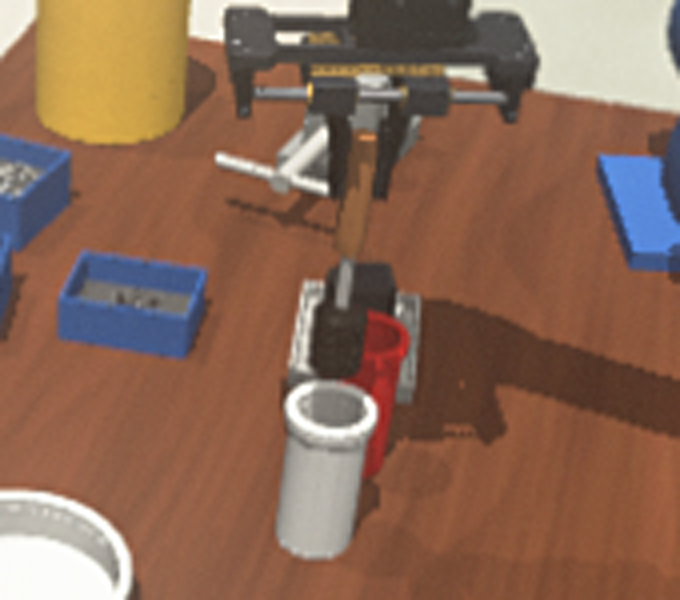

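View pics/t7.png

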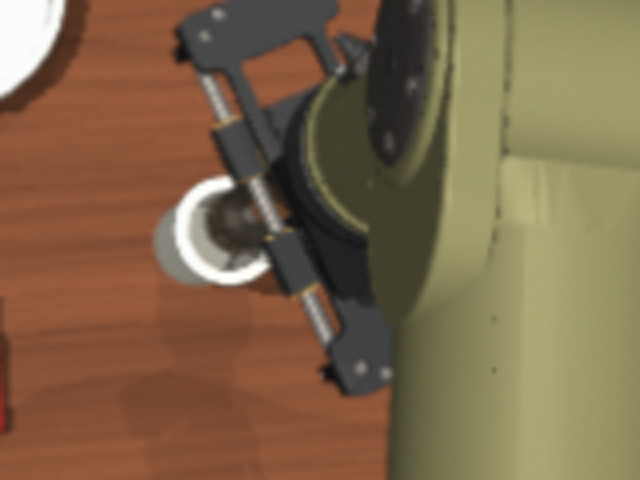

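```bash
cat > brush.py <<'E'
from h import *
from scipy.optimize import least_squares
def brushfit(W,t,z0,verb=1):
    out=[]
    for lo,hi,r in((.006,.028,.019),(.028,.052,.019),(.104,.125,.0105),(.125,.145,.0105)):
        m=(np.hypot(W[...,0]-t[0],W[...,1]-t[1])<.04)&(W[...,2]>z0+lo)&(W[...,2]<z0+hi)
        P=W[m]
        if len(P)<8: continue
        s=least_squares(lambda c:np.hypot(P[:,0]-c[0],P[:,1]-c[1])-r,t[:2],loss='soft_l1',f_scale=.002)
        out.append((lo,len(P),s.x.round(4),round(np.sqrt(np.mean(s.fun**2)),4)))
    return out
if __name__=='__main__':
    s=env.observe()
    for n in('top7','side7'):
        print(n,brushfit(cloud(np.load(n+'.npy',allow_pickle=True).item()),s['tcp_pos'],s['tcp_pos'][2]-.1475))
E
python3 brush.py
```

```text
top7 [(0.006, 31, array([ 0.4226, -0.1701]), np.float64(0.0005)), (0.028, 44, array([ 0.423 , -0.1703]), np.float64(0.0008))]
side7 [(0.006, 77, array([ 0.4241, -0.1678]), np.float64(0.0017)), (0.028, 104, array([ 0.4245, -0.1665]), np.float64(0.0015)), (0.104, 49, array([ 0.425 , -0.1673]), np.float64(0.0014)), (0.125, 50, array([ 0.4249, -0.167 ]), np.float64(0.0013))]
```

Call:
move_arm(plan=[[-2, 3, 0, 0, 0, 0.01, 10], [0, 0, 0, 0, 0, 0, 10], [0, 0, 12, 0, 0, 0, 10], [0, 0, 0, 0, 0, 0, 10]])

```text
time_s: 15.45
tcp_pos: [0.4248, -0.1652, 0.2967]
tool_rot: [-3.138, 0.005, 0.306]
contact_force: [-0.1, 0.2, -1.6]
width: 0.0199
```

```bash
python3 go.py .421 -.1725 .283 .3 10
```

```text
t 15.45 tcp [ 0.4248 -0.1652  0.2967] rot [-3.138  0.005  0.306] F [-0.1  0.2 -1.6] M [-0.06  0.07  0.  ] w 19.9 q [-0.42 -0.18  0.64  1.8   0.11  1.49  0.52]
1
[[-5.8, 5.9, 13.7, -0, 0, 0.01, 10]]
```

Call:
move_arm(plan=[[-6, 6, 0, 0, 0, 0, 10]])

```text
time_s: 15.55
tcp_pos: [0.4212, -0.1716, 0.2962]
tool_rot: [-3.138, 0.006, 0.309]
contact_force: [0.9, 0.3, -0.7]
width: 0.0201
```

```bash
python3 go.py .421 -.1725 .283 .3 10
```

```text
t 15.55 tcp [ 0.4212 -0.1716  0.2962] rot [-3.138  0.006  0.309] F [ 0.9  0.3 -0.7] M [-0.13  0.05 -0.  ] w 20.1 q [-0.41 -0.18  0.65  1.8   0.11  1.49  0.53]
1
[[-0.4, 0.8, 13.2, -0, 0.01, 0.01, 10]]
```

Call:
move_arm(plan=[[0, 0, 0, 0, 0, 0, 10]])

```text
time_s: 15.65
tcp_pos: [0.4204, -0.173, 0.296]
tool_rot: [-3.138, 0.006, 0.307]
contact_force: [0.5, -0.4, -0.5]
width: 0.0197
```

```bash
python3 go.py .421 -.1725 .283 .3 10
```

```text
t 15.65 tcp [ 0.4204 -0.173   0.296 ] rot [-3.138  0.006  0.307] F [ 0.5 -0.4 -0.5] M [-0.13 -0.02  0.  ] w 19.7 q [-0.41 -0.19  0.65  1.8   0.11  1.49  0.53]
1
[[0.8, -0.3, 13, -0, 0.01, 0.01, 10]]
```

Call:
move_arm(plan=[[0, 0, 10, 0, 0, 0, 10]])

```text
time_s: 15.75
tcp_pos: [0.4211, -0.1734, 0.2869]
tool_rot: [-3.139, 0.004, 0.306]
contact_force: [-0.3, 0.2, -1.3]
width: 0.02
```

```bash
python3 go.py .421 -.1725 .283 .3 10
```

```text
t 15.75 tcp [ 0.4211 -0.1734  0.2869] rot [-3.139  0.004  0.306] F [-0.3  0.2 -1.3] M [-0.06 -0.04  0.05] w 20.0 q [-0.41 -0.18  0.66  1.82  0.11  1.47  0.53]
1
[[0.2, -0.9, 3.9, -0, 0, 0.01, 10]]
```

Call:
move_arm(plan=[[0, 0, 0, 0, 0, 0, 10]])

```text
time_s: 15.85
tcp_pos: [0.4203, -0.1734, 0.2854]
tool_rot: [-3.138, 0.005, 0.306]
contact_force: [-0.3, -0.2, -0.5]
width: 0.0202
```

Call:
move_arm(plan=[[0, 0, 10, 0, 0, 0, 10], [0, 0, 10, 0, 0, 0, 10], [0, 0, 0, 0, 0, 0, 10]])

```text
time_s: 16.15
tcp_pos: [0.4199, -0.1732, 0.2634]
tool_rot: [-3.138, 0.006, 0.306]
contact_force: [0.5, 0.4, -1.2]
width: 0.0201
```

```bash
python3 go.py .421 -.1725 .24 .3 10
```

```text
t 16.15 tcp [ 0.4199 -0.1732  0.2634] rot [-3.138  0.006  0.306] F [ 0.5  0.4 -1.2] M [-0.07  0.01  0.03] w 20.1 q [-0.41 -0.18  0.66  1.86  0.11  1.43  0.54]
1
[[1.4, -0.3, 23.4, -0, 0.01, 0.01, 10]]
```

Call:
move_arm(plan=[[1, 0, 15, 0, 0, 0, 10], [0, 0, 15, 0, 0, 0, 10], [0, 0, 15, 0, 0, 0, 10], [0, 0, 0, 0, 0, 0, 10]])

```text
time_s: 16.55
tcp_pos: [0.4208, -0.1725, 0.2166]
tool_rot: [-3.138, 0.005, 0.306]
contact_force: [-0.6, 0.0, -0.3]
width: 0.02
```

```bash
python3 go.py .421 -.1725 .153 .3 10;python3 - <<'E'
from h import *
c=env.capture('side')
cv2.imwrite('pics/s8.png',cv2.resize(c['image'][70:220,310:480],None,fx=4,fy=4,interpolation=cv2.INTER_CUBIC)[:,:,::-1])
print(rim(cloud(c),(.4215,-.1725),'pot4'))
E
```

```text
t 16.55 tcp [ 0.4208 -0.1725  0.2166] rot [-3.138  0.005  0.306] F [-0.6  0.  -0.3] M [-0.08  0.03 -0.03] w 20.0 q [-0.4  -0.15  0.68  1.93  0.09  1.33  0.55]
2
[[0, 0, 32, -0, 0, 0, 10], [0.5, 0.3, 31.6, -0, 0.01, 0.01, 10]]
(array([ 0.42218959, -0.1734391 ]), 250, np.float64(0.00987861944190608), array([ 0.42217918, -0.17206372]), np.float64(0.026337291909964262))
```

View pics/s8.png

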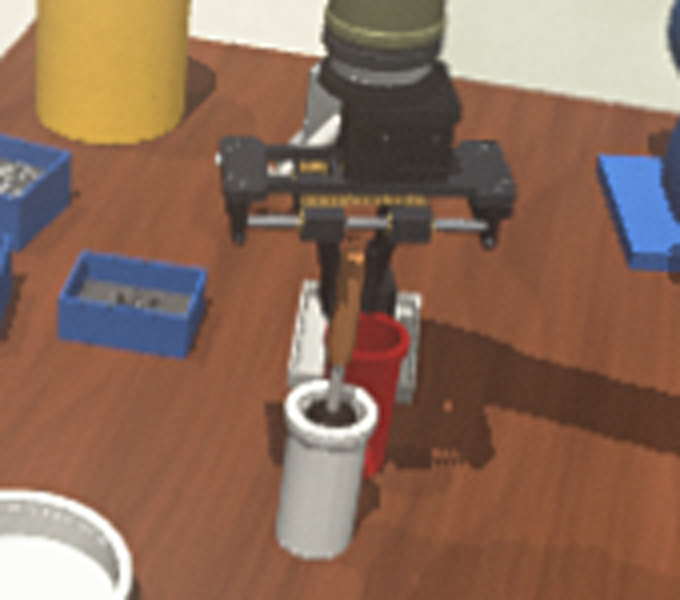

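The brush head sits centred inside pot4 at about (332,410) in the crop, and the pot has not moved. Continuing down.

Call:
move_arm(plan=[[0, 0, 18, 0, 0, 0, 10], [0, 0, 18, 0, 0, 0, 10], [0, 0, 14, 0, 0, 0, 10], [0, 0, 4, 0, 0, 0, 10], [0, 0, 0, 0, 0, 0, 10]])

```text
time_s: 17.1
tcp_pos: [0.4251, -0.1734, 0.1673]
tool_rot: [3.141, -0.004, 0.307]
contact_force: [0.7, 0.4, -0.6]
width: 0.0201
```

```bash
python3 go.py .421 -.1725 .153 .3 10
```

```text
t 17.1 tcp [ 0.4251 -0.1734  0.1673] rot [ 3.141 -0.004  0.307] F [ 0.7  0.4 -0.6] M [-0.1   0.08 -0.  ] w 20.1 q [-0.4  -0.1   0.7   2.    0.07  1.21  0.58]
1
[[-3.7, -2.1, 14.2, 0, -0, 0.01, 10]]
```

Call:
move_arm(plan=[[-4, -2, 5, 0, 0, 0, 10], [0, 0, 5, 0, 0, 0, 10], [0, 0, 3, 0, 0, 0, 10], [0, 0, 0, 0, 0, 0, 10]])

```text
time_s: 17.5
tcp_pos: [0.422, -0.173, 0.1559]
tool_rot: [3.14, -0.008, 0.307]
contact_force: [0.1, 0.7, -0.3]
width: 0.02
```

```bash
python3 go.py .421 -.1725 .153 .3 10
```

```text
t 17.5 tcp [ 0.422  -0.173   0.1559] rot [ 3.14  -0.008  0.307] F [ 0.1  0.7 -0.3] M [-0.13  0.05  0.  ] w 20.0 q [-0.4  -0.1   0.7   2.03  0.07  1.18  0.59]
1
[[-0.9, -0.8, 2.8, 0, -0.01, 0.01, 10]]
```

Call:
move_arm(plan=[[-1, 0, 2, 0, 0, 0, 10], [0, 0, 2, 0, 0, 0, 10], [0, 0, 0, 0, 0, 0, 10]])

```text
time_s: 17.8
tcp_pos: [0.4219, -0.1737, 0.1525]
tool_rot: [3.139, -0.009, 0.307]
contact_force: [-0.1, 0.8, -0.0]
width: 0.0205
```

Call:
move_arm(plan=[[0, -1, 1, 0, 0, 0, 10], [0, 0, 1, 0, 0, 0, 10], [0, 0, 0, 0, 0, 0, 10]])

```text
time_s: 18.1
tcp_pos: [0.423, -0.1738, 0.1526]
tool_rot: [3.136, -0.012, 0.307]
contact_force: [-0.1, -0.4, -0.6]
width: 0.02
```

```bash
python3 go.py .421 -.1725 .274 .3 10
```

```text
t 18.1 tcp [ 0.423  -0.1738  0.1526] rot [ 3.136 -0.012  0.307] F [-0.1 -0.4 -0.6] M [-0.11  0.07 -0.04] w 20.0 q [-0.4  -0.1   0.71  2.03  0.07  1.17  0.59]
3
[[-0, -0, -40, 0, -0, 0, 10], [-0, -1, -41, 0, -0.01, 0, 10], [-0.5, -0.2, -40.4, 0.01, -0, 0.01, 10]]
```

Call:
move_arm(plan=[[-1, -1, -15, 0, -0.01, 0, 10], [0, 0, -20, 0, 0, 0, 10], [0, 0, -20, 0, 0, 0, 10], [0, 0, -20, 0, 0, 0, 10], [0, 0, -10, 0, 0, 0, 10]])

```text
time_s: 18.6
tcp_pos: [0.4189, -0.1715, 0.2369]
tool_rot: [3.14, 0.005, 0.307]
contact_force: [0.6, 0.4, -1.2]
width: 0.0199
```

```bash
python3 go.py .421 -.1725 .274 .3 10
```

```text
t 18.6 tcp [ 0.4189 -0.1715  0.2369] rot [3.14  0.005 0.307] F [ 0.6  0.4 -1.2] M [-0.11 -0.01  0.02] w 19.9 q [-0.41 -0.17  0.67  1.91  0.11  1.37  0.53]
1
[[1.5, 1.7, -37.1, 0, 0, 0.01, 10]]
```

Call:
move_arm(plan=[[2, 1, -12, 0, 0, 0, 10], [0, 0, -12, 0, 0, 0, 10], [0, 0, -9, 0, 0, 0, 10], [0, 0, 0, 0, 0, 0, 10]])

```text
time_s: 19.0
tcp_pos: [0.4215, -0.1715, 0.2719]
tool_rot: [3.14, 0.005, 0.307]
contact_force: [-0.4, -0.7, -1.2]
width: 0.0201
```

```bash
python3 go.py .421 -.1725 .275 .3 10
```

```text
t 19.0 tcp [ 0.4215 -0.1715  0.2719] rot [3.14  0.005 0.307] F [-0.4 -0.7 -1.2] M [-0.02  0.    0.05] w 20.1 q [-0.41 -0.18  0.66  1.85  0.11  1.44  0.53]
1
[[-0.8, 0.9, -3.1, 0, 0, 0.01, 10]]
```

Call:
move_arm(plan=[[0, 1, -3, 0, 0, 0, 10], [0, 0, 0, 0, 0, 0, 10], [0, 0, 12, 0, 0, 0, 10], [0, 0, 15, 0, 0, 0, 10], [0, 0, 15, 0, 0, 0, 10]])

```text
time_s: 19.5
tcp_pos: [0.4217, -0.1727, 0.2302]
tool_rot: [3.14, 0.005, 0.307]
contact_force: [-0.3, -0.1, -1.6]
width: 0.0199
```

```bash
python3 go.py .421 -.1725 .17 .3 10
```

```text
t 19.5 tcp [ 0.4217 -0.1727  0.2302] rot [3.14  0.005 0.307] F [-0.3 -0.1 -1.6] M [-0.07  0.05  0.01] w 19.9 q [-0.41 -0.16  0.67  1.91  0.1   1.35  0.54]
2
[[-0, -0, 30, 0, 0, 0, 10], [-0.3, -0.5, 30.2, 0, 0, 0.01, 10]]
```

Call:
move_arm(plan=[[0, 0, 16, 0, 0, 0, 10], [0, 0, 16, 0, 0, 0, 10], [-1, 0, 16, 0, 0, 0, 10], [-1, 0, 10, 0, 0, 0, 10], [-1, 0, 5, 0, 0, 0, 10]])

```text
time_s: 20.0
tcp_pos: [0.4145, -0.1727, 0.1577]
tool_rot: [-3.14, 0.012, 0.307]
contact_force: [1.1, -0.1, 0.4]
width: 0.0201
```

```bash
python3 go.py .421 -.1725 .1525 .3 10
```

```text
t 20.0 tcp [ 0.4145 -0.1727  0.1577] rot [-3.14   0.012  0.307] F [ 1.1 -0.1  0.4] M [ 0.04 -0.41 -0.02] w 20.1 q [-0.4  -0.1   0.7   2.02  0.08  1.21  0.58]
1
[[6.3, 1.8, 5.2, -0, 0.01, 0.01, 10]]
```

Call:
move_arm(plan=[[6, 2, 0, 0, 0.01, 0, 10], [0, 0, 3, 0, 0, 0, 10], [0, 0, 3, 0, 0, 0, 10], [0, 0, 0, 0, 0, 0, 10]])

```text
time_s: 20.4
tcp_pos: [0.4225, -0.1736, 0.1531]
tool_rot: [3.142, -0.001, 0.306]
contact_force: [-0.2, -1.2, -0.9]
width: 0.0197
```

```bash
python3 go.py .421 -.1725 .1525 .3 10
```

```text
t 20.4 tcp [ 0.4225 -0.1736  0.1531] rot [ 3.142e+00 -1.000e-03  3.060e-01] F [-0.2 -1.2 -0.9] M [-0.15  0.04  0.02] w 19.7 q [-0.4  -0.09  0.71  2.02  0.06  1.18  0.59]
1
[[-1, -1.5, 0.6, 0, -0, 0.01, 10]]
```

Call:
move_arm(plan=[[-1, -1, 1, 0, 0, 0, 10], [0, 0, 1, 0, 0, 0, 10], [0, 0, -12, 0, 0, 0, 10], [0, 0, -18, 0, 0, 0, 10], [0, 0, -18, 0, 0, 0, 10]])

```text
time_s: 20.9
tcp_pos: [0.4198, -0.1728, 0.2005]
tool_rot: [-3.141, 0.002, 0.306]
contact_force: [-0.1, 0.9, -1.0]
width: 0.0197
```

```bash
python3 go.py .421 -.1725 .275 .3 10;python3 - <<'E'
from h import *
c=env.capture('side');print(rim(cloud(c),(.4215,-.1725),'pot4'))
E
```

```text
t 20.9 tcp [ 0.4198 -0.1728  0.2005] rot [-3.141e+00  2.000e-03  3.060e-01] F [-0.1  0.9 -1. ] M [-0.09  0.01  0.04] w 19.7 q [-0.41 -0.14  0.69  1.96  0.09  1.29  0.56]
2
[[1, -0, -37, -0, 0, 0, 10], [0, -0, -37.5, -0, 0, 0.01, 10]]
(array([ 0.42050722, -0.17169138]), 188, np.float64(0.007407651644014027), array([ 0.42049333, -0.17139844]), np.float64(0.02889885516535293))
```

Call:
move_arm(plan=[[1, 0, -17, 0, 0, 0, 10], [0, 0, -17, 0, 0, 0, 10], [0, 0, -17, 0, 0, 0, 10], [0, 0, -12, 0, 0, 0, 10], [0, 0, -7, 0, 0, 0, 10]])

```text
time_s: 21.45
tcp_pos: [0.4216, -0.1726, 0.2763]
tool_rot: [-3.141, -0.003, 0.306]
contact_force: [-0.4, 0.3, -1.1]
width: 0.02
```

```bash
python3 go.py .421 -.1725 .275 .3 10;python3 - <<'E'
from h import *
c=env.capture('side');print(rim(cloud(c),(.4215,-.1725),'pot4'))
E
```

```text
t 21.45 tcp [ 0.4216 -0.1726  0.2763] rot [-3.141e+00 -3.000e-03  3.060e-01] F [-0.4  0.3 -1.1] M [-0.1   0.04  0.02] w 20.0 q [-0.41 -0.19  0.66  1.84  0.11  1.45  0.53]
1
[[-0.6, -0.3, 1.3, -0, -0, 0.01, 10]]
(array([ 0.42078543, -0.171614  ]), 136, np.float64(0.0031095228904537697), array([ 0.42066651, -0.17153389]), np.float64(0.02983919470976416))
```

Call:
move_arm(plan=[[-1, 0, 10, 0, 0, 0, 10], [0, 0, 15, 0, 0, 0, 10], [0, 0, 15, 0, 0, 0, 10], [0, 0, 15, 0, 0, 0, 10], [0, 0, 10, 0, 0, 0, 10]])

```text
time_s: 22.0
tcp_pos: [0.4196, -0.1727, 0.2054]
tool_rot: [-3.141, -0.002, 0.306]
contact_force: [0.4, -0.1, -1.0]
width: 0.0202
```

```bash
python3 go.py .42 -.1725 .1525 .3 10
```

```text
t 22.0 tcp [ 0.4196 -0.1727  0.2054] rot [-3.141e+00 -2.000e-03  3.060e-01] F [ 0.4 -0.1 -1. ] M [-0.1   0.05 -0.02] w 20.2 q [-0.41 -0.15  0.68  1.96  0.1   1.3   0.55]
2
[[0, 0, 26, -0, -0, 0, 10], [0.4, 0, 26.9, -0, -0, 0.01, 10]]
```

Call:
move_arm(plan=[[0, 0, 14, 0, 0, 0, 10], [0, 0, 14, 0, 0, 0, 10], [0, 0, 10, 0, 0, 0, 10], [0, 0, 5, 0, 0, 0, 10]])

```text
time_s: 22.4
tcp_pos: [0.4165, -0.172, 0.1559]
tool_rot: [-3.138, 0.005, 0.306]
contact_force: [-0.2, 0.3, -1.5]
width: 0.0201
```

```bash
python3 go.py .42 -.1725 .1525 .3 10
```

```text
t 22.4 tcp [ 0.4165 -0.172   0.1559] rot [-3.138  0.005  0.306] F [-0.2  0.3 -1.5] M [-0.11  0.04 -0.01] w 20.1 q [-0.4  -0.1   0.71  2.03  0.07  1.2   0.58]
1
[[3.2, 1.6, 3.4, -0, 0, 0.01, 10]]
```

Call:
move_arm(plan=[[3, 1, 2, 0, 0, 0, 10], [0, 0, 2, 0, 0, 0, 10], [0, 0, 2, 0, 0, 0, 10], [0, 0, 0, 0, 0, 0, 10]])

```text
time_s: 22.8
tcp_pos: [0.4227, -0.1734, 0.1535]
tool_rot: [-3.141, 0.001, 0.305]
contact_force: [-0.3, 0.5, -1.5]
width: 0.0199
```

```bash
python3 go.py .42 -.1725 .275 .3 10
```

```text
t 22.8 tcp [ 0.4227 -0.1734  0.1535] rot [-3.141e+00  1.000e-03  3.050e-01] F [-0.3  0.5 -1.5] M [-0.07  0.03 -0.  ] w 19.9 q [-0.4  -0.08  0.71  2.02  0.06  1.19  0.59]
3
[[-1, -1, -41, -0, 0, 0, 10], [-1, -0, -40, -0, 0, 0, 10], [-0.3, -0.7, -40.5, -0, 0, 0.01, 10]]
```

Call:
move_arm(plan=[[-1, -1, 2, 0, 0, 0, 10], [0, 0, 1, 0, 0, 0, 10], [0, 0, 0, 0, 0, 0, 10]])

```text
time_s: 23.1
tcp_pos: [0.4236, -0.1735, 0.1527]
tool_rot: [3.14, -0.004, 0.306]
contact_force: [-0.1, -0.6, -0.1]
width: 0.0204
```

Call:
move_arm(plan=[[0, 0, -12, 0, 0, 0, 10], [0, 0, -17, 0, 0, 0, 10], [0, 0, -17, 0, 0, 0, 10], [0, 0, -17, 0, 0, 0, 10]])

```text
time_s: 23.5
tcp_pos: [0.4211, -0.1726, 0.2167]
tool_rot: [-3.141, 0.001, 0.305]
contact_force: [0.2, 0.3, -0.5]
width: 0.02
```

```bash
python3 go.py .42 -.1725 .275 .3 10
```

```text
t 23.5 tcp [ 0.4211 -0.1726  0.2167] rot [-3.141e+00  1.000e-03  3.050e-01] F [ 0.2  0.3 -0.5] M [-0.06  0.01 -0.03] w 20.0 q [-0.41 -0.15  0.68  1.94  0.1   1.32  0.55]
2
[[-1, -0, -29, -0, 0, 0, 10], [-0.1, -0.5, -29.3, -0, 0, 0.01, 10]]
```

Call:
move_arm(plan=[[-1, 0, -17, 0, 0, 0, 10], [0, 0, -20, 0, 0, 0, 10], [0, 0, -20, 0, 0, 0, 10], [0, 0, -25, 0, 0, 0, 10], [0, 0, -25, 0, 0, 0, 10]])

```text
time_s: 24.0
tcp_pos: [0.4187, -0.1724, 0.3296]
tool_rot: [-3.14, 0.001, 0.305]
contact_force: [1.0, -0.0, -1.6]
width: 0.0197
```

```bash
python3 go.py .53 -.03 .335 .3 10; python3 - <<'E'
from h import *
from brush import brushfit
s=env.observe()
c=env.capture('side');W=cloud(c);print(rim(W,(.4215,-.1725),'pot4'));t=s['tcp_pos']
print(brushfit(W,t,t[2]-.1475))
m=(np.hypot(W[...,0]-t[0],W[...,1]-t[1])<.03)&(W[...,2]>.14)&(W[...,2]<t[2])
print('brush low z',np.sort(W[m][:,2])[:6],t[2]-.1475)
E
```

```text
t 24.0 tcp [ 0.4187 -0.1724  0.3296] rot [-3.14e+00  1.00e-03  3.05e-01] F [ 1.  -0.  -1.6] M [-0.1   0.01 -0.02] w 19.7 q [-0.41 -0.2   0.64  1.75  0.12  1.56  0.52]
4
[[37, -26, -1, -0, 0, 0, 10], [37, -25, -1, -0, 0, 0, 10], [37, -26, -2, -0, 0, 0, 10], [38, -25.4, -1.4, -0, 0, 0, 10]]
(array([ 0.42061233, -0.17153362]), 186, np.float64(0.0026303288102534836), array([ 0.42057158, -0.17181129]), np.float64(0.030177218125778314))
[(0.006, 87, array([ 0.4189, -0.173 ]), np.float64(0.0015)), (0.028, 106, array([ 0.4191, -0.1726]), np.float64(0.0015)), (0.104, 51, array([ 0.4199, -0.1733]), np.float64(0.0013)), (0.125, 52, array([ 0.4193, -0.1731]), np.float64(0.0013))]
brush low z [0.18129627 0.1828371  0.18453511 0.1848379  0.18579727 0.18603638] 0.18210134112576323
```

Call:
move_arm(plan=[[37, -26, -3, 0, 0, 0, 10], [37, -25, -3, 0, 0, 0, 10], [37, -26, -2, 0, 0, 0, 10], [35, -27, -1, 0, 0, 0, 10], [13, -40, 0, 0, 0, 0, 10]])

```text
time_s: 24.55
tcp_pos: [0.5337, 0.0089, 0.3506]
tool_rot: [3.138, -0.016, 0.288]
contact_force: [-0.2, 0.3, -1.1]
width: 0.0201
```

```bash
python3 go.py .428 .376 .32 .3 10
```

```text
t 24.55 tcp [0.5337 0.0089 0.3506] rot [ 3.138 -0.016  0.288] F [-0.2  0.3 -1.1] M [-0.15  0.03 -0.  ] w 20.1 q [-0.56  0.02  0.5   1.55 -0.01  1.56  0.23]
8
[[0, -48, 4, 0, -0, -0, 10], [0, -48, 4, 0, -0, -0, 10], [0, -48, 4, 0, -0, -0, 10], [0, -48, 3, 0, -0, -0, 10], [1, -48, 4, 0, -0, -0, 10]]
[[0, -47, 3, 0, -0.01, -0, 10], [1, -48, 4, 0, -0, -0.01, 10], [0.9, -47.1, 3.2, 0, -0.01, -0, 10]]
```

Call:
move_arm(plan=[[0, -46, 3, 0, 0, 0, 10], [0, -46, 3, 0, 0, 0, 10], [0, -46, 3, 0, 0, 0, 10], [0, -46, 3, 0, 0, 0, 10], [1, -46, 3, 0, -0.01, 0, 10]])

```text
time_s: 25.05
tcp_pos: [0.4681, 0.2383, 0.3355]
tool_rot: [3.136, -0.008, 0.285]
contact_force: [1.7, -0.5, -0.2]
width: 0.02
```

Call:
move_arm(plan=[[0, -46, 3, 0, 0, 0, 10], [0, -40, 3, 0, 0, -0.01, 10], [0, -30, 2, 0, -0.01, 0, 10], [0, -10, 0, 0, 0, 0, 10], [0, 0, 0, 0, 0, 0, 10]])

```text
time_s: 25.55
tcp_pos: [0.4241, 0.3717, 0.3263]
tool_rot: [3.137, 0.005, 0.31]
contact_force: [-0.7, -0.9, -0.8]
width: 0.0199
```

```bash
python3 go.py .428 .3765 .29 .3 10
```

```text
t 25.55 tcp [0.4241 0.3717 0.3263] rot [3.137 0.005 0.31 ] F [-0.7 -0.9 -0.8] M [-0.12 -0.03  0.03] w 19.9 q [-0.91  0.11  0.16  1.5  -0.02  1.54 -0.44]
1
[[5.3, -3.5, 36.3, 0, 0, 0.01, 10]]
```

Call:
move_arm(plan=[[5, -3, 10, 0, 0, 0, 10], [0, 0, 20, 0, 0, 0, 10], [0, 0, 20, 0, 0, 0, 10], [0, 0, 10, 0, 0, 0, 10], [0, 0, 0, 0, 0, 0, 10]])

```text
time_s: 26.05
tcp_pos: [0.4341, 0.368, 0.2644]
tool_rot: [3.134, 0.001, 0.297]
contact_force: [-0.2, 0.1, -1.5]
width: 0.0201
```

```bash
python3 go.py .428 .3765 .23 .3 10;python3 - <<'E'
from h import *
from brush import brushfit
s=env.observe();t=s['tcp_pos']
for n in('top','side'):
    c=env.capture(n);np.save(n+'9.npy',c,allow_pickle=True);W=cloud(c);im=c['image'].astype(int)
    print(n,brushfit(W,t,t[2]-.1475))
    m=(np.hypot(W[...,0]-.4275,W[...,1]-.376)<.06)&(np.abs(W[...,2]-.072)<.004)&(im[...,2]>im[...,0]+40)
    P=W[m];print('stand rim',len(P),fitcircle(P[:,:2]))
E
```

```text
t 26.05 tcp [0.4341 0.368  0.2644] rot [3.134e+00 1.000e-03 2.970e-01] F [-0.2  0.1 -1.5] M [-0.07 -0.01  0.  ] w 20.1 q [-0.9   0.13  0.17  1.6  -0.02  1.42 -0.44]
1
[[-3.3, -10.2, 34.3, 0.01, 0, -0, 10]]
top [(0.006, 45, array([0.4341, 0.3639]), np.float64(0.0008)), (0.028, 61, array([0.4346, 0.3646]), np.float64(0.0014)), (0.104, 14, array([0.4352, 0.3673]), np.float64(0.0003)), (0.125, 15, array([0.4344, 0.3668]), np.float64(0.0006))]
stand rim 110 (array([0.42785627, 0.37495971]), np.float64(0.03236299563866418))
side [(0.006, 109, array([0.4354, 0.3657]), np.float64(0.0007)), (0.028, 142, array([0.4355, 0.3662]), np.float64(0.0007)), (0.104, 63, array([0.4359, 0.3661]), np.float64(0.0007)), (0.125, 76, array([0.4359, 0.3668]), np.float64(0.0006))]
stand rim 198 (array([0.42775081, 0.37772987]), np.float64(0.0324283638001526))
```

Call:
move_arm(plan=[[-3, -11, 0, 0.01, 0, 0, 10], [0, -1, 0, 0, 0, 0, 10]])

```text
time_s: 26.35
tcp_pos: [0.4286, 0.3805, 0.2681]
tool_rot: [-3.135, -0.004, 0.297]
contact_force: [-0.1, -0.4, -0.5]
width: 0.0201
```

```bash
python3 go.py .427 .3785 .23 .3 10
```

```text
t 26.35 tcp [0.4286 0.3805 0.2681] rot [-3.135 -0.004  0.297] F [-0.1 -0.4 -0.5] M [-0.04  0.08  0.02] w 20.1 q [-0.91  0.13  0.16  1.59 -0.03  1.41 -0.45]
1
[[-2.3, 1.7, 38.1, -0.01, -0, -0, 10]]
```

Call:
move_arm(plan=[[-2, 2, 8, 0, 0, 0, 10], [0, 0, 12, 0, 0, 0, 10], [0, 0, 12, 0, 0, 0, 10], [0, 0, 0, 0, 0, 0, 10]])

```text
time_s: 26.75
tcp_pos: [0.4271, 0.379, 0.2345]
tool_rot: [-3.134, -0.006, 0.298]
contact_force: [-0.8, 0.0, -1.8]
width: 0.02
```

```bash
python3 go.py .427 .3785 .225 .3 10
```

```text
t 26.75 tcp [0.4271 0.379  0.2345] rot [-3.134 -0.006  0.298] F [-0.8  0.  -1.8] M [-0.11  0.04  0.02] w 20.0 q [-0.91  0.14  0.16  1.65 -0.03  1.35 -0.45]
1
[[-0.3, 0.5, 9.5, -0.01, -0.01, -0, 10]]
```

Call:
move_arm(plan=[[0, 0, 10, -0.01, 0, 0, 10], [0, 0, 10, 0, 0, 0, 10], [0, 0, 10, 0, 0, 0, 10], [0, 0, 0, 0, 0, 0, 10]])

```text
time_s: 27.15
tcp_pos: [0.4269, 0.3786, 0.2006]
tool_rot: [3.137, -0.004, 0.298]
contact_force: [-0.2, -1.2, -0.6]
width: 0.0203
```

```bash
python3 go.py .427 .3785 .153 .3 10;python3 - <<'E'
from h import *
from brush import brushfit
s=env.observe();t=s['tcp_pos']
for n in('top','side'):
    c=env.capture(n);np.save(n+'9.npy',c,allow_pickle=True);W=cloud(c);im=c['image'].astype(int)
    print(n,brushfit(W,t,t[2]-.1475))
    cv2.imwrite('pics/%s9.png'%n,cv2.resize(im[280:400,260:420] if n=='side' else im[220:320,130:250],None,fx=4,fy=4,interpolation=cv2.INTER_CUBIC)[:,:,::-1]) if 0 else save(c,n+'9')
E
```

```text
t 27.15 tcp [0.4269 0.3786 0.2006] rot [ 3.137 -0.004  0.298] F [-0.2 -1.2 -0.6] M [-0.09  0.04  0.03] w 20.3 q [-0.91  0.16  0.15  1.69 -0.02  1.29 -0.46]
1
[[-0.2, -0.1, 47.6, 0, -0, -0, 10]]
top [(0.006, 236, array([0.428 , 0.3735]), np.float64(0.0105)), (0.028, 59, array([0.4278, 0.3757]), np.float64(0.0014)), (0.104, 16, array([0.4289, 0.3773]), np.float64(0.0005)), (0.125, 13, array([0.4282, 0.3773]), np.float64(0.0006))]
side [(0.006, 356, array([0.4281, 0.3772]), np.float64(0.0107)), (0.028, 117, array([0.4286, 0.3779]), np.float64(0.0007)), (0.104, 56, array([0.4289, 0.3773]), np.float64(0.0008)), (0.125, 62, array([0.4284, 0.3779]), np.float64(0.0006))]
```

Call:
move_arm(plan=[[0, 0, 12, 0, 0, 0, 10], [0, 0, 12, 0, 0, 0, 10], [0, 0, 10, 0, 0, 0, 10], [0, 0, 0, 0, 0, 0, 10]])

```text
time_s: 27.65
tcp_pos: [0.4282, 0.3793, 0.1663]
tool_rot: [3.139, -0.008, 0.298]
contact_force: [0.2, -0.7, -0.9]
width: 0.0204
```

```bash
python3 go.py .427 .378 .153 .3 10
```

```text
t 27.65 tcp [0.4282 0.3793 0.1663] rot [ 3.139 -0.008  0.298] F [ 0.2 -0.7 -0.9] M [-0.12  0.02  0.05] w 20.4 q [-0.91  0.18  0.15  1.74 -0.02  1.22 -0.45]
1
[[-1.6, 0.9, 13.3, 0, -0.01, -0, 10]]
```

Call:
move_arm(plan=[[-1, 1, 6, 0, -0.01, 0, 10], [0, 0, 5, 0, 0, 0, 10], [0, 0, 2, 0, 0, 0, 10], [0, 0, 1, 0, 0, 0, 10], [0, 0, 0, 0, 0, 0, 10]])

```text
time_s: 28.15
tcp_pos: [0.4287, 0.3789, 0.153]
tool_rot: [3.141, 0.0, 0.297]
contact_force: [0.0, 0.2, -1.3]
width: 0.0199
```

Call:
move_arm(plan=[[0, 0, 1, 0, 0, 0, 10], [0, 0, 0, 0, 0, 0, 30], [0, 0, 0, 0, 0, 0, 50], [0, 0, 0, 0, 0, 0, 50], [0, 0, 0, 0, 0, 0, 50]])

```text
time_s: 28.65
tcp_pos: [0.4291, 0.3793, 0.1526]
tool_rot: [-3.141, -0.001, 0.298]
contact_force: [-0.1, -0.9, -0.4]
width: 0.0438
```

Call:
move_arm(plan=[[0, 0, -20, 0, 0, 0, 50], [0, 0, -30, 0, 0, 0, 50], [0, 0, -40, 0, 0, 0, 50], [0, 0, -40, 0, 0, 0, 50], [0, 0, -30, 0, 0, 0, 50]])

```text
time_s: 29.15
tcp_pos: [0.4263, 0.3769, 0.311]
tool_rot: [3.135, 0.011, 0.298]
contact_force: [0.3, 0.2, 0.5]
width: 0.05
```

```bash
python3 - <<'E'
from h import *
s=env.observe();print(s['tcp_pos'],s['time_s'])
for n in('top','side'):
    c=env.capture(n);np.save(n+'10.npy',c,allow_pickle=True);W=cloud(c);save(c,n+'10')
    print(n,rim(W,(.615,-.0095),'pan'),rim(W,(.6075,.2535),'pot1'),rim(W,(.425,.171),'pot3'))
E
```

```text
[0.42633922 0.37687947 0.31100621] 29.15
top (array([ 0.61459572, -0.01146284]), 568, np.float64(0.0025687027596559323), array([ 0.61464852, -0.01146421]), np.float64(0.0834637948255752)) (array([0.60740515, 0.25174623]), 502, np.float64(0.0025281392140206575), array([0.60748865, 0.25183624]), np.float64(0.0690687593928768)) (array([0.42478798, 0.16913669]), 333, np.float64(0.0024321636254536023), array([0.42482572, 0.1691988 ]), np.float64(0.042124039015047555))
side (array([ 0.61435893, -0.00792375]), 77, np.float64(0.0029740804243859496), array([ 0.65455406, -0.04610024]), np.float64(0.03315863265390538)) (array([0.60738374, 0.25562051]), 671, np.float64(0.0025984740657002034), array([0.60757546, 0.25539163]), np.float64(0.06875153194224115)) (array([0.42555046, 0.17347574]), 303, np.float64(0.0024511672149702024), array([0.42558175, 0.17322305]), np.float64(0.04212556050875673))
```

View pics/side10.png

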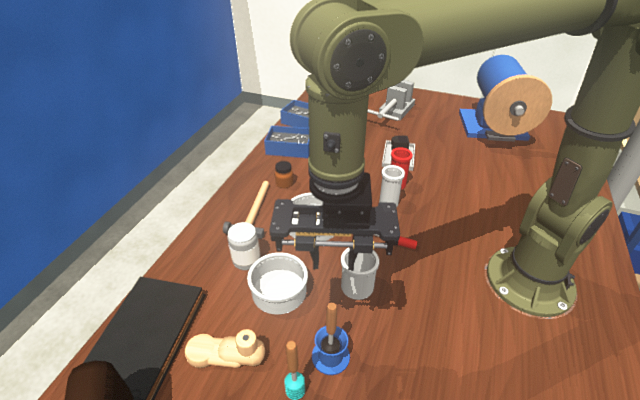

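View pics/top10.png

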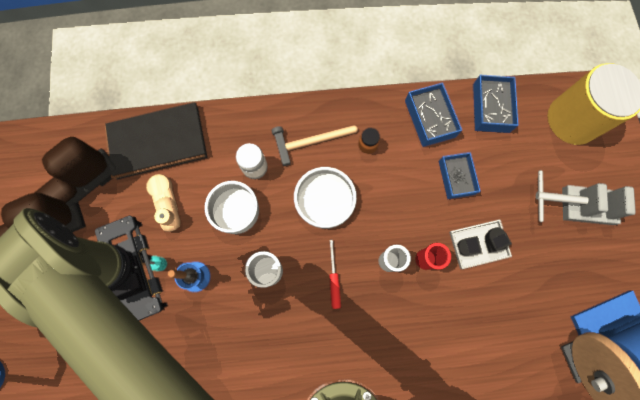

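The brush stands upright in its stand at (332,330), the pan is empty and the pots are where they were. Next I pinch pot1 at its near (−x) rim, clear of the can.

```bash
python3 go.py .5384 .2537 .2 0 40
```

```text
t 29.25 tcp [0.4278 0.3782 0.3139] rot [3.138 0.004 0.298] F [0.5 0.3 0.3] M [-0.05 -0.03 -0.03] w 49.7 q [-0.91  0.13  0.16  1.51 -0.02  1.52 -0.46]
5
[[14, 30, 23, 0, 0, 0.06, 40], [16, 29, 23, 0, 0, 0.06, 40], [17, 29, 23, 0, 0, 0.06, 40], [19, 27, 23, 0, 0, 0.06, 40], [21.1, 26.2, 22.1, 0, 0, 0.06, 40]]
```

Call:
move_arm(plan=[[14, 30, 10, 0, 0, 0.06, 40], [16, 29, 20, 0, 0, 0.06, 40], [17, 29, 23, 0, 0, 0.06, 40], [19, 27, 23, 0, 0, 0.06, 40], [21, 26, 22, 0, 0, 0.06, 40]])

```text
time_s: 29.75
tcp_pos: [0.5389, 0.259, 0.2151]
tool_rot: [-3.137, -0.001, 0.001]
contact_force: [0.6, 0.5, -0.2]
width: 0.0404
```

Call:
move_arm(plan=[[0, 0, 10, 0, 0, 0, 40], [0, 0, 0, 0, 0, 0, 40]])

```text
time_s: 29.95
tcp_pos: [0.5399, 0.2514, 0.1992]
tool_rot: [3.139, 0.004, -0.01]
contact_force: [-0.8, 0.7, 0.0]
width: 0.0401
```

```bash
python3 go.py .5384 .2537 .12 0 40; python3 - <<'E'
from h import *
c=env.capture('side');W=cloud(c);save(c,'s11');print(rim(W,(.6075,.2535),'pot1'))
E
```

```text
t 29.95 tcp [0.5399 0.2514 0.1992] rot [ 3.139  0.004 -0.01 ] F [-0.8  0.7  0. ] M [-0.08  0.08 -0.  ] w 40.1 q [-0.74  0.22  0.3   1.63 -0.07  1.3  -0.44]
2
[[-1, -1, 40, 0, 0, -0, 40], [-0.2, -1.5, 39.2, 0, 0, -0.01, 40]]
(array([0.60746004, 0.25552362]), 665, np.float64(0.002592037286589694), array([0.60761896, 0.25528138]), np.float64(0.06872053529049957))
```

View pics/s11.png

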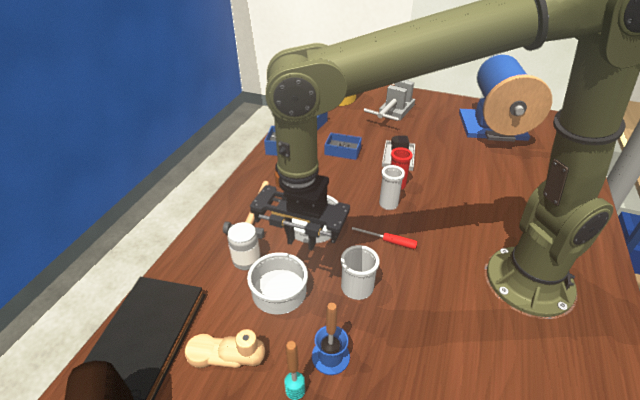

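Call:
move_arm(plan=[[0, -1, 25, 0, 0, 0, 40], [0, -1, 30, 0, 0, 0, 40], [0, 0, 20, 0, 0, -0.01, 40], [0, 0, 5, 0, 0, 0, 40], [0, 0, 0, 0, 0, 0, 40]])

```text
time_s: 30.5
tcp_pos: [0.5401, 0.2603, 0.1228]
tool_rot: [-3.138, -0.003, 0.01]
contact_force: [-0.6, 0.1, 0.7]
width: 0.0402
```

```bash
python3 go.py .5384 .2537 .09 0 40
```

```text
t 30.5 tcp [0.5401 0.2603 0.1228] rot [-3.138e+00 -3.000e-03  1.000e-02] F [-0.6  0.1  0.7] M [-0.1   0.06  0.02] w 40.2 q [-0.74  0.28  0.29  1.72 -0.09  1.15 -0.41]
1
[[-1.8, 6.7, 32.8, -0, -0, 0.01, 40]]
```

Call:
move_arm(plan=[[-2, 6, 12, 0, 0, 0.01, 40], [0, 0, 15, 0, 0, 0, 40], [0, 0, 8, 0, 0, 0, 40], [0, 0, 0, 0, 0, 0, 40]])

```text
time_s: 30.9
tcp_pos: [0.5395, 0.256, 0.0886]
tool_rot: [-3.135, -0.008, 0.001]
contact_force: [-0.0, 0.7, 0.4]
width: 0.04
```

```bash
python3 go.py .5384 .2537 .045 0 40
```

```text
t 30.9 tcp [0.5395 0.256  0.0886] rot [-3.135e+00 -8.000e-03  1.000e-03] F [-0.   0.7  0.4] M [-0.08  0.05  0.  ] w 40.0 q [-0.73  0.31  0.29  1.76 -0.1   1.08 -0.41]
1
[[-1.4, 2.6, 43.6, -0.01, -0.01, 0, 40]]
```

Call:
move_arm(plan=[[-1, 2, 14, -0.01, -0.01, 0, 40], [0, 0, 14, 0, 0, 0, 40], [0, 0, 8, 0, 0, 0, 40], [0, 0, 0, 0, 0, 0, 40]])

```text
time_s: 31.3
tcp_pos: [0.5386, 0.2538, 0.0493]
tool_rot: [3.137, 0.003, 0.001]
contact_force: [-0.5, -0.5, -0.4]
width: 0.0399
```

```bash
python3 go.py .5384 .2537 .045 0 40
```

```text
t 31.3 tcp [0.5386 0.2538 0.0493] rot [3.137e+00 3.000e-03 1.000e-03] F [-0.5 -0.5 -0.4] M [-0.12  0.04 -0.02] w 39.9 q [-0.72  0.36  0.28  1.79 -0.11  1.02 -0.4 ]
1
[[-0.2, 0.1, 4.3, 0, 0, 0, 40]]
```

Call:
move_arm(plan=[[0, 0, 4, 0, 0, 0, 30], [0, 0, 0, 0, 0, 0, 14], [0, 0, 0, 0, 0, 0, 0], [0, 0, 0, 0, 0, 0, 0], [0, 0, 0, 0, 0, 0, 0]], force=50)

```text
time_s: 31.8
tcp_pos: [0.5394, 0.2541, 0.0457]
tool_rot: [3.138, 0.002, 0.001]
contact_force: [-0.8, -0.5, 0.4]
width: 0.0079
```

Call:
move_arm(plan=[[0, 0, 0, 0, 0, 0, 0], [0, 0, 0, 0, 0, 0, 0]])

```text
time_s: 32.0
tcp_pos: [0.5403, 0.2534, 0.047]
tool_rot: [3.138, 0.0, -0.0]
contact_force: [-1.7, -1.1, 2.3]
width: 0.007
```

```bash
python3 go.py .5384 .2537 .045 0 0;python3 - <<'E'
from h import *
c=env.capture('side');W=cloud(c);save(c,'s12');print(rim(W,(.6075,.2535),'pot1'))
E
```

```text
t 32.0 tcp [0.5403 0.2534 0.047 ] rot [ 3.138  0.    -0.   ] F [-1.7 -1.1  2.3] M [-0.31 -0.01 -0.13] w 7.0 q [-0.72  0.36  0.28  1.79 -0.11  1.01 -0.4 ]
1
[[-1.9, -0.3, 2, 0, 0, -0, 0]]
(array([0.60798653, 0.25583017]), 477, np.float64(0.0035284244980534722), array([0.6080433 , 0.25572744]), np.float64(0.06886640262444614))
```

Call:
move_arm(plan=[[0, 0, -8, 0, 0, 0, 0], [0, 0, -10, 0, 0, 0, 0], [0, 0, -10, 0, 0, 0, 0], [0, 0, 0, 0, 0, 0, 0]])

```text
time_s: 32.45
tcp_pos: [0.5391, 0.254, 0.0762]
tool_rot: [3.138, 0.003, 0.001]
contact_force: [0.5, 0.7, -2.6]
width: 0.0066
```

```bash
cat > tilt.py <<'E'
from h import *
import sys
def tilt(W,xy,name,zb):
    D,H=POTS[name]
    r=np.hypot(W[...,0]-xy[0],W[...,1]-xy[1])
    m=(np.abs(r-D/2)<.012)&(np.abs(W[...,2]-H-zb)<.02)
    P=W[m]
    for _ in range(8):
        A=np.c_[P[:,:2]-xy,np.ones(len(P))];s=np.linalg.lstsq(A,P[:,2],rcond=None)[0]
        res=P[:,2]-A@s;k=(res>-.003)&(res<.006);
        if k.sum()<20: break
        P=P[k]
    c,rr=fitcircle(P[:,:2])
    return dict(n=len(P),slope_deg=np.degrees(s[:2]).round(2),z=round(s[2],4),c=c.round(4),r=round(rr,4))
E
python3 go.py .5384 .2537 .15 0 0;python3 - <<'E'
from h import *
from tilt import tilt
t=env.observe()['tcp_pos']
for n in('side','top'):
    c=env.capture(n);W=cloud(c);save(c,n+'12');print(n,tilt(W,(t[0]+.069,t[1]),'pot1',t[2]-.047))
E
```

```text
t 32.45 tcp [0.5391 0.254  0.0762] rot [3.138e+00 3.000e-03 1.000e-03] F [ 0.5  0.7 -2.6] M [-0.09  0.14 -0.05] w 6.6 q [-0.73  0.33  0.29  1.76 -0.1   1.07 -0.41]
2
[[-0, 0, -37, 0, 0, 0, 0], [-0.9, 0.5, -36.8, 0, 0, 0, 0]]
side {'n': 338, 'slope_deg': array([-4.75, -0.43]), 'z': np.float64(0.0916), 'c': array([0.608 , 0.2567]), 'r': np.float64(0.069)}
top {'n': 232, 'slope_deg': array([-5.2, -0.3]), 'z': np.float64(0.0903), 'c': array([0.608 , 0.2532]), 'r': np.float64(0.068)}
```

View pics/side12.png

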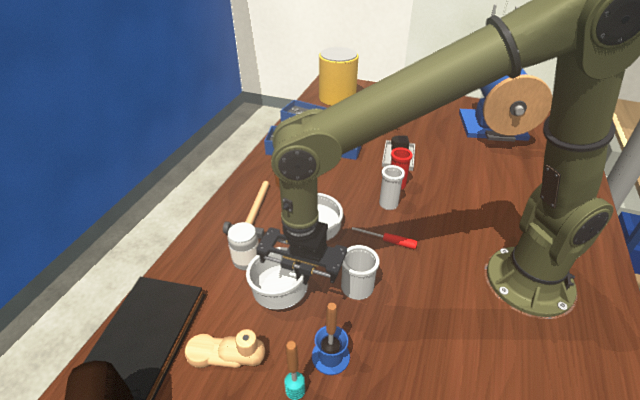

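Pot1 is lifted but droops about 5° on its far side. I will tilt the tool to level it.

Call:
move_arm(plan=[[0, 0, -15, 0, 0.03, 0, 0], [0, 0, -20, 0, 0.03, 0, 0], [0, 0, -20, 0, 0.03, 0, 0], [0, 0, -15, 0, 0, 0, 0], [0, 0, 0, 0, 0, 0, 0]], force=60)

```text
time_s: 33.05
tcp_pos: [0.5321, 0.2527, 0.1428]
tool_rot: [3.132, -0.08, 0.002]
contact_force: [-0.0, 0.1, -2.7]
width: 0.0063
```

```bash
python3 go.py .546 -.0096 .15 0 0;python3 - <<'E'
from h import *
from tilt import tilt
t=env.observe()['tcp_pos']
for n in('side','top'):
    c=env.capture(n);W=cloud(c);save(c,n+'13');print(n,tilt(W,(t[0]+.069,t[1]),'pot1',t[2]-.047))
E
```

```text
t 33.05 tcp [0.5321 0.2527 0.1428] rot [ 3.132e+00 -8.000e-02  2.000e-03] F [-0.   0.1 -2.7] M [-0.04  0.3  -0.01] w 6.3 q [-0.78  0.19  0.3   1.78 -0.01  1.11 -0.49]
6
[[2, 44, -1, 0, -0.01, 0, 0], [2, 44, -1, 0, -0.01, 0, 0], [2, 44, -0, 0, -0.01, 0, 0], [3, 43, -1, 0, -0.02, 0, 0], [2, 44, -1, 0, -0.01, 0, 0]]
[[3, 43.4, -0.2, 0.01, -0.02, 0, 0]]
side {'n': 268, 'slope_deg': array([-0.55,  1.44]), 'z': np.float64(0.1611), 'c': array([0.5997, 0.2579]), 'r': np.float64(0.0675)}
top {'n': 287, 'slope_deg': array([-0.77, -0.62]), 'z': np.float64(0.1614), 'c': array([0.5996, 0.2524]), 'r': np.float64(0.0686)}
```

Call:
move_arm(plan=[[3, 25, -3, 0, 0, 0, 0], [3, 35, -2, 0, 0, 0, 0], [3, 40, -1, 0, 0, 0, 0], [3, 40, 0, 0, 0, 0, 0], [3, 40, 0, 0, 0, 0, 0]])

```text
time_s: 33.65
tcp_pos: [0.5429, 0.0737, 0.1421]
tool_rot: [3.128, -0.065, 0.015]
contact_force: [0.8, -0.3, -1.3]
width: 0.0066
```

```bash
cat > gt.py <<'E'
# like go.py but keeps the tilt: gt.py x y z pitch yaw
from h import *
import sys
from go import st
a=[float(v) for v in sys.argv[1:6]]
s=env.observe();Rc=R.from_euler('xyz',s['tool_rot']);G=R.from_euler('xyz',[np.pi,a[3],a[4]])
print('shift mm (tool axes)',Rc.inv().apply((np.array(a[:3])-s['tcp_pos'])*1000).round(1),'rotvec',(Rc.inv()*G).as_rotvec().round(3));st()
E
python3 gt.py .5475 -.010 .14 -.085 0
```

```text
shift mm (tool axes) [ 3.2 83.8  3.5] rotvec [0.012 0.02  0.015]
t 33.65 tcp [0.5429 0.0737 0.1421] rot [ 3.128 -0.065  0.015] F [ 0.8 -0.3 -1.3] M [-0.08  0.25  0.01] w 6.6 q [-0.59  0.11  0.42  1.88 -0.02  1.1  -0.15]
```

Call:
move_arm(plan=[[1, 35, 0, 0.01, 0.01, 0.01, 0], [1, 30, 0, 0, 0.01, 0, 0], [1, 12, 0, 0, 0, 0, 0], [0, 0, 0, 0, 0, 0, 0]])

```text
time_s: 34.05
tcp_pos: [0.544, -0.0158, 0.1382]
tool_rot: [3.134, -0.077, -0.007]
contact_force: [-0.4, 0.3, -2.0]
width: 0.0062
```

```bash
python3 gt.py .5475 -.010 .12 -.085 0
```

```text
shift mm (tool axes) [ 2.  -5.9 18.4] rotvec [ 0.008  0.008 -0.007]
t 34.05 tcp [ 0.544  -0.0158  0.1382] rot [ 3.134 -0.077 -0.007] F [-0.4  0.3 -2. ] M [-0.08  0.34  0.02] w 6.2 q [-0.49  0.1   0.49  1.91 -0.04  1.07  0.01]
```

Call:
move_arm(plan=[[2, -5, 5, 0.01, 0.01, -0.01, 0], [0, 0, 8, 0, 0, 0, 0], [0, 0, 8, 0, 0, 0, 0], [0, 0, 0, 0, 0, 0, 0]])

```text
time_s: 34.45
tcp_pos: [0.5474, -0.0039, 0.1135]
tool_rot: [-3.138, -0.084, 0.011]
contact_force: [-0.0, 0.8, -2.7]
width: 0.0066
```

```bash
python3 gt.py .5475 -.010 .10 -.085 0;python3 - <<'E'
from h import *
from tilt import tilt
t=env.observe()['tcp_pos']
for n in('side','top'):
    c=env.capture(n);W=cloud(c);save(c,n+'14');print(n,tilt(W,(t[0]+.0675,t[1]),'pot1',t[2]-.0475),rim(W,(.615,-.0095),'pan'))
E
```

```text
shift mm (tool axes) [-1.1  6.2 13.4] rotvec [-0.004  0.001  0.011]
t 34.45 tcp [ 0.5474 -0.0039  0.1135] rot [-3.138 -0.084  0.011] F [-0.   0.8 -2.7] M [-0.02  0.3  -0.02] w 6.6 q [-0.49  0.13  0.48  1.93 -0.07  1.01  0.03]
side {'n': 148, 'slope_deg': array([-1.43,  1.54]), 'z': np.float64(0.131), 'c': array([0.6146, 0.0014]), 'r': np.float64(0.0684)} (array([ 0.61549842, -0.00745032]), 344, np.float64(0.0025608506012564656), array([ 0.61528363, -0.00700442]), np.float64(0.08339523812902337))
top {'n': 208, 'slope_deg': array([-1.05,  0.19]), 'z': np.float64(0.1349), 'c': array([ 0.6148, -0.0029]), 'r': np.float64(0.069)} (array([ 0.61494579, -0.01161468]), 82, np.float64(0.0023610147639825294), array([0.60273975, 0.01654975]), np.float64(0.055099668161555856))
```

View pics/side14.png

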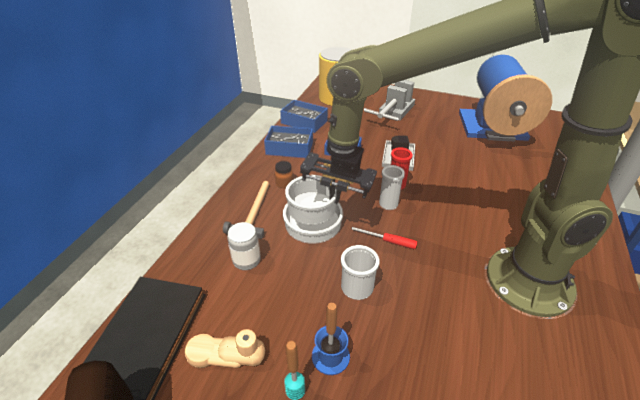

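Call:
move_arm(plan=[[0, 8, 0, 0, 0.01, 0.01, 0], [0, 0, 0, 0, 0.01, 0, 0], [0, 0, 10, 0, 0, 0, 0], [0, 0, 10, 0, 0, 0, 0], [0, 0, 0, 0, 0, 0, 0]])

```text
time_s: 35.05
tcp_pos: [0.5512, -0.0126, 0.0943]
tool_rot: [-3.136, -0.11, 0.0]
contact_force: [0.4, -0.3, -2.4]
width: 0.0067
```

```bash
python3 gt.py .5478 -.0126 .08 -.10 0
```

```text
shift mm (tool axes) [-4.9  0.  13.8] rotvec [-0.005 -0.01   0.   ]
t 35.05 tcp [ 0.5512 -0.0126  0.0943] rot [-3.136 -0.11   0.   ] F [ 0.4 -0.3 -2.4] M [-0.14  0.45  0.03] w 6.7 q [-0.48  0.14  0.49  1.96 -0.09  0.95  0.05]
```

Call:
move_arm(plan=[[-4, 0, 0, 0, 0, 0, 0], [0, 0, 0, 0, 0, 0, 0]])

```text
time_s: 35.25
tcp_pos: [0.5465, -0.0128, 0.093]
tool_rot: [-3.137, -0.108, -0.0]
contact_force: [-0.1, 0.2, -2.2]
width: 0.0064
```

```bash
python3 gt.py .5478 -.0126 .08 -.10 0;python3 - <<'E'
from h import *
from tilt import tilt
t=env.observe()['tcp_pos']
for n in('side','top'):
    c=env.capture(n);W=cloud(c);save(c,n+'15');print(n,tilt(W,(t[0]+.0675,t[1]),'pot1',t[2]-.0475),rim(W,(.615,-.0095),'pan'))
E
```

```text
shift mm (tool axes) [-0.1 -0.2 13.1] rotvec [-0.005 -0.008 -0.   ]
t 35.25 tcp [ 0.5465 -0.0128  0.093 ] rot [-3.137 -0.108 -0.   ] F [-0.1  0.2 -2.2] M [-0.11  0.41 -0.01] w 6.4 q [-0.48  0.13  0.49  1.97 -0.08  0.94  0.05]
side {'n': 122, 'slope_deg': array([-0.6 ,  0.45]), 'z': np.float64(0.1125), 'c': array([ 0.6132, -0.0083]), 'r': np.float64(0.0687)} (array([ 0.61570384, -0.007536  ]), 380, np.float64(0.009559874871329211), array([ 0.61478796, -0.00273448]), np.float64(0.07936514181707824))
top {'n': 231, 'slope_deg': array([0.23, 0.68]), 'z': np.float64(0.1152), 'c': array([ 0.6142, -0.0125]), 'r': np.float64(0.0686)} (array([ 0.61412038, -0.01266787]), 172, np.float64(0.00865625509105822), array([0.61065146, 0.01378977]), np.float64(0.060641114102584576))
```

Call:
move_arm(plan=[[-1, 0, 10, 0, 0, 0, 0], [-1, 0, 10, 0, 0, 0, 0], [-1, 0, 8, 0, 0, 0, 0], [0, 0, 0, 0, 0, 0, 0]])

```text
time_s: 35.75
tcp_pos: [0.5478, -0.0123, 0.0633]
tool_rot: [-3.137, -0.111, 0.0]
contact_force: [0.2, -0.0, -2.7]
width: 0.0067
```

```bash
python3 gt.py .5475 -.0118 .052 -.105 0
```

```text
shift mm (tool axes) [-1.5 -0.4 11.2] rotvec [-0.005 -0.006  0.   ]
t 35.75 tcp [ 0.5478 -0.0123  0.0633] rot [-3.137 -0.111  0.   ] F [ 0.2 -0.  -2.7] M [-0.15  0.46  0.02] w 6.7 q [-0.47  0.17  0.48  2.   -0.11  0.88  0.07]
```

Call:
move_arm(plan=[[-1, 0, 5, 0, 0, 0, 0], [0, 0, 3, 0, 0, 0, 0], [0, 0, 2, 0, 0, 0, 0], [0, 0, 0, 0, 0, 0, 0]])

```text
time_s: 36.15
tcp_pos: [0.5479, -0.0123, 0.0519]
tool_rot: [-3.137, -0.11, 0.0]
contact_force: [1.5, 0.3, -2.0]
width: 0.0066
```

Call:
move_arm(plan=[[0, 0, 2, 0, 0, 0, 0], [0, 0, 0, 0, 0, 0, 0]])

```text
time_s: 36.35
tcp_pos: [0.5494, -0.0119, 0.0511]
tool_rot: [-3.136, -0.113, 0.0]
contact_force: [0.2, -0.9, -2.1]
width: 0.0066
```

```bash
python3 gt.py .5475 -.0118 .050 -.105 0
```

```text
shift mm (tool axes) [-2.  -0.1  0.9] rotvec [-0.006 -0.008  0.   ]
t 36.35 tcp [ 0.5494 -0.0119  0.0511] rot [-3.136 -0.113  0.   ] F [ 0.2 -0.9 -2.1] M [-0.11  0.42 -0.02] w 6.6 q [-0.47  0.19  0.48  2.01 -0.13  0.85  0.08]
```

Call:
move_arm(plan=[[-1, 0, 1, 0, 0, 0, 0], [0, 0, 1, 0, 0, 0, 0], [0, 0, 0, 0, 0, 0, 0]])

```text
time_s: 36.65
tcp_pos: [0.5501, -0.0117, 0.0509]
tool_rot: [-3.135, -0.116, 0.0]
contact_force: [0.8, -0.3, -3.5]
width: 0.0065
```

```bash
python3 gt.py .5475 -.0118 .050 -.105 0;python3 - <<'E'
from h import *
from tilt import tilt
t=env.observe()['tcp_pos']
for n in('side','top'):
    c=env.capture(n);W=cloud(c);save(c,n+'16');print(n,tilt(W,(t[0]+.0675,t[1]),'pot1',.005),rim(W,(.615,-.0095),'pan'))
E
```

```text
shift mm (tool axes) [-2.7  0.1  0.6] rotvec [-0.007 -0.011  0.   ]
t 36.65 tcp [ 0.5501 -0.0117  0.0509] rot [-3.135 -0.116  0.   ] F [ 0.8 -0.3 -3.5] M [-0.11  0.48  0.06] w 6.5 q [-0.47  0.19  0.48  2.01 -0.13  0.85  0.08]
side {'n': 144, 'slope_deg': array([-0.62, -0.21]), 'z': np.float64(0.0719), 'c': array([ 0.6173, -0.0071]), 'r': np.float64(0.0686)} (array([ 0.61428523, -0.00914777]), 595, np.float64(0.01153156578903228), array([ 0.61440294, -0.00292633]), np.float64(0.07477385788500159))
top {'n': 209, 'slope_deg': array([0.86, 0.55]), 'z': np.float64(0.0732), 'c': array([ 0.6169, -0.0117]), 'r': np.float64(0.069)} (array([ 0.61341852, -0.0121614 ]), 322, np.float64(0.006778411826896386), array([ 0.61363752, -0.0103894 ]), np.float64(0.08151911183763871))
```

Call:
move_arm(plan=[[-2, 0, 2, 0, -0.01, 0, 0], [0, 0, 2, 0, 0, 0, 0]])

```text
time_s: 36.95
tcp_pos: [0.5517, -0.011, 0.0506]
tool_rot: [-3.133, -0.111, 0.001]
contact_force: [-11.8, 0.8, 20.9]
width: 0.0065
```

```bash
python3 gt.py .5475 -.0118 .050 -.105 0
```

```text
shift mm (tool axes) [-4.3  0.8  0.1] rotvec [-0.008 -0.006  0.001]
t 36.95 tcp [ 0.5517 -0.011   0.0506] rot [-3.133e+00 -1.110e-01  1.000e-03] F [-11.8   0.8  20.9] M [-0.32  2.57 -0.06] w 6.5 q [-0.46  0.2   0.48  2.   -0.13  0.86  0.09]
```

Call:
move_arm(plan=[[0, 0, -1, 0, 0, 0, 0], [0, 0, 0, 0, 0, 0, 15], [0, 0, 0, 0, 0, 0, 30], [0, 0, 0, 0, 0, 0, 30]])

```text
time_s: 37.35
tcp_pos: [0.5524, -0.0113, 0.0518]
tool_rot: [-3.133, -0.113, 0.0]
contact_force: [-0.2, -0.3, 0.5]
width: 0.0229
```

```bash
python3 go.py .548 -.0118 .060 0 30
```

```text
t 37.35 tcp [ 0.5524 -0.0113  0.0518] rot [-3.133 -0.113  0.   ] F [-0.2 -0.3  0.5] M [-0.1   0.17 -0.04] w 22.9 q [-0.46  0.2   0.48  2.   -0.13  0.86  0.09]
1
[[-3.5, 0.5, -8.6, -0.01, -0.11, 0, 30]]
```

Call:
move_arm(plan=[[0, 0, 0, 0, 0, 0, 36], [1, 0, -12, 0, 0, 0, 36], [3, 0, -25, 0, 0, 0, 36], [4, 0, -40, 0, -0.05, 0, 36], [1, 0, -45, 0, -0.05, 0, 36]])

```text
time_s: 37.85
tcp_pos: [0.5434, -0.0127, 0.1729]
tool_rot: [-3.136, 0.004, 0.001]
contact_force: [1.2, 0.8, 0.3]
width: 0.0358
```

```bash
python3 go.py .467 .171 .2 0 36;python3 - <<'E'
from h import *
from tilt import tilt
for n in('side','top'):
    c=env.capture(n);W=cloud(c);save(c,n+'17');print(n,tilt(W,np.array((.616,-.009)),'pot1',.005),tilt(W,np.array((.615,-.0095)),'pan',0),rim(W,(.425,.171),'pot3'))
E
```

```text
t 37.85 tcp [ 0.5434 -0.0127  0.1729] rot [-3.136e+00  4.000e-03  1.000e-03] F [1.2 0.8 0.3] M [-0.06 -0.    0.  ] w 35.8 q [-0.48  0.13  0.5   1.8  -0.07  1.23  0.04]
5
[[-15, -37, -5, -0, 0, 0, 36], [-15, -37, -5, -0, 0, 0, 36], [-15, -37, -5, -0, 0, 0, 36], [-16, -36, -5, -0, 0, 0, 36], [-15.4, -36.9, -5.7, -0.01, 0, 0, 36]]
side {'n': 200, 'slope_deg': array([-0.5 ,  0.98]), 'z': np.float64(0.0704), 'c': array([ 0.6197, -0.0067]), 'r': np.float64(0.0683)} {'n': 229, 'slope_deg': array([ 1.16, -1.12]), 'z': np.float64(0.0479), 'c': array([ 0.615 , -0.0084]), 'r': np.float64(0.0833)} (array([0.42536637, 0.17305321]), 418, np.float64(0.0025544834338553563), array([0.42545413, 0.17274962]), np.float64(0.04201301788605074))
top {'n': 116, 'slope_deg': array([0.46, 2.05]), 'z': np.float64(0.0701), 'c': array([ 0.6189, -0.0073]), 'r': np.float64(0.0658)} {'n': 150, 'slope_deg': array([-0.35,  0.54]), 'z': np.float64(0.0463), 'c': array([ 0.6152, -0.0109]), 'r': np.float64(0.0832)} (array([0.4248165 , 0.16909659]), 333, np.float64(0.002388807126399441), array([0.42484183, 0.16915022]), np.float64(0.04210951771010264))
```

View pics/side17.png

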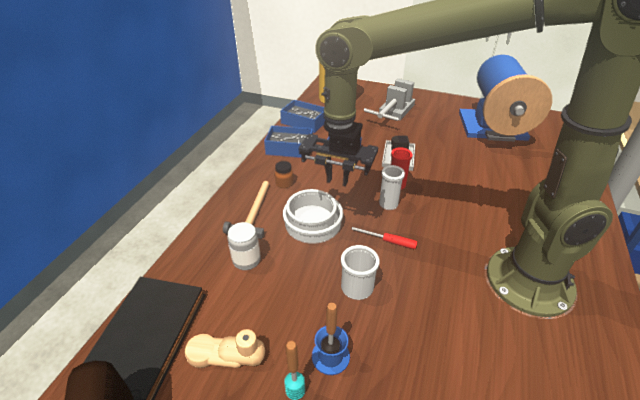

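Pot1 stands in the pan with its rim level at about 70 mm; in the side view it is at (313,208). Next is pot3, pinched at its far (+x) rim.

Call:
move_arm(plan=[[-15, -37, -5, 0, 0, 0, 36], [-15, -37, -5, 0, 0, 0, 36], [-15, -37, -5, 0, 0, 0, 36], [-16, -36, -5, 0, 0, 0, 36], [-12, -28, -5, -0.01, 0, 0, 36]])

```text
time_s: 38.45
tcp_pos: [0.478, 0.1606, 0.208]
tool_rot: [3.137, -0.02, -0.014]
contact_force: [0.5, 0.6, 0.6]
width: 0.0359
```

Call:
move_arm(plan=[[-2, -4, 0, 0, 0, 0, 36], [0, 0, 0, 0, 0, 0, 36]])

```text
time_s: 38.65
tcp_pos: [0.4742, 0.1702, 0.2091]
tool_rot: [3.14, -0.022, -0.005]
contact_force: [-0.4, -0.3, 0.4]
width: 0.0356
```

```bash
python3 go.py .4671 .1711 .13 0 36
```

```text
t 38.65 tcp [0.4742 0.1702 0.2091] rot [ 3.14  -0.022 -0.005] F [-0.4 -0.3  0.4] M [-0.14  0.07 -0.02] w 35.6 q [-0.71 -0.01  0.31  1.85  0.01  1.28 -0.41]
2
[[-4, -1, 39, 0, -0.01, -0, 36], [-4.4, -0.1, 39.9, 0, -0.01, -0.01, 36]]
```

Call:
move_arm(plan=[[-4, -1, 20, 0, -0.01, 0, 36], [-2, 0, 20, 0, -0.01, -0.01, 36], [0, 0, 20, 0, 0, 0, 36], [0, 0, 0, 0, 0, 0, 36]])

```text
time_s: 39.05
tcp_pos: [0.4714, 0.1661, 0.1481]
tool_rot: [3.139, -0.005, -0.002]
contact_force: [-0.3, 0.1, -0.2]
width: 0.0358
```

```bash
python3 go.py .4671 .1711 .125 0 36;  python3 - <<'E'
from h import *
c=env.capture('side');W=cloud(c);print(rim(W,(.425,.171),'pot3'))
E
```

```text
t 39.05 tcp [0.4714 0.1661 0.1481] rot [ 3.139e+00 -5.000e-03 -2.000e-03] F [-0.3  0.1 -0.2] M [-0.12  0.05  0.01] w 35.8 q [-0.7   0.05  0.32  1.93 -0.01  1.17 -0.38]
1
[[-4.4, -5.1, 23.1, 0, -0.01, -0, 36]]
(array([0.42553799, 0.17319362]), 413, np.float64(0.0025121940617612946), array([0.42560092, 0.17287546]), np.float64(0.04211495710016165))
```

Call:
move_arm(plan=[[-4, -5, 10, 0, -0.01, 0, 36], [0, 0, 10, 0, 0, 0, 36], [0, 0, 0, 0, 0, 0, 36]])

```text
time_s: 39.4
tcp_pos: [0.4704, 0.1706, 0.1306]
tool_rot: [-3.141, -0.0, -0.005]
contact_force: [0.4, 0.0, 1.0]
width: 0.0361
```

```bash
python3 go.py .4671 .1711 .085 0 36
```

```text
t 39.4 tcp [0.4704 0.1706 0.1306] rot [-3.141 -0.    -0.005] F [0.4 0.  1. ] M [-0.16  0.08 -0.03] w 36.1 q [-0.7   0.07  0.32  1.94 -0.02  1.13 -0.38]
1
[[-3.3, -0.4, 45.6, -0, -0, -0.01, 36]]
```

Call:
move_arm(plan=[[-3, 0, 13, 0, 0, 0, 36], [-1, 0, 13, 0, 0, 0, 36], [0, 0, 10, 0, 0, 0, 36], [0, 0, 0, 0, 0, 0, 36]])

```text
time_s: 39.8
tcp_pos: [0.4661, 0.1709, 0.0918]
tool_rot: [-3.141, -0.001, -0.005]
contact_force: [-0.7, -0.3, -0.3]
width: 0.0358
```

```bash
python3 go.py .4671 .1711 .085 0 36
```

```text
t 39.8 tcp [0.4661 0.1709 0.0918] rot [-3.141e+00 -1.000e-03 -5.000e-03] F [-0.7 -0.3 -0.3] M [-0.13  0.05 -0.01] w 35.8 q [-0.7   0.1   0.32  1.99 -0.04  1.05 -0.38]
1
[[1, -0.2, 6.8, -0, -0, -0, 36]]
```

Call:
move_arm(plan=[[1, 0, 6, 0, 0, 0, 36], [0, 0, 0, 0, 0, 0, 16], [0, 0, 0, 0, 0, 0, 0], [0, 0, 0, 0, 0, 0, 0], [0, 0, 0, 0, 0, 0, 0]], force=60)

```text
time_s: 40.3
tcp_pos: [0.4677, 0.171, 0.0856]
tool_rot: [-3.141, -0.001, -0.005]
contact_force: [-0.6, 0.0, 0.1]
width: 0.0118
```

Call:
move_arm(plan=[[0, 0, 0, 0, 0, 0, 0], [0, 0, 0, 0, 0, 0, 0]])

```text
time_s: 40.5
tcp_pos: [0.4667, 0.172, 0.0862]
tool_rot: [-3.139, 0.001, -0.005]
contact_force: [-1.7, -0.1, 2.3]
width: 0.0081
```

Gripped at 8 mm. I lift it and check the tilt.

Call:
move_arm(plan=[[0, 0, 0, 0, 0, 0, 0], [0, 0, -8, 0, 0, 0, 0], [0, 0, -12, 0, 0, 0, 0], [0, 0, -10, 0, 0, 0, 0], [0, 0, 0, 0, 0, 0, 0]])

```text
time_s: 41.0
tcp_pos: [0.4675, 0.1711, 0.1184]
tool_rot: [-3.14, -0.001, -0.005]
contact_force: [0.5, 0.4, -1.9]
width: 0.0074
```

```bash
python3 go.py .4671 .1711 .21 0 0;python3 - <<'E'
from h import *
from tilt import tilt
t=env.observe()['tcp_pos']
for n in('side','top'):
    c=env.capture(n);W=cloud(c);save(c,n+'18');print(n,tilt(W,np.array((t[0]-.042,t[1])),'pot3',t[2]-.086))
E
```

```text
t 41.0 tcp [0.4675 0.1711 0.1184] rot [-3.14e+00 -1.00e-03 -5.00e-03] F [ 0.5  0.4 -1.9] M [-0.07 -0.12  0.01] w 7.4 q [-0.71  0.07  0.32  1.96 -0.03  1.11 -0.38]
2
[[-0, -0, -46, -0, -0, -0, 0], [-0.3, -0.1, -45.6, -0, -0, -0, 0]]
side {'n': 212, 'slope_deg': array([4.26, 0.25]), 'z': np.float64(0.1369), 'c': array([0.4272, 0.1709]), 'r': np.float64(0.0425)}
top {'n': 71, 'slope_deg': array([3.66, 4.57]), 'z': np.float64(0.1389), 'c': array([0.4271, 0.1537]), 'r': np.float64(0.0288)}
```

View pics/side18.png

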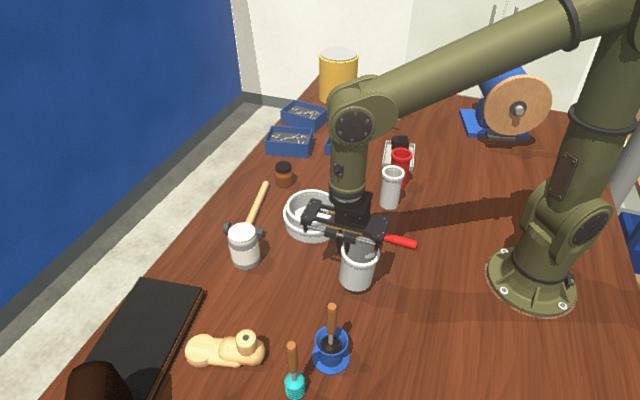

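Call:
move_arm(plan=[[0, 0, -15, 0, -0.02, 0, 0], [0, 0, -20, 0, -0.03, 0, 0], [0, 0, -20, 0, -0.02, 0, 0], [0, 0, -15, 0, 0, 0, 0], [0, 0, 0, 0, 0, 0, 0]])

```text
time_s: 41.6
tcp_pos: [0.4673, 0.1697, 0.1863]
tool_rot: [3.139, 0.078, -0.005]
contact_force: [0.2, -0.9, -2.6]
width: 0.007
```

```bash
python3 gt.py .661 -.009 .19 .075 0;python3 - <<'E'
from h import *
from tilt import tilt
t=env.observe()['tcp_pos']
for n in('side',):
    c=env.capture(n);W=cloud(c);save(c,n+'18');print(n,tilt(W,np.array((t[0]-.042,t[1])),'pot3',t[2]-.087))
E
```

```text
shift mm (tool axes) [193.6 177.9 -18.3] rotvec [ 0.003  0.003 -0.005]
t 41.6 tcp [0.4673 0.1697 0.1863] rot [ 3.139  0.078 -0.005] F [ 0.2 -0.9 -2.6] M [-0.05 -0.21  0.04] w 7.0 q [-0.69  0.07  0.33  1.82 -0.05  1.32 -0.36]
side {'n': 214, 'slope_deg': array([2.7 , 4.58]), 'z': np.float64(0.204), 'c': array([0.4273, 0.172 ]), 'r': np.float64(0.041)}
```

Call:
move_arm(plan=[[22, 20, -2, 0, 0, 0, 0], [32, 29, -3, 0, 0, 0, 0], [32, 29, -3, 0, 0, 0, 0], [32, 29, -3, 0, 0, 0, 0], [32, 29, -3, 0, 0, 0, 0]])

```text
time_s: 42.15
tcp_pos: [0.6142, 0.0383, 0.1793]
tool_rot: [3.141, 0.091, 0.013]
contact_force: [0.2, -0.2, -1.7]
width: 0.0079
```

```bash
python3 gt.py .661 -.009 .19 .075 0
```

```text
shift mm (tool axes) [ 45.   47.9 -14.8] rotvec [0.001 0.016 0.013]
t 42.15 tcp [0.6142 0.0383 0.1793] rot [3.141 0.091 0.013] F [ 0.2 -0.2 -1.7] M [-0.04 -0.27  0.02] w 7.9 q [-0.46  0.36  0.45  1.53 -0.16  1.38  0.03]
```

Call:
move_arm(plan=[[25, 25, -12, 0, 0.01, 0.01, 0], [16, 18, -6, 0, 0, 0, 0], [2, 3, 0, 0, 0, 0, 0], [0, 0, 0, 0, 0, 0, 0]])

```text
time_s: 42.55
tcp_pos: [0.6602, -0.0166, 0.1848]
tool_rot: [3.134, 0.089, -0.006]
contact_force: [-0.1, 0.1, -3.1]
width: 0.0073
```

```bash
python3 gt.py .661 -.009 .19 .075 0;python3 - <<'E'
from h import *
from tilt import tilt
t=env.observe()['tcp_pos']
for n in('side','top'):
    c=env.capture(n);W=cloud(c);save(c,n+'19');print(n,tilt(W,np.array((t[0]-.042,t[1])),'pot3',t[2]-.087),tilt(W,np.array((.619,-.008)),'pot1',.005))
E
```

```text
shift mm (tool axes) [ 0.3 -7.6 -5.3] rotvec [ 0.007  0.014 -0.006]
t 42.55 tcp [ 0.6602 -0.0166  0.1848] rot [ 3.134  0.089 -0.006] F [-0.1  0.1 -3.1] M [-0.07 -0.16 -0.01] w 7.3 q [-0.36  0.46  0.48  1.4  -0.19  1.42  0.11]
side {'n': 135, 'slope_deg': array([3.77, 0.65]), 'z': np.float64(0.2037), 'c': array([ 0.6201, -0.014 ]), 'r': np.float64(0.0418)} {'n': 176, 'slope_deg': array([ 0.37, -0.31]), 'z': np.float64(0.0711), 'c': array([ 0.6198, -0.007 ]), 'r': np.float64(0.0688)}
top {'n': 0, 'slope_deg': array([0., 0.]), 'z': np.float64(0.0), 'c': array([0., 0.]), 'r': np.float64(0.0)} {'n': 0, 'slope_deg': array([0., 0.]), 'z': np.float64(0.0), 'c': array([0., 0.]), 'r': np.float64(0.0)}
```

View pics/side19.png

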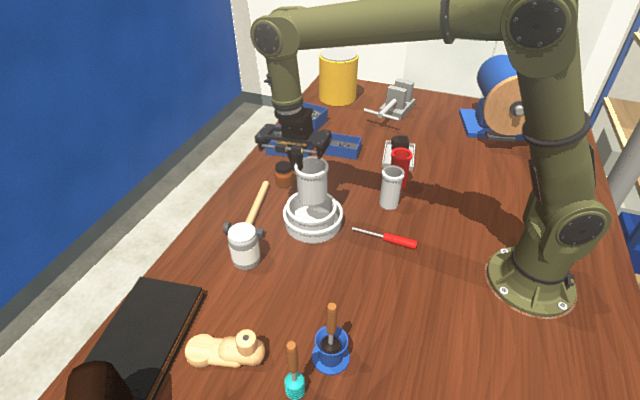

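```bash
cat > axis.py <<'E'
from h import *
from scipy.optimize import least_squares
def axis(W,xy,name,zb,cam):
    # fit a cylinder (wall outer radius) to the outer wall seen by the camera: centre at z=zb+H/2, slopes
    D,H=POTS[name];cam=np.array(cam)
    d=cam[:2]-xy;d/=np.linalg.norm(d)
    r=np.hypot(W[...,0]-xy[0],W[...,1]-xy[1])
    m=(r<D/2+.012)&(r>D/2-.012)&(W[...,2]>zb+.012)&(W[...,2]<zb+H-.018)
    P=W[m];P=P[((P[:,:2]-xy)@d)>D/2*.3]
    zm=zb+H/2
    f=lambda p:np.hypot(P[:,0]-p[0]-p[2]*(P[:,2]-zm),P[:,1]-p[1]-p[3]*(P[:,2]-zm))-D/2
    s=least_squares(f,[*xy,0,0],loss='soft_l1',f_scale=.002)
    return len(P),s.x[:2].round(4),'lean deg (x,y per z)',np.degrees(s.x[2:]).round(2),round(float(np.sqrt(np.mean(s.fun**2))),4)
if __name__=='__main__':
    t=env.observe()['tcp_pos']
    c=env.capture('side');W=cloud(c)
    print(axis(W,np.array((t[0]-.04,t[1]+.001)),'pot3',t[2]-.088,c['position']))
    print(axis(W,np.array((.4215,-.1725)),'pot4',0,c['position']))
E
python3 axis.py
```

```text
(609, array([ 0.62  , -0.0167]), 'lean deg (x,y per z)', array([1.63, 0.04]), 0.0012)
(441, array([ 0.4213, -0.1754]), 'lean deg (x,y per z)', array([-0.61, -0.35]), 0.0016)
```

```bash
python3 - <<'E'
from h import *
c=env.capture('side');np.save('side20.npy',c,allow_pickle=True)
cv2.imwrite('pics/s20.png',cv2.resize(c['image'][120:250,240:400],None,fx=4.5,fy=4.5,interpolation=cv2.INTER_CUBIC)[:,:,::-1])
E
```

```text
(no output)
```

View pics/s20.png

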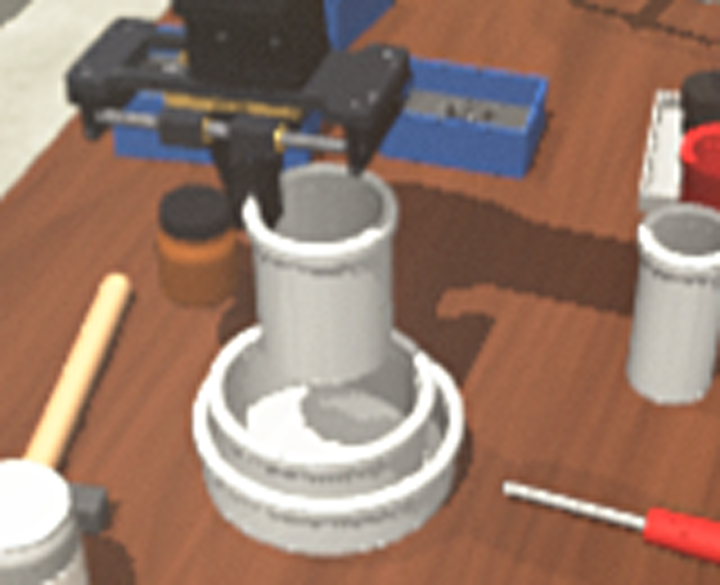

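Call:
move_arm(plan=[[0, -8, 0, 0, 0.02, -0.01, 0], [0, 0, 10, 0, 0.01, 0, 0], [0, 0, 20, 0, 0, 0, 0], [0, 0, 20, 0, 0, 0, 0], [0, 0, 0, 0, 0, 0, 0]])

```text
time_s: 43.25
tcp_pos: [0.6558, 0.0038, 0.1371]
tool_rot: [-3.141, 0.051, 0.02]
contact_force: [-0.6, 0.5, -3.1]
width: 0.0072
```

```bash
python3 gt.py .661 -.009 .13 .05 0; python3 axis.py
```

```text
shift mm (tool axes) [ 5.3 12.9  6.8] rotvec [-0.     0.001  0.02 ]
t 43.25 tcp [0.6558 0.0038 0.1371] rot [-3.141  0.051  0.02 ] F [-0.6  0.5 -3.1] M [-0.09 -0.13  0.07] w 7.2 q [-0.39  0.45  0.46  1.51 -0.2   1.29  0.12]
(571, array([0.6175, 0.002 ]), 'lean deg (x,y per z)', array([-0.74, -0.94]), 0.0027)
(438, array([ 0.4211, -0.1754]), 'lean deg (x,y per z)', array([-0.34, -0.38]), 0.0016)
```

Call:
move_arm(plan=[[2, 11, 0, 0, 0, 0.02, 0], [0, 0, 0, 0, 0, 0, 0]])

```text
time_s: 43.5
tcp_pos: [0.6602, -0.0064, 0.1413]
tool_rot: [-3.141, 0.044, 0.0]
contact_force: [0.6, -1.8, -1.2]
width: 0.0074
```

```bash
python3 gt.py .661 -.009 .10 .05 0; python3 axis.py; python3 - <<'E'
from h import *
from tilt import tilt
c=env.capture('side');W=cloud(c);print(tilt(W,np.array((.619,-.008)),'pot1',.005),tilt(W,np.array((.615,-.008)),'pan',.0))
E
```

```text
shift mm (tool axes) [ 2.6  2.7 41.3] rotvec [-0.001 -0.006  0.   ]
t 43.5 tcp [ 0.6602 -0.0064  0.1413] rot [-3.141  0.044  0.   ] F [ 0.6 -1.8 -1.2] M [-0.16 -0.16 -0.03] w 7.4 q [-0.38  0.45  0.47  1.5  -0.2   1.29  0.11]
(555, array([ 0.6223, -0.0077]), 'lean deg (x,y per z)', array([-1.28, -0.37]), 0.0013)
(441, array([ 0.4213, -0.1751]), 'lean deg (x,y per z)', array([-0.26,  0.09]), 0.0016)
{'n': 191, 'slope_deg': array([ 0.31, -0.67]), 'z': np.float64(0.0716), 'c': array([ 0.6195, -0.0072]), 'r': np.float64(0.069)} {'n': 215, 'slope_deg': array([ 0.78, -1.2 ]), 'z': np.float64(0.0477), 'c': array([ 0.6149, -0.0074]), 'r': np.float64(0.0832)}
```

Call:
move_arm(plan=[[-2, 0, 12, 0, -0.01, 0, 0], [0, 0, 12, 0, 0, 0, 0], [0, 0, 8, 0, 0, 0, 0], [0, 0, 0, 0, 0, 0, 0]])

```text
time_s: 44.0
tcp_pos: [0.6568, -0.0037, 0.107]
tool_rot: [-3.138, 0.054, 0.003]
contact_force: [-0.5, -0.7, -2.3]
width: 0.0075
```

```bash
python3 gt.py .659 -.009 .097 .055 0; python3 axis.py|head -1
```

```text
shift mm (tool axes) [2.8 5.4 9.9] rotvec [-0.004 -0.001  0.003]
t 44.0 tcp [ 0.6568 -0.0037  0.107 ] rot [-3.138e+00  5.400e-02  3.000e-03] F [-0.5 -0.7 -2.3] M [-0.07 -0.16 -0.05] w 7.5 q [-0.37  0.48  0.46  1.53 -0.22  1.24  0.12]
(387, array([ 0.6184, -0.0051]), 'lean deg (x,y per z)', array([-0.25, -0.27]), 0.0013)
```

Level and near the floor. I set it down gently.

Call:
move_arm(plan=[[1, 3, 4, 0, 0, 0, 0], [0, 0, 3, 0, 0, 0, 0], [0, 0, 2, 0, 0, 0, 0], [0, 0, 0, 0, 0, 0, 0]])

```text
time_s: 44.45
tcp_pos: [0.6581, -0.0072, 0.0982]
tool_rot: [-3.138, 0.053, 0.003]
contact_force: [1.0, 0.0, -2.3]
width: 0.0072
```

Call:
move_arm(plan=[[0, 0, 2, 0, 0, 0, 0], [0, 0, 0, 0, 0, 0, 0]])

```text
time_s: 44.65
tcp_pos: [0.6584, -0.0071, 0.0966]
tool_rot: [-3.138, 0.052, 0.003]
contact_force: [0.2, -0.6, -2.5]
width: 0.0075
```

Call:
move_arm(plan=[[0, 0, 1, 0, 0, 0, 0], [0, 0, 1, 0, 0, 0, 0]])

```text
time_s: 44.85
tcp_pos: [0.6595, -0.0067, 0.0959]
tool_rot: [-3.137, 0.049, 0.003]
contact_force: [-0.5, 0.3, 1.9]
width: 0.0073
```

Call:
move_arm(plan=[[0, 0, 1, 0, 0, 0, 0], [0, 0, 0, 0, 0, 0, 14], [0, 0, 0, 0, 0, 0, 30], [0, 0, 0, 0, 0, 0, 34]])

```text
time_s: 45.25
tcp_pos: [0.6597, -0.0069, 0.096]
tool_rot: [-3.137, 0.048, 0.003]
contact_force: [0.7, 0.0, 0.7]
width: 0.0227
```

```bash
python3 gt.py .659 -.0065 .2 .05 0; python3 axis.py|head -1
```

```text
shift mm (tool axes) [  -5.7   -0.8 -103.9] rotvec [-0.004 -0.002  0.003]
t 45.25 tcp [ 0.6597 -0.0069  0.096 ] rot [-3.137e+00  4.800e-02  3.000e-03] F [0.7 0.  0.7] M [-0.12 -0.02 -0.02] w 22.7 q [-0.37  0.49  0.45  1.54 -0.22  1.22  0.13]
(328, array([ 0.6211, -0.0079]), 'lean deg (x,y per z)', array([-0.44,  0.33]), 0.0013)
```

Call:
move_arm(plan=[[0, 0, 0, 0, 0, 0, 36], [-1, 0, -15, 0, 0, 0, 36], [-1, 0, -30, 0, 0.01, 0, 36], [-2, 0, -45, 0, 0.02, 0, 60], [-1, 0, -45, 0, 0.02, 0, 87]])

```text
time_s: 45.8
tcp_pos: [0.6555, -0.0072, 0.2291]
tool_rot: [-3.139, 0.012, 0.002]
contact_force: [0.5, 0.7, -0.0]
width: 0.0453
```

```bash
python3 go.py .4215 -.1725 .25 0 87;python3 - <<'E'
from h import *
from tilt import tilt
for n in('side','top'):
    c=env.capture(n);W=cloud(c);save(c,n+'21');print(n,tilt(W,np.array((.62,-.007)),'pot3',.01),tilt(W,np.array((.619,-.008)),'pot1',.005),rim(W,(.4205,-.1725),'pot4'))
E
```

```text
t 45.8 tcp [ 0.6555 -0.0072  0.2291] rot [-3.139e+00  1.200e-02  2.000e-03] F [ 0.5  0.7 -0. ] M [-0.08 -0.04 -0.01] w 45.3 q [-0.39  0.36  0.48  1.43 -0.17  1.4   0.09]
6
[[-39, 27, -3, -0, 0, 0, 87], [-39, 28, -3, -0, 0, 0, 87], [-39, 27, -3, -0, 0, 0, 87], [-39, 28, -3, -0, 0, 0, 87], [-39, 27, -3, -0, 0.01, 0, 87]]
[[-39.6, 27.6, -4, -0, 0, 0, 87]]
side {'n': 128, 'slope_deg': array([-0.45,  0.17]), 'z': np.float64(0.1151), 'c': array([ 0.6198, -0.0048]), 'r': np.float64(0.0423)} {'n': 170, 'slope_deg': array([ 0.27, -0.57]), 'z': np.float64(0.0716), 'c': array([ 0.6199, -0.0072]), 'r': np.float64(0.0685)} (array([ 0.42069962, -0.17191144]), 184, np.float64(0.0025364421594981), array([ 0.42065814, -0.17214529]), np.float64(0.02987364088579349))
top {'n': 0, 'slope_deg': array([0., 0.]), 'z': np.float64(0.0), 'c': array([0., 0.]), 'r': np.float64(0.0)} {'n': 1, 'slope_deg': array([0.08, 0.22]), 'z': np.float64(0.0518), 'c': array([0.2036, 0.0205]), 'r': np.float64(0.4462)} (array([ 0.41969603, -0.17325309]), 249, np.float64(0.0024448198703284), array([ 0.41970344, -0.17334147]), np.float64(0.03019710543070718))
```

View pics/side21.png

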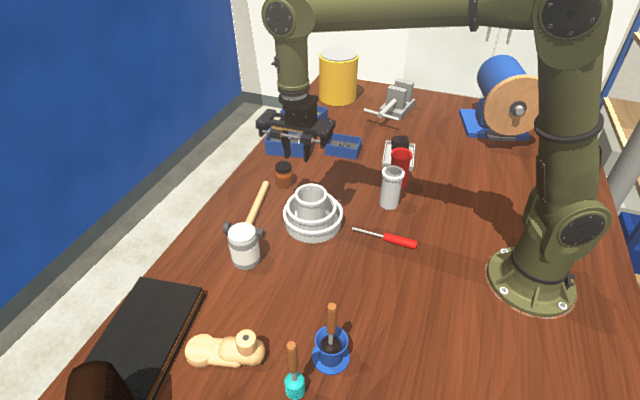

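Pot3 stands in pot1 with its rim level at about 115 mm; in the side view it is at (312,202). Last is pot4, gripped across its outside with the jaws along x, clear of the red look-alike.

Call:
move_arm(plan=[[-30, 22, -6, 0, 0, 0, 87], [-39, 28, -4, 0, 0, 0, 87], [-39, 27, -3, 0, 0, 0, 87], [-39, 28, -3, 0, 0, 0, 87], [-39, 27, -3, 0, 0.01, 0, 87]])

```text
time_s: 46.4
tcp_pos: [0.4736, -0.1396, 0.2575]
tool_rot: [-3.138, -0.019, 0.013]
contact_force: [-0.4, -1.6, 0.3]
width: 0.0852
```

```bash
python3 go.py .4203 -.1726 .24 0 87
```

```text
t 46.4 tcp [ 0.4736 -0.1396  0.2575] rot [-3.138 -0.019  0.013] F [-0.4 -1.6  0.3] M [-0.15  0.06  0.04] w 85.2 q [-0.34 -0.07  0.56  1.81  0.03  1.38  0.22]
2
[[-27, 16, 8, -0, -0.01, 0.01, 87], [-26.8, 16.6, 8.6, -0, -0.01, 0, 87]]
```

Call:
move_arm(plan=[[-25, 16, 0, 0, -0.01, 0.01, 87], [-18, 12, 0, 0, -0.01, 0, 87], [-5, 3, 0, 0, 0, 0, 87], [0, 0, 0, 0, 0, 0, 87]])

```text
time_s: 46.8
tcp_pos: [0.4192, -0.1779, 0.2606]
tool_rot: [-3.134, -0.007, -0.009]
contact_force: [0.4, 0.9, -0.6]
width: 0.0873
```

```bash
python3 go.py .4203 -.1726 .2 0 87
```

```text
t 46.8 tcp [ 0.4192 -0.1779  0.2606] rot [-3.134 -0.007 -0.009] F [ 0.4  0.9 -0.6] M [-0.05  0.1   0.01] w 87.3 q [-0.3  -0.17  0.59  1.87  0.08  1.41  0.26]
2
[[0, -2, 30, -0, -0, -0, 87], [0.7, -2.8, 30.6, -0.01, -0.01, -0.01, 87]]
```

Call:
move_arm(plan=[[1, -4, 10, -0.01, 0, -0.01, 87], [0, 0, 20, 0, 0, 0, 87], [0, 0, 20, 0, 0, 0, 87], [0, 0, 10, 0, 0, 0, 87], [0, 0, 0, 0, 0, 0, 87]])

```text
time_s: 47.3
tcp_pos: [0.4254, -0.1681, 0.197]
tool_rot: [3.137, -0.007, 0.012]
contact_force: [0.5, 0.1, 1.1]
width: 0.0871
```

```bash
python3 go.py .4203 -.1726 .14 0 87;python3 - <<'E'
from h import *
for n in('side','top'):
    c=env.capture(n);W=cloud(c);save(c,n+'22');print(n,rim(W,(.4205,-.1725),'pot4'))
E
```

```text
t 47.3 tcp [ 0.4254 -0.1681  0.197 ] rot [ 3.137 -0.007  0.012] F [0.5 0.1 1.1] M [-0.11  0.09  0.04] w 87.1 q [-0.31 -0.12  0.59  1.97  0.07  1.27  0.26]
2
[[-3, 2, 28, 0, -0, 0.01, 87], [-2.6, 2.2, 29, 0, -0.01, 0, 87]]
side (array([ 0.42076581, -0.17189039]), 182, np.float64(0.0025373671367299047), array([ 0.42076415, -0.17209199]), np.float64(0.03003429136332275))
top (array([ 0.41964776, -0.1731368 ]), 104, np.float64(0.002473858548289984), array([ 0.41963945, -0.17193794]), np.float64(0.029254100973727205))
```

View pics/side22.png

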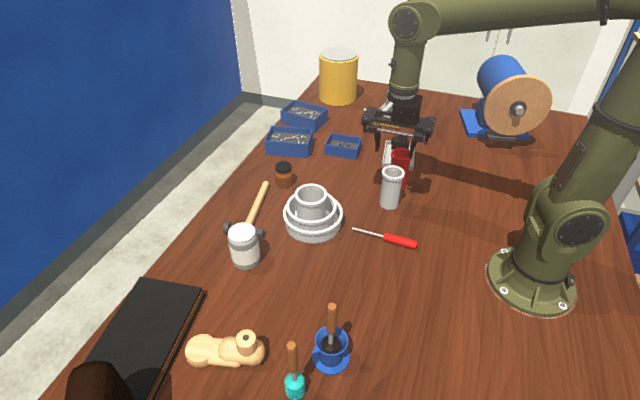

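Call:
move_arm(plan=[[-5, 4, 5, 0, 0, 0.01, 87], [0, 0, 12, 0, 0, 0, 87], [0, 0, 12, 0, 0, 0, 87], [0, 0, 0, 0, 0, 0, 87]])

```text
time_s: 47.8
tcp_pos: [0.4226, -0.1735, 0.1691]
tool_rot: [3.136, -0.014, 0.001]
contact_force: [-0.5, 0.6, 0.8]
width: 0.0869
```

```bash
python3 go.py .4202 -.1726 .14 0 87
```

```text
t 47.8 tcp [ 0.4226 -0.1735  0.1691] rot [ 3.136e+00 -1.400e-02  1.000e-03] F [-0.5  0.6  0.8] M [-0.1   0.09  0.02] w 86.9 q [-0.3  -0.11  0.6   2.01  0.07  1.21  0.28]
1
[[-2.8, -1.1, 29, 0.01, -0.01, 0, 87]]
```

Call:
move_arm(plan=[[-3, -1, 10, 0.01, -0.01, 0, 87], [0, 0, 10, 0, 0, 0, 87], [0, 0, 0, 0, 0, 0, 87]])

```text
time_s: 48.1
tcp_pos: [0.4194, -0.1726, 0.1471]
tool_rot: [-3.136, -0.003, 0.0]
contact_force: [0.3, -0.0, 0.2]
width: 0.0871
```

```bash
python3 go.py .4202 -.1726 .105 0 87
```

```text
t 48.1 tcp [ 0.4194 -0.1726  0.1471] rot [-3.136e+00 -3.000e-03  0.000e+00] F [ 0.3 -0.   0.2] M [-0.09  0.11  0.  ] w 87.1 q [-0.3  -0.08  0.62  2.03  0.04  1.17  0.3 ]
1
[[0.7, 0.3, 42.1, -0.01, -0, 0, 87]]
```

Call:
move_arm(plan=[[1, 0, 10, -0.01, 0, 0, 87], [0, 0, 10, 0, 0, 0, 87], [0, 0, 5, 0, 0, 0, 87], [0, 0, 0, 0, 0, 0, 87]])

```text
time_s: 48.5
tcp_pos: [0.4205, -0.1724, 0.1196]
tool_rot: [3.136, -0.002, 0.001]
contact_force: [-0.4, -0.0, 0.4]
width: 0.087
```

```bash
python3 go.py .4202 -.1726 .105 0 87
```

```text
t 48.5 tcp [ 0.4205 -0.1724  0.1196] rot [ 3.136e+00 -2.000e-03  1.000e-03] F [-0.4 -0.   0.4] M [-0.05  0.08  0.03] w 87.0 q [-0.3  -0.04  0.62  2.07  0.03  1.11  0.31]
1
[[-0.4, 0.1, 14.6, 0.01, -0, 0, 87]]
```

Call:
move_arm(plan=[[0, 0, 8, 0.01, 0, 0, 87], [0, 0, 6, 0, 0, 0, 87], [0, 0, 0, 0, 0, 0, 87]])

```text
time_s: 48.8
tcp_pos: [0.4209, -0.1726, 0.1046]
tool_rot: [-3.137, -0.003, 0.001]
contact_force: [-0.2, 0.1, -0.4]
width: 0.0871
```

```bash
python3 go.py .4202 -.1726 .105 0 87
```

```text
t 48.8 tcp [ 0.4209 -0.1726  0.1046] rot [-3.137e+00 -3.000e-03  1.000e-03] F [-0.2  0.1 -0.4] M [-0.14  0.04  0.01] w 87.1 q [-0.29 -0.02  0.63  2.08  0.01  1.07  0.33]
1
[[-0.7, 0, -0.4, -0, -0, 0, 87]]
```

Call:
move_arm(plan=[[-0.5, 0, 0, 0, 0, 0, 72], [0, 0, 0, 0, 0, 0, 60], [0, 0, 0, 0, 0, 0, 55], [0, 0, 0, 0, 0, 0, 55]], force=40)

```text
time_s: 49.2
tcp_pos: [0.4204, -0.1727, 0.1049]
tool_rot: [-3.137, -0.003, 0.0]
contact_force: [0.2, 0.5, -1.0]
width: 0.0671
```

Call:
move_arm(plan=[[0, 0, 0, 0, 0, 0, 55], [0, 0, -8, 0, 0, 0, 55], [0, 0, -12, 0, 0, 0, 55], [0, 0, -12, 0, 0, 0, 55], [0, 0, 0, 0, 0, 0, 55]])

```text
time_s: 49.7
tcp_pos: [0.4203, -0.1729, 0.1398]
tool_rot: [-3.137, -0.003, 0.0]
contact_force: [-0.0, -0.1, -2.5]
width: 0.0668
```

```bash
python3 go.py .4202 -.1726 .26 0 55; python3 - <<'E'
from h import *
from axis import axis
t=env.observe()['tcp_pos']
c=env.capture('side');W=cloud(c);save(c,'s23')
print(axis(W,t[:2],'pot4',t[2]-.105,c['position']))
E
```

```text
t 49.7 tcp [ 0.4203 -0.1729  0.1398] rot [-3.137e+00 -3.000e-03  0.000e+00] F [-0.  -0.1 -2.5] M [-0.11 -0.   -0.  ] w 66.8 q [-0.3  -0.07  0.62  2.04  0.04  1.15  0.31]
3
[[0, -0, -40, -0, -0, 0, 55], [0, -0, -40, -0, -0, 0, 55], [0.3, -0.9, -40.2, -0, -0, 0, 55]]
(458, array([ 0.4217, -0.1756]), 'lean deg (x,y per z)', array([0.34, 0.15]), 0.0017)
```

View pics/s23.png

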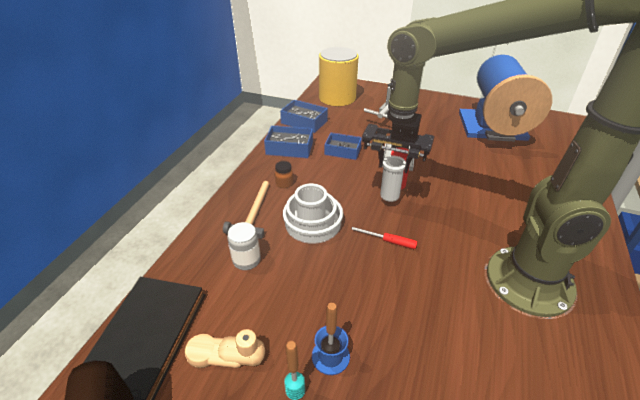

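Call:
move_arm(plan=[[0, 0, -25, 0, 0, 0, 55], [0, 0, -30, 0, 0, 0, 55], [0, 0, -30, 0, 0, 0, 55], [0, 0, -30, 0, 0, 0, 55], [0, 0, 0, 0, 0, 0, 55]])

```text
time_s: 50.25
tcp_pos: [0.4179, -0.1728, 0.2568]
tool_rot: [-3.136, 0.001, 0.0]
contact_force: [0.3, -1.1, -1.2]
width: 0.0668
```

```bash
python3 - <<'E'
from h import *
for n in('side','top'):
    c=env.capture(n);W=cloud(c);save(c,n+'24');print(n,rim(W,(.62,-.007),'pot3',.01))
E
python3 go.py .62 -.007 .265 0 55
```

```text
side (array([ 0.61945136, -0.00466666]), 299, np.float64(0.002553156813492138), array([ 0.61962527, -0.00492117]), np.float64(0.04211165840995833))
top (array([ 0.61869911, -0.00890939]), 314, np.float64(0.0024932776865500914), array([ 0.61879053, -0.00891696]), np.float64(0.041845078613908515))
t 50.35 tcp [ 0.4158 -0.1721  0.2531] rot [-3.135  0.008  0.   ] F [-0.3  0.3 -1.8] M [-0.07 -0.   -0.  ] w 67.0 q [-0.31 -0.16  0.58  1.88  0.09  1.41  0.25]
6
[[34, -28, -2, -0, 0, 0, 55], [34, -27, -2, -0, 0, 0, 55], [34, -28, -2, -0, 0, 0, 55], [34, -27, -2, -0, 0, 0, 55], [34, -28, -2, -0, 0, 0, 55]]
[[34.1, -27.1, -2.3, -0.01, 0.01, 0, 55]]
```

Pot3's centre is (0.619, −0.0068).

Call:
move_arm(plan=[[25, -20, -2, 0, 0, 0, 55], [34, -27, -3, 0, 0, 0, 55], [34, -28, -3, 0, 0, 0, 55], [34, -27, -3, 0, 0, 0, 55], [34, -28, -3, -0.01, 0, 0, 55]])

```text
time_s: 50.85
tcp_pos: [0.5744, -0.0457, 0.258]
tool_rot: [3.14, 0.02, -0.014]
contact_force: [-0.1, -0.7, -0.5]
width: 0.0671
```

```bash
python3 go.py .619 -.0068 .255 0 55
```

```text
t 50.85 tcp [ 0.5744 -0.0457  0.258 ] rot [ 3.14   0.02  -0.014] F [-0.1 -0.7 -0.5] M [-0.21 -0.01  0.02] w 67.1 q [-0.41  0.17  0.51  1.59 -0.08  1.43  0.09]
2
[[22, -20, 1, 0, 0.01, -0.01, 55], [22.3, -19.3, 1.3, 0, 0.01, -0, 55]]
```

Call:
move_arm(plan=[[22, -20, 0, 0, 0.01, -0.01, 55], [16, -14, 0, 0, 0.01, 0, 55], [3, -3, 0, 0, 0, 0, 55], [0, 0, 0, 0, 0, 0, 55]])

```text
time_s: 51.25
tcp_pos: [0.6168, -0.0, 0.246]
tool_rot: [3.138, 0.015, 0.006]
contact_force: [-0.2, -0.8, -1.7]
width: 0.0671
```

```bash
cat > p4.py <<'E'
from h import *
from axis import axis
import sys
t=env.observe()['tcp_pos']
for n in('side','top'):
    c=env.capture(n);W=cloud(c);save(c,n+sys.argv[1])
    try: print(n,axis(W,t[:2],'pot4',t[2]-.105,c['position']))
    except Exception as e: print(e)
    print(rim(W,t[:2],'pot4',t[2]-.105),'pot3',rim(W,(.619,-.007),'pot3',.01))
E
python3 go.py .619 -.0068 .235 0 55; python3 p4.py 25
```

```text
t 51.25 tcp [ 0.6168 -0.      0.246 ] rot [3.138 0.015 0.006] F [-0.2 -0.8 -1.7] M [-0.09  0.06  0.02] w 67.1 q [-0.44  0.27  0.48  1.51 -0.12  1.41  0.06]
1
[[2.3, 6.7, 11, 0, 0.01, 0.01, 55]]
side (603, array([ 0.6174, -0.0024]), 'lean deg (x,y per z)', array([1.71, 0.64]), 0.0014)
(array([0.61817283, 0.00184661]), 280, np.float64(0.004668325691933596), array([0.61772066, 0.00181156]), np.float64(0.03160870157697874)) pot3 (array([ 0.61962682, -0.00474453]), 208, np.float64(0.002573031094027311), array([ 0.61970336, -0.00484344]), np.float64(0.04198252117792044))
top (0, array([ 0.6168, -0.    ]), 'lean deg (x,y per z)', array([0., 0.]), nan)
None pot3 None
  return _methods._mean(a, axis=axis, dtype=dtype,
  ret = ret.dtype.type(ret / rcount)
```

View pics/side25.png

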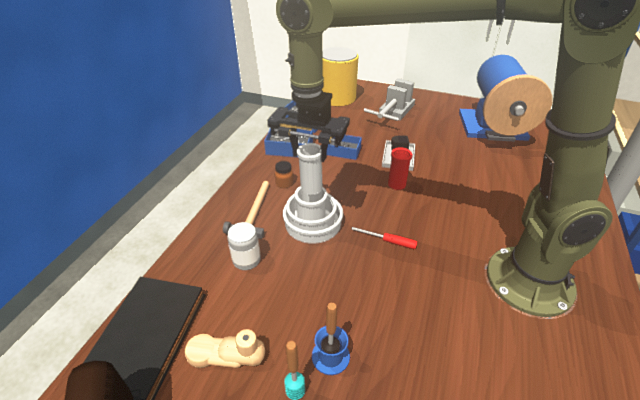

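Call:
move_arm(plan=[[2, 7, 0, 0, 0.01, 0.01, 55], [0, 0, 0, 0, 0, 0, 55], [0, 0, 0, 0, 0, 0, 55]])

```text
time_s: 51.65
tcp_pos: [0.6168, -0.0127, 0.2475]
tool_rot: [3.138, 0.003, -0.012]
contact_force: [-0.7, 0.1, -1.6]
width: 0.0667
```

```bash
python3 go.py .6185 -.0068 .225 0 55; python3 p4.py 26 2>/dev/null|head -2
```

```text
t 51.65 tcp [ 0.6168 -0.0127  0.2475] rot [ 3.138e+00  3.000e-03 -1.200e-02] F [-0.7  0.1 -1.6] M [-0.06  0.02 -0.01] w 66.7 q [-0.43  0.26  0.49  1.52 -0.12  1.4   0.06]
1
[[1.7, -5.9, 22.5, 0, 0, -0.01, 55]]
side (595, array([ 0.618, -0.015]), 'lean deg (x,y per z)', array([0.8 , 0.35]), 0.0014)
(array([ 0.6180158 , -0.01080309]), 276, np.float64(0.004682146192331742), array([ 0.61777049, -0.01081483]), np.float64(0.031637358702283805)) pot3 (array([ 0.61954552, -0.00473115]), 217, np.float64(0.002496314165096728), array([ 0.61959481, -0.00471405]), np.float64(0.041839101209995476))
```

Call:
move_arm(plan=[[1, -4, 0, 0, 0, -0.01, 55], [0, 0, 0, 0, 0, 0, 55]])

```text
time_s: 51.95
tcp_pos: [0.6181, -0.0085, 0.2481]
tool_rot: [3.139, 0.002, -0.001]
contact_force: [0.5, 0.1, -1.0]
width: 0.0669
```

```bash
python3 go.py .6185 -.0068 .225 0 55
```

```text
t 51.95 tcp [ 0.6181 -0.0085  0.2481] rot [ 3.139e+00  2.000e-03 -1.000e-03] F [ 0.5  0.1 -1. ] M [-0.01  0.01 -0.02] w 66.9 q [-0.43  0.26  0.49  1.51 -0.12  1.4   0.06]
1
[[0.4, -1.7, 23.1, 0, 0, -0, 55]]
```

Call:
move_arm(plan=[[0, -1, 7, 0, 0, 0, 55], [0, 0, 8, 0, 0, 0, 55], [0, 0, 0, 0, 0, 0, 55]])

```text
time_s: 52.25
tcp_pos: [0.6181, -0.0067, 0.2316]
tool_rot: [3.139, 0.002, -0.0]
contact_force: [-0.4, 1.0, -2.8]
width: 0.0671
```

```bash
python3 go.py .6185 -.0068 .225 0 55; python3 p4.py 27 2>/dev/null|head -2
```

```text
t 52.25 tcp [ 0.6181 -0.0067  0.2316] rot [ 3.139e+00  2.000e-03 -0.000e+00] F [-0.4  1.  -2.8] M [-0.07  0.09 -0.05] w 67.1 q [-0.43  0.26  0.48  1.54 -0.12  1.37  0.06]
1
[[0.4, 0.1, 6.6, 0, 0, -0, 55]]
side (575, array([ 0.6191, -0.0092]), 'lean deg (x,y per z)', array([0.41, 0.33]), 0.0014)
(array([ 0.61921867, -0.00501144]), 281, np.float64(0.00485055240448938), array([ 0.61888356, -0.00505729]), np.float64(0.03194884369076224)) pot3 (array([ 0.61968364, -0.00495134]), 203, np.float64(0.00243767955481119), array([ 0.61980692, -0.00504488]), np.float64(0.04201721637778904))
```

Call:
move_arm(plan=[[0, 0, 10, 0, 0, 0, 55], [0, 0, 12, 0, 0, 0, 55], [0, 0, 10, 0, 0, 0, 55], [0, 0, 0, 0, 0, 0, 55]])

```text
time_s: 52.75
tcp_pos: [0.6184, -0.007, 0.1977]
tool_rot: [3.139, 0.001, -0.0]
contact_force: [0.3, -0.8, -2.1]
width: 0.0667
```

```bash
python3 go.py .6185 -.0068 .16 0 55
```

```text
t 52.75 tcp [ 0.6184 -0.007   0.1977] rot [ 3.139e+00  1.000e-03 -0.000e+00] F [ 0.3 -0.8 -2.1] M [-0.12  0.09 -0.04] w 66.7 q [-0.43  0.28  0.48  1.58 -0.13  1.31  0.07]
1
[[0.1, -0.3, 37.7, 0, 0, -0, 55]]
```

Call:
move_arm(plan=[[0, 0, 12, 0, 0, 0, 55], [0, 0, 14, 0, 0, 0, 55], [0, 0, 12, 0, 0, 0, 55], [0, 0, 0, 0, 0, 0, 55]])

```text
time_s: 53.15
tcp_pos: [0.6179, -0.0071, 0.1555]
tool_rot: [3.139, 0.002, -0.0]
contact_force: [0.4, 0.8, -1.0]
width: 0.0671
```

```bash
python3 go.py .6185 -.0068 .12 0 55
```

```text
t 53.15 tcp [ 0.6179 -0.0071  0.1555] rot [ 3.139e+00  2.000e-03 -0.000e+00] F [ 0.4  0.8 -1. ] M [-0.09  0.09 -0.04] w 67.1 q [-0.42  0.31  0.47  1.64 -0.15  1.23  0.08]
1
[[0.7, -0.5, 35.5, 0, 0, -0, 55]]
```

Call:
move_arm(plan=[[0, 0, 10, 0, 0, 0, 55], [0, 0, 10, 0, 0, 0, 55], [0, 0, 7, 0, 0, 0, 55], [0, 0, 0, 0, 0, 0, 55]])

```text
time_s: 53.55
tcp_pos: [0.6179, -0.0072, 0.1261]
tool_rot: [3.138, 0.002, -0.0]
contact_force: [-0.5, -0.6, -1.4]
width: 0.0669
```

```bash
python3 go.py .6185 -.0068 .12 0 55
```

```text
t 53.55 tcp [ 0.6179 -0.0072  0.1261] rot [ 3.138e+00  2.000e-03 -0.000e+00] F [-0.5 -0.6 -1.4] M [-0.09  0.06 -0.08] w 66.9 q [-0.42  0.34  0.47  1.67 -0.16  1.18  0.09]
1
[[0.6, -0.4, 6.1, 0, 0, -0, 55]]
```

Call:
move_arm(plan=[[0, 0, 3, 0, 0, 0, 55], [0, 0, 1, 0, 0, 0, 55], [0, 0, 1, 0, 0, 0, 55], [0, 0, 0, 0, 0, 0, 55]])

```text
time_s: 53.95
tcp_pos: [0.6187, -0.0072, 0.1215]
tool_rot: [3.139, 0.001, -0.0]
contact_force: [0.2, -0.2, -3.0]
width: 0.0672
```

Call:
move_arm(plan=[[0, 0, 1, 0, 0, 0, 55], [0, 0, 0, 0, 0, 0, 55]])

```text
time_s: 54.15
tcp_pos: [0.6191, -0.0072, 0.121]
tool_rot: [3.139, -0.0, -0.0]
contact_force: [0.4, 0.0, -2.4]
width: 0.067
```

Call:
move_arm(plan=[[0, 0, 1, 0, 0, 0, 55], [0, 0, 1, 0, 0, 0, 55]])

```text
time_s: 54.35
tcp_pos: [0.6194, -0.0075, 0.1199]
tool_rot: [3.139, -0.001, -0.0]
contact_force: [-1.6, -1.5, 5.6]
width: 0.0671
```

Contact with the floor is felt (from −2.4 to +5.6 N). I release and rise.

Call:
move_arm(plan=[[0, 0, 0, 0, 0, 0, 72], [0, 0, 0, 0, 0, 0, 82], [0, 0, 0, 0, 0, 0, 84]])

```text
time_s: 54.65
tcp_pos: [0.62, -0.0075, 0.1205]
tool_rot: [3.139, -0.003, -0.001]
contact_force: [0.6, 0.1, 0.3]
width: 0.0798
```

Call:
move_arm(plan=[[0, 0, -10, 0, 0, 0, 84], [0, 0, -20, 0, 0, 0, 84], [0, 0, -40, 0, 0, 0, 84], [0, 0, -45, 0, 0, 0, 84], [0, 0, -45, 0, 0, 0, 84]])

```text
time_s: 55.15
tcp_pos: [0.6159, -0.0066, 0.2805]
tool_rot: [3.137, 0.01, -0.001]
contact_force: [1.1, -0.4, -0.8]
width: 0.0836
```

```bash
python3 go.py .56 -.25 .30 0 84
```

```text
t 55.15 tcp [ 0.6159 -0.0066  0.2805] rot [ 3.137e+00  1.000e-02 -1.000e-03] F [ 1.1 -0.4 -0.8] M [-0.14 -0.08  0.01] w 83.6 q [-0.43  0.25  0.49  1.46 -0.11  1.47  0.05]
6
[[-9, 41, -3, 0, 0, -0, 84], [-9, 41, -3, 0, 0, -0, 84], [-9, 40, -3, 0, 0, -0, 84], [-10, 41, -3, 0, 0, -0, 84], [-9, 40, -3, 0, 0, -0, 84]]
[[-9.9, 40.6, -3, 0, 0.01, -0, 84]]
```

Call:
move_arm(plan=[[-9, 35, -5, 0, 0, 0, 84], [-9, 41, -4, 0, 0, 0, 84], [-9, 40, -3, 0, 0, 0, 84], [-10, 41, -3, 0, 0, 0, 84], [-9, 40, -3, 0, 0, 0, 84]])

```text
time_s: 55.65
tcp_pos: [0.5767, -0.2005, 0.3132]
tool_rot: [3.141, -0.012, 0.017]
contact_force: [0.6, -0.2, -0.2]
width: 0.084
```

Call:
move_arm(plan=[[-9, 40, 0, 0, 0, 0, 84], [-5, 30, 0, 0, 0, 0, 84], [0, 0, 0, 0, 0, 0, 84]])

```text
time_s: 55.95
tcp_pos: [0.5598, -0.282, 0.3176]
tool_rot: [3.136, -0.017, 0.006]
contact_force: [0.9, -1.6, -0.2]
width: 0.0842
```

```bash
python3 - <<'E'
from h import *
from tilt import tilt
for n in('side','top'):
    c=env.capture(n);W=cloud(c);save(c,n+'30')
    for k,zb,xy in(('pan',0,(.615,-.009)),('pot1',.005,(.619,-.008)),('pot3',.01,(.619,-.007)),('pot4',.015,(.619,-.007))):
        t=tilt(W,np.array(xy),k,zb);print(n,k,'rim z',t['z'],'expect',zb+POTS[k][1],t['slope_deg'],t['c'],t['n'])
    if n=='top': im=c['image']; a=cv2.resize(im[140:300,280:520],None,fx=3,fy=3,interpolation=cv2.INTER_CUBIC);cv2.imwrite('pics/t30c.png',a[:,:,::-1])
E
```

```text
side pan rim z 0.0476 expect 0.046 [ 0.84 -1.17] [ 0.6147 -0.0077] 215
side pot1 rim z 0.0713 expect 0.07100000000000001 [ 0.23 -0.36] [ 0.6196 -0.0069] 185
side pot3 rim z 0.118 expect 0.11599999999999999 [ 1.31 -2.62] [ 0.619  -0.0036] 147
side pot4 rim z 0.1402 expect 0.14100000000000001 [0.49 0.7 ] [ 0.6194 -0.0065] 99
top pan rim z 0.047 expect 0.046 [0.17 0.17] [ 0.6157 -0.0117] 419
top pot1 rim z 0.0717 expect 0.07100000000000001 [-0.35  0.23] [ 0.6191 -0.0107] 389
top pot3 rim z 0.117 expect 0.11599999999999999 [ 0.44 -0.08] [ 0.6195 -0.0091] 252
top pot4 rim z 0.1416 expect 0.14100000000000001 [ 0.09 -0.09] [ 0.6183 -0.0111] 192
```

View pics/side30.png

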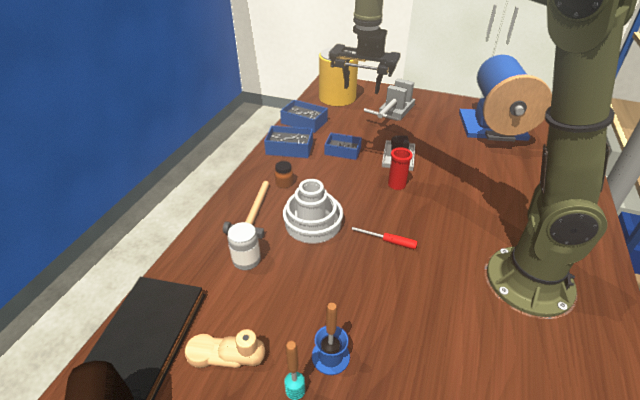

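View pics/top30.png

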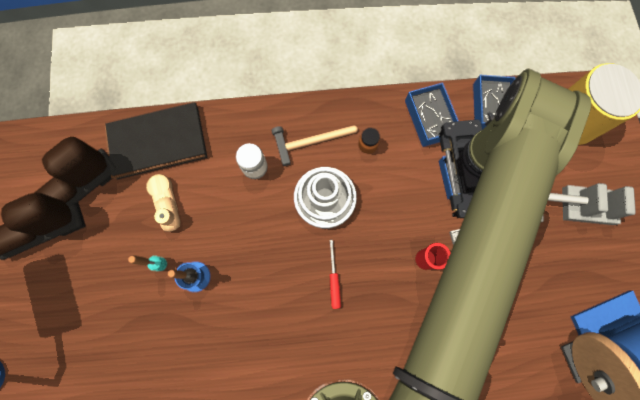

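The four pots are nested, level and at the right heights (seen at (325,190)). The tray is hidden under the arm, so I move aside and check the heel before handing in.

Call:
move_arm(plan=[[5, -40, 0, 0, 0, 0, 84], [5, -45, 0, 0, 0, 0, 84], [5, -45, 0, 0, 0, 0, 84], [5, -45, 0, 0, 0, 0, 84], [5, -45, 0, 0, 0, 0, 84]])

```text
time_s: 56.55
tcp_pos: [0.5848, -0.0482, 0.3185]
tool_rot: [3.139, -0.02, 0.009]
contact_force: [1.7, -0.2, 0.5]
width: 0.0845
```

Call:
move_arm(plan=[[0, -40, 0, 0, 0, 0, 84], [0, -40, 0, 0, 0, 0, 84], [0, -40, 0, 0, 0, 0, 84], [0, -40, 0, 0, 0, 0, 84], [0, 0, 0, 0, 0, 0, 84]])

```text
time_s: 57.05
tcp_pos: [0.5772, 0.1433, 0.3197]
tool_rot: [-3.134, -0.02, 0.043]
contact_force: [-0.8, 0.5, -0.5]
width: 0.0837
```

```bash
python3 - <<'E'
from h import *
c=env.capture('top');W=cloud(c);im=c['image'].astype(int);print(env.observe()['tcp_pos'],env.observe()['time_s'])
m=(np.hypot(W[...,0]-.438,W[...,1]+.41)<.045)&(im.max(2)<90)&(W[...,2]<.045)
P=W[m];print('heel',P.mean(0).round(3),np.percentile(P[:,2],[5,50,95]).round(3),cv2.minAreaRect((P[:,:2]*1000).astype(np.float32)))
a=cv2.resize(c['image'][140:300,280:520],None,fx=3,fy=3,interpolation=cv2.INTER_CUBIC);cv2.imwrite('pics/t31.png',a[:,:,::-1])
E
```

```text
[0.57770729 0.1400181  0.31992541] 57.1
heel [ 0.436 -0.403  0.028] [0.025 0.028 0.032] ((436.01226806640625, -401.51531982421875), (46.538753509521484, 61.92613983154297), 6.151711463928223)
```

View pics/t31.png

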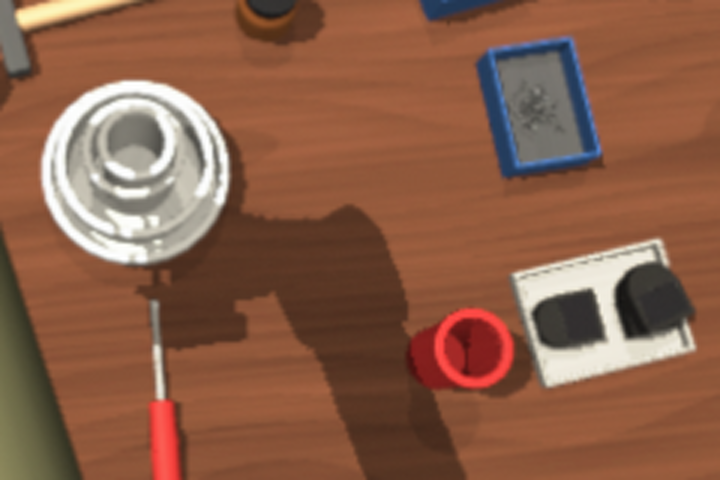

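The heel lies flat in the tray beside the stack, with its top at about 28 mm, and the nest is concentric and undisturbed. I hand the job in.

```bash
python3 -c "
from cell import env
print(env.finish_job()); print(env.observe()['time_s'])"
```

```text
the job is handed in; nothing more can be done
None
the job is handed in; nothing more can be done
```

The job is done and handed in at about 57 s of the 208 s allowed; no verdict was reported.

- **Heel:** I moved it from the pan to the free half of the tray. The last picture shows it lying flat there, with its top at about 28 mm.
- **Brushing:** pot4 got three strokes, each down to the bottom and back up to the mouth, before it was nested. The brush is back upright in its stand.
- **Nesting:** pot2 was not on the bench. pot1, pot3 and pot4 now stand in the pan in size order, and each was lowered until the wrist force showed it was on the floor.

**Last checks:** In the top view all four rims are within 1 mm of the expected heights and within about 0.5° of level. The side view disagreed on two rims: pot3 read 2 mm high with a 2.6° slope, and the pan read 1.6 mm high with a slope of about 1°. I put this down to the rims being partly hidden in that view, because its pot1 and pot4 readings were fine.

**Contacts during the work:** On the second stroke the brush drifted 6 mm and pushed pot4 about 1 mm sideways. pot1 took about 21 N when it touched down. I saw no change in the red pot, the turquoise brush or the other things in the pictures.

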